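Unhook the moulding template and stand it in its slotted block

ROBOT

A 6-joint arm with a two-finger parallel gripper is mounted at the origin on a cart in front of the work surface, level with it; the furniture and walls round the work are solid. World frame = base frame: x ahead of the robot, y to its left, z up, the work surface at z = 0. Lengths are in mm, angles in rad, forces in N, time in s.
With the tool pointing down it reaches from about 250 to 775 mm from the base axis. Payload 4 kg.
Tool frame: the origin (TCP) lies on the front face of the gripper's body, between the roots of the fingers; the fingertips stand 73 mm ahead of it and the grasp point (between the pads) lies robot.grip_point_offset ahead of it (robot.grip_point_offset is the distance from the TCP to the grasp point, in mm); z points along the fingers, y is the direction in which the jaws open and shut (so a half turn about z gives the same grasp; the last joint's range is limited). The gripper opens to 85 mm and grips with 20 to 120 N. Pads are 22 mm wide; open, the fingers measure 114 mm over their backs; the gripper's body (76 mm by 85 mm) begins 54 mm behind the grasp point. The pads swing forward as they close: fully open they stand 13 mm farther back than shut.
Start: joints at [1.103, 0.087, 1.371, -0, 1.684, -0.103], TCP at [196.226, 513.815, 303.941] pointing down, gripper open.
Joint ranges: [-3.1, 3.1], [-0.76, 2.03], [0.27, 2.55], [-1.08, 4.22], [0.17, 2.65], [-2.57, 2.57]. Speed limits (rad/s): [2.79, 2.79, 3.14, 3.14, 3.14, 3.14].

INTERFACE

Orientations are given as [roll, pitch, yaw] about the fixed x, y, z axes, in that order (R = Rz(yaw) Ry(pitch) Rx(roll)).
In Python, from rig import monitor, camera, robot gives the robot as it stands. The module is installed in compiled form; this text tells all that it offers.
- The arm moves only by the tool jog_arm, never from a script. Its arguments are lists of equal length, an entry for each row: "translation": the shift along the tool's x, y, z in mm, a list of three; "roll": the turn about the tool's z in degrees; "grip": the closure, from -1 (fully open) to 1 (shut). In form: {"translation": [[dx, dy, dz], ...], "roll": [roll, ...], "grip": [grip, ...]}. A call has 1 to 12 rows; each row shifts and turns the commanded pose from where the row before left it, along the tool's axes as they then stand; what a row does not reach is not made up. A row lasts 1/8 s, in which the tool goes at most 62.5 mm and 10.7 degrees, less where a joint would pass 70% of its speed; a pose out of reach is approached as far as the arm can. A call is refused whole if a number of a shift passes 62.5 or a number of a turn 10.7, either way. A call with a gripper value outside its range is refused whole. The fingers move at their own pace and stop on an object; "force" is the grip in N (left out, the last holds). Time passes only in rows, so rows that do not move let the fingers close. It gives the time, the measured TCP pose, the force and the opening at its end, in the units of the state.
- monitor.get_obs(): the state, without advancing time (a new reading comes with each control period).
- camera(name): name is "scene" or "top"; returns a dict with "img" (420x560x3 uint8, blue, green, red), "mtx" (3x3 intrinsics, pixels), "position" and "orientation" of the camera in the world. Camera axes: x right, y up, looking along -z (the intrinsics and any distortion apply to the point x, -y, -z); pixel columns grow to the right and rows downward; lengths in mm; the calibration is good to about 2 mm. A picture is of the moment at which its call begins. There is no depth.
- robot.close_job(): hands the job in, once; it reports no verdict.
The state is a dict: "t": time; "joints": joint angles; "dq": joint speeds; "joint_efforts": joint torques, N m; "tcp_pos": TCP position; "eef_rot": TCP orientation; "wrist_force": force on the tool from outside, world axes, zero at the start; "ft_torque": the same for the moment, N m; "grip_width": finger opening in mm.
Only numpy, scipy, OpenCV 4.12 (cv2) and the standard library are available. Lean on these libraries where they do the work, as an engineer would, in place of code of your own. Each camera call takes 0.05 s, during which the arm holds its last target.

TASK

Take the aluminium moulding template off its barbed hook without forcing it: raise it off the shank, feel for the bend, tilt it and back it over the barb. How far the hook sticks out is not known, so go by touch, and never press the plate on the hook with more than a light push (10 N). Then stand it upright, gently and fully down in the slot of the wooden block, let go of it, and leave the other things on the desk where they are.

Things in the scene. Friction and masses are not known exactly. Their poses are not given: they have to be found in the camera images.
- hanger: Fixed steel hanger stand; origin on the desk under its post (16 mm round, 175 mm tall). Its hook sticks out of a 25 mm collar along the hanger's +x (about away from the robot); z up. Shank length varies: its level straight part, from point hook_root to the bend, is 45 to 73 mm and is NOT measured. Find the bend by gently pushing the template outward till it touches. Nothing yields.
- hook_root (a point): Where the hook's centre line leaves the collar, 165 mm above the desk; axes as hanger. 7 mm round bar: level along +x to a sharp bend, then 22 mm rising outward at 55 degrees, all in the x-z plane. At its end a barb (4 mm thick, 7 mm long) points back to the post and 20 degrees down; its end stands out 6 mm from the rising bar's centre line on the upper, post side (bar alone: 3.5 mm).
- template_center (a point): Middle of the loose flat aluminium template, 5 mm thick, 150 wide, 125 tall, 0.14-0.28 kg, hung 22-34 mm out from hook_root; 62.5 mm above its lower edge. x normal to plate, y across, z up to the eye. Top 50 mm: full-width shoulders, pinch across the thickness from above about 55 mm to a side of the eye. Below, flanks curve in to a foot 80 mm wide, 36 mm high. Same turned round.
- template_eye (a point): Centre of the template's eye, a hole 19 mm wide, 16 high, 100 mm above the lower edge, 25 below the upper; axes as template_center. Its upper edge hangs on the shank. Upright with the eye centred on the shank, the plate touches when its centre is 1 mm short of the bend, and cannot pass; with its top leaned back over the post by 40 degrees it slides up the rising bar with 2 mm to spare each side.
- slot_floor (a point): Centre of the slot's floor in the fixed wooden block (80x130 mm, 45 mm high), 15 mm above the desk. The slot runs along its y, 100 mm long, 9 mm wide (13 mm in the top 3 mm), closed at both ends, 30 mm deep; z up. The template's foot goes in, either way round.
- rubbing_stone: Bystander: rubbing stone 41x101x25 mm lying on the desk, origin at the centre of its underside. Leave it.
- wax_block: Bystander: small wax block 30x44x26 mm, origin at the centre of its underside. Leave it.
- tape_measure: Bystander: tape measure 35x72x62 mm standing on the desk, origin at the centre of its underside. Leave it.
Not all that is in view belongs to the job. Leave any blue or pink look-alike of the part that bears template_center alone.

How it is judged:
By the outcome, as a careful person would: the job done as asked, in the order asked, and still so for the second after the job is handed in, with the robot touching nothing.
It also fails if it takes over 72 s, if anything falls off the work surface, if the arm or the gripper's body presses on something with over 40 N, if the wrist force passes 120 N, or if a joint passes its speed limit or range.

## Working session

There is one attempt and no reset: what is moved stays moved. The work goes in short steps, Python scripts to look and compute and a tool call to move; the robot and the scene stay as the last step left them, time stands still between calls to the robot, and variables do not carry over. Pictures are saved under pics/ and viewed, and the job is handed in when it is done.

Besides the shell and the picture viewer there is one more tool, called after "Call:" as a command line: name --pt "numbers of a row" for each row, then --argument value for the rest. jog_arm: Moves the arm, as the interface text tells. Its arguments: {"type":"object","properties":{"translation":{"type":"array","items":{"type":"array","items":{"type":"number"}}},"roll":{"type":"array","items":{"type":"number"}},"grip":{"type":"array","items":{"type":"number"}},"force":{"type":"number"}},"required":["translation","roll","grip"]}

```bash
mkdir -p pics; ls
python3 - <<'E'
from rig import monitor, camera, robot
import cv2,numpy as np
o=monitor.get_obs()
for k,v in o.items(): print(k,v)
print(robot.grip_point_offset)
for n in("scene","top"):
    c=camera(n); cv2.imwrite(f"pics/{n}0.png",c["img"]); print(n,c["mtx"],c["position"],c["orientation"],[k for k in c])
    np.savez(f"{n}0.npz",**c)
E
```

```text
pics
t 0.0
joints [ 1.10288047e+00  8.79516579e-02  1.37228454e+00  4.18359853e-06
  1.68357179e+00 -1.03091078e-01]
dq [-6.82211259e-04  2.09375633e-03  3.77682715e-04 -6.26317719e-05
 -2.95572846e-04  1.01956765e-03]
joint_efforts [-7.52665383e-04 -3.51882577e+01 -3.13267314e+01 -4.43374056e-04
  1.10394449e-02 -1.19905888e-06]
tcp_pos [196.07751065 513.49954521 302.72539579]
eef_rot [-3.13938951e+00 -2.32112947e-04  2.77676809e+00]
wrist_force [ 0.51522131 -0.50898481 -0.07075013]
ft_torque [ 0.01184732  0.01329418 -0.06240023]
grip_width 85.38723699269433
53.900000000000006
scene [[472.21416051   0.         279.4085538 ]
 [  0.         472.21416051 211.91359968]
 [  0.           0.           1.        ]] [ 208.07687208 -679.96123023  690.48114296] [ 0.95258072  0.00277014 -0.4644791 ] ['img', 'mtx', 'position', 'orientation']
top [[475.70882384   0.         279.22222339]
 [  0.         475.70882384 205.64441498]
 [  0.           0.           1.        ]] [ 485.5838319   19.2059463 1257.7272001] [ 0.05808959 -0.01588776 -1.59671131] ['img', 'mtx', 'position', 'orientation']
```

View pics/scene0.png

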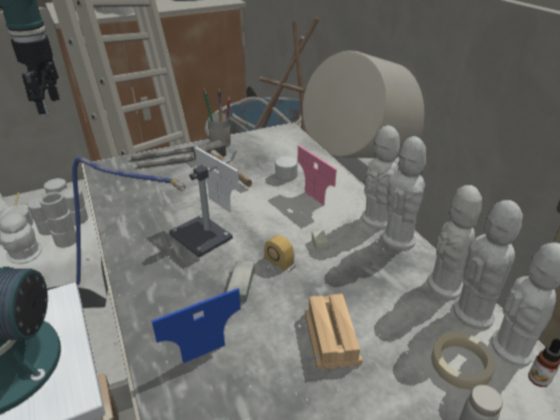

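View pics/top0.png

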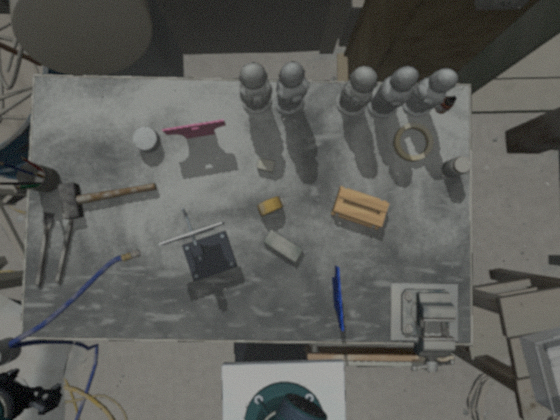

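```bash
cat > h.py <<'E'
import numpy as np,cv2
from scipy.spatial.transform import Rotation as R
def load(n): return dict(np.load(n))
def proj(c,p):
    Rm=R.from_euler('xyz',c['orientation']).as_matrix()
    q=(np.atleast_2d(p)-c['position'])@Rm
    q=q*[1,-1,-1]; u=q@c['mtx'].T
    return u[:,:2]/u[:,2:]
def ray(c,uv):
    Rm=R.from_euler('xyz',c['orientation']).as_matrix()
    d=np.linalg.solve(c['mtx'],[uv[0],uv[1],1])*[1,-1,-1]
    return c['position'],Rm@d
def onz(c,uv,z):
    o,d=ray(c,uv); return o+d*(z-o[2])/d[2]
def crop(c,x0,y0,w,h,s,name):
    cv2.imwrite(name,cv2.resize(c['img'][y0:y0+h,x0:x0+w],None,fx=s,fy=s,interpolation=cv2.INTER_CUBIC))
E
python3 - <<'E'
from h import *
t=load('top0.npz');s=load('scene0.npz')
crop(t,140,190,130,95,6,'pics/a.png')
crop(t,310,170,100,75,8,'pics/b.png')
crop(s,150,130,110,130,4.6,'pics/c.png')
crop(s,290,280,90,100,6,'pics/d.png')
print(onz(t,(192,233),200),onz(t,(360,206),45))
E
```

```text
[490.8352986  195.42665145 200.        ] [ 549.5145693  -208.67365968   45.        ]
```

View pics/a.png

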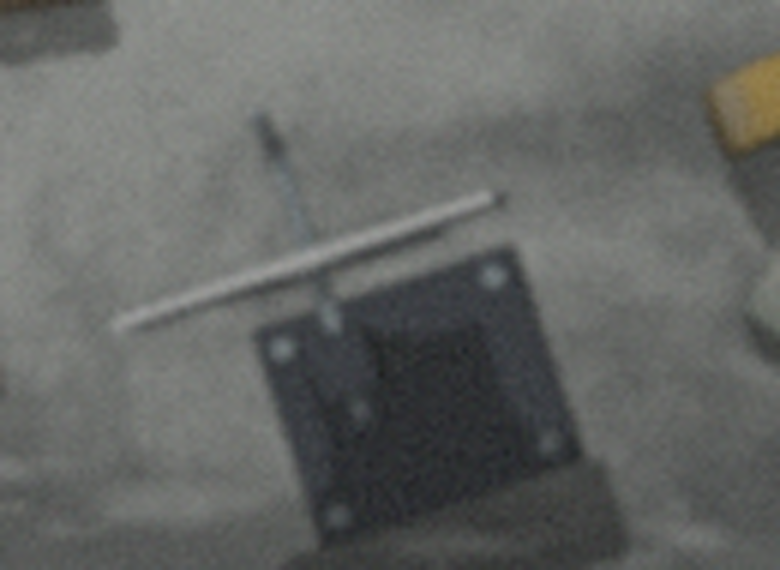

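View pics/b.png

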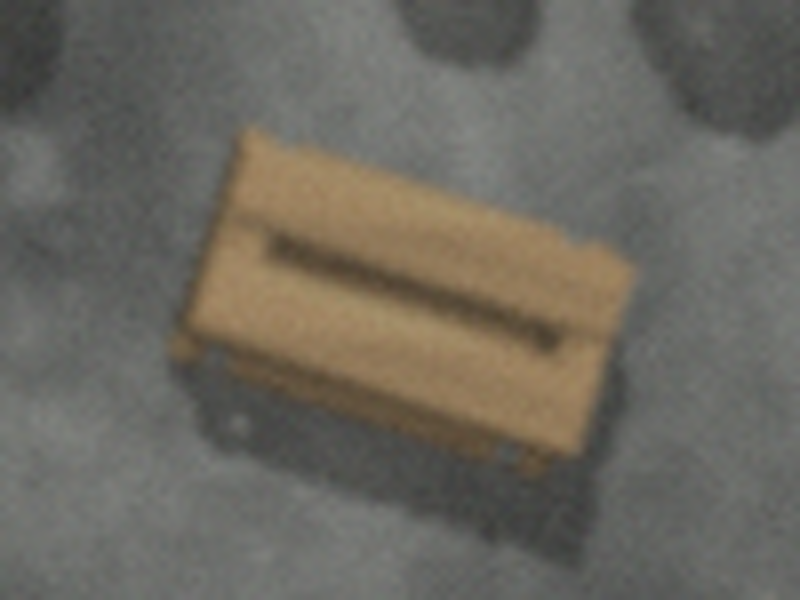

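View pics/c.png

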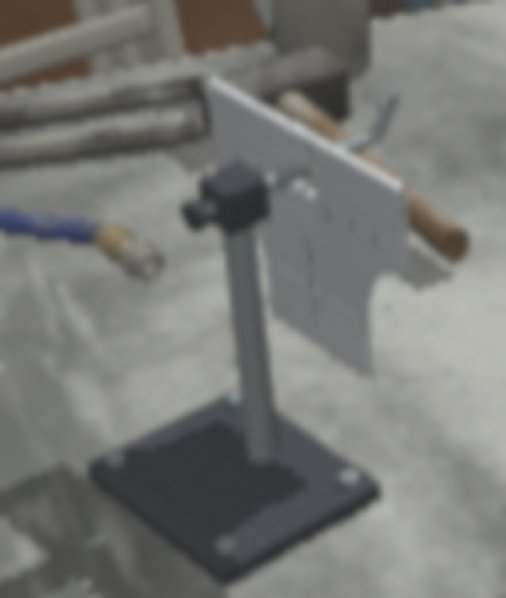

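View pics/d.png

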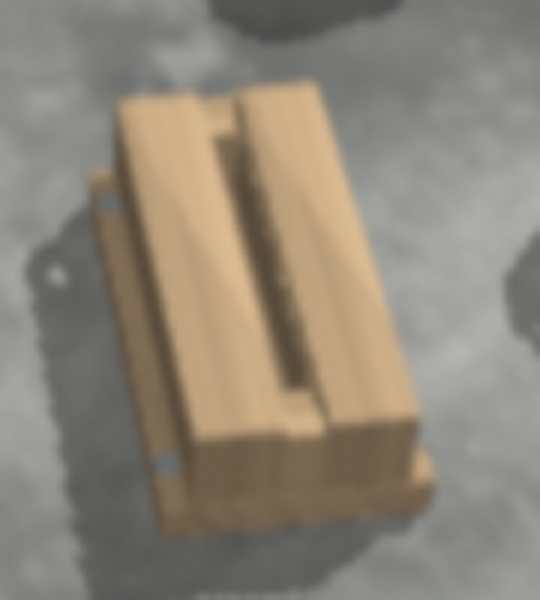

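Call:
jog_arm --pt "0 0 -60" --pt "0 0 -60" --pt "0 0 -60" --roll '[0,0,0]' --grip '[-1,-1,-1]'

```text
t: 0.48
tcp_pos: [196.1, 513.5, 485.1]
eef_rot: [-3.141, -0.0, 2.777]
wrist_force: [0.1, 1.0, -0.0]
grip_width: 85.6
```

Call:
jog_arm --pt "0 0 -60" --pt "0 0 -60" --pt "0 0 -60" --roll '[0,0,0]' --grip '[-1,-1,-1]'

```text
t: 0.85
tcp_pos: [194.6, 509.7, 659.0]
eef_rot: [3.137, 0.0, 2.777]
wrist_force: [1.0, 1.1, 1.0]
grip_width: 85.5
```

```bash
python3 -c "
from rig import monitor
o=monitor.get_obs();print({k:list(map(lambda v:round(float(v),4),o[k])) for k in('joints','tcp_pos','eef_rot')})"
```

```text
{'joints': [1.102, 0.3672, 0.276, 0.0005, 2.494, -0.1036], 'tcp_pos': [194.6138, 509.7181, 658.9765], 'eef_rot': [3.1373, 0.0001, 2.7768]}
```

Call:
jog_arm --pt "0 0 -40" --pt "0 0 -40" --pt "0 0 -40" --roll '[0,0,0]' --grip '[-1,-1,-1]'

```text
t: 1.23
tcp_pos: [174.6, 457.9, 703.9]
eef_rot: [3.089, 0.001, 2.777]
wrist_force: [0.2, -0.8, 0.8]
grip_width: 85.0
```

```bash
cat > ob.py <<'E'
from rig import monitor
import json
o=monitor.get_obs();d={k:list(map(lambda v:round(float(v),4),o[k])) for k in('joints','tcp_pos','eef_rot','wrist_force','ft_torque')}
print(round(o['t'],2),d); open('log.txt','a').write(json.dumps(d)+'\n')
E
python3 ob.py
```

```text
1.23 {'joints': [1.0879, 0.2811, 0.2738, 0.0098, 2.5343, -0.11], 'tcp_pos': [174.5936, 457.9448, 703.9102], 'eef_rot': [3.0888, 0.0007, 2.7769], 'wrist_force': [0.189, -0.8095, 0.8356], 'ft_torque': [-0.059, -0.005, 0.0256]}
```

Call:
jog_arm --pt "0 0 60" --pt "0 0 60" --pt "0 0 0" --roll '[0,0,0]' --grip '[-1,-1,-1]'

```text
t: 1.6
tcp_pos: [178.2, 466.1, 578.5]
eef_rot: [3.125, -0.004, 2.777]
wrist_force: [1.4, 0.8, -1.9]
grip_width: 85.3
```

```bash
python3 ob.py
```

```text
1.6 {'joints': [1.0892, 0.082, 0.8207, 0.0069, 2.2226, -0.1123], 'tcp_pos': [178.1831, 466.0802, 578.5026], 'eef_rot': [3.1248, -0.0036, 2.7766], 'wrist_force': [1.3776, 0.7694, -1.8862], 'ft_torque': [0.0402, -0.0063, -0.0522]}
```

Call:
jog_arm --pt "0 0 0" --pt "0 0 0" --roll '[0,0]' --grip '[-1,-1]'

```text
t: 1.85
tcp_pos: [177.8, 465.6, 602.1]
eef_rot: [3.076, 0.002, 2.777]
wrist_force: [-0.1, 0.1, -0.0]
grip_width: 85.6
```

```bash
python3 ob.py
```

```text
1.85 {'joints': [1.0894, 0.0806, 0.7707, 0.0069, 2.2246, -0.1123], 'tcp_pos': [177.8125, 465.5778, 602.0959], 'eef_rot': [3.0758, 0.0022, 2.7768], 'wrist_force': [-0.0609, 0.1261, -0.0072], 'ft_torque': [-0.0184, 0.0344, 0.0312]}
```

```bash
cat > fit.py <<'E'
import json,numpy as np
from scipy.optimize import least_squares
D=[([1.10288,.08795,1.37228,0,1.68357,-.10309],[196.08,513.50,302.73]),([1.102,.3672,.276,.0005,2.494,-.1036],[194.61,509.72,658.98])]
D+=[(d['joints'],d['tcp_pos']) for d in map(json.loads,open('log.txt'))]
def f(p,full=False):
    h,r0,a,b,e,c,l=p; out=[]
    for q,x in D:
        s2=q[1];s3=q[1]+q[2];s5=s3+q[4]
        r=r0+a*np.sin(s2)+b*np.sin(s3)+e*np.cos(s3)+c*np.sin(s5)
        z=h+a*np.cos(s2)+b*np.cos(s3)-e*np.sin(s3)+c*np.cos(s5)
        X=np.array([r*np.cos(q[0])-l*np.sin(q[0]),r*np.sin(q[0])+l*np.cos(q[0]),z])
        out+=list(X-x)
    return np.array(out)
for x0 in([300,0,350,350,0,200,56],):
    s=least_squares(lambda p:np.r_[f(p),1e-3*(p-np.array(x0))],x0); print(s.x.round(1),f(s.x).round(1))
E
python3 fit.py
```

```text
[152.5  -0.  449.  499.8 100.7 252.1  57.4] [-0.8  0.4 -0.  -0.7  0.3  0.   0.5 -0.2 -0.   0.5 -0.2 -0.   0.5 -0.3
  0. ]
```

Call:
jog_arm --pt "-60 0 0" --pt "-60 0 0" --pt "-60 0 0" --pt "-60 0 0" --pt "-60 0 0" --pt "0 0 0" --pt "0 0 0" --roll '[0,0,0,0,0,0,0]' --grip '[-1,-1,-1,-1,-1,-1,-1]'

```text
t: 2.72
tcp_pos: [458.4, 359.5, 596.7]
eef_rot: [3.088, 0.005, 2.777]
wrist_force: [-1.2, -0.3, 0.2]
grip_width: 85.4
```

```bash
python3 ob.py; python3 fit.py
```

```text
2.73 {'joints': [0.5552, 0.3013, 0.5191, 0.0376, 2.275, -0.6257], 'tcp_pos': [458.3975, 359.4726, 596.7062], 'eef_rot': [3.0878, 0.0049, 2.7767], 'wrist_force': [-1.2034, -0.3403, 0.2178], 'ft_torque': [0.0184, 0.0022, -0.0223]}
[1.520e+02 1.000e-01 4.487e+02 4.998e+02 1.008e+02 2.512e+02 5.850e+01] [-1.7  0.9  0.  -1.6  0.8  0.1 -0.4  0.2 -0.  -0.5  0.3 -0.  -0.5  0.2
  0.   2.8 -4.5 -0.1]
```

```bash
cat > kin.py <<'E'
import json,numpy as np
from scipy.optimize import least_squares
from scipy.spatial.transform import Rotation as Ro
LO=np.array([-3.1,-.76,.27,-1.08,.17,-2.57]);HI=np.array([3.1,2.03,2.55,4.22,2.65,2.57])
P0=np.array([152.5,0,449,500,100.7,252,57.,0,0])
try: P0=np.load('P.npy')
except Exception: pass
def Rz(a): return Ro.from_euler('z',a).as_matrix()
def Ry(a): return Ro.from_euler('y',a).as_matrix()
def fk(q,p=None):
    p=P0 if p is None else p
    h,r0,a,b,e,c,l,l2,w=p
    A=Rz(q[0]); B=A@Ry(q[1]); C=A@Ry(q[1]+q[2]); D=C@Rz(q[3]); E=D@Ry(q[4])
    x=A@[r0,l,h]+B@[0,0,a]+C@[e,0,b]+D@[0,l2,0]+E@[w,0,c]
    return x,E@Rz(q[5]+np.pi/2)
D=[([1.10288,.08795,1.37228,0,1.68357,-.10309],[196.08,513.50,302.73],[-3.1394,-.0002,2.77677])]
D+=[(d['joints'],d['tcp_pos'],d['eef_rot']) for d in map(json.loads,open('log.txt'))]
if __name__=='__main__':
    def f(p): return np.concatenate([fk(q,p)[0]-x for q,x,_ in D])
    s=least_squares(lambda p:np.r_[f(p),1e-2*(p-P0)],P0); print(s.x.round(1)); print(f(s.x).reshape(-1,3).round(1))
    for q,x,r in D: print((Ro.from_matrix(fk(q)[1]).inv()*Ro.from_euler('xyz',r)).as_rotvec().round(3))
    np.save('P.npy',s.x)
E
python3 kin.py
```

```text
[ 1.532e+02  3.000e-01  4.489e+02  4.999e+02  1.007e+02  2.527e+02
  5.730e+01 -7.000e-01  3.000e-01]
[[-0. -0. -0.]
 [ 0. -0. -0.]
 [-0.  0.  0.]
 [-0.  0.  0.]
 [ 0. -0.  0.]]
[-0. -0. -0.]
[-0. -0. -0.]
[ 0.  0. -0.]
[0. 0. 0.]
[ 0.  0. -0.]
```

Run:
```python
from h import *
t=load('top0.npz');s=load('scene0.npz')
g=lambda x,y:(140+x/6-.4,190+y/6-.4)
L=onz(t,g(117,325),185.5);Rr=onz(t,g(497,197),185.5)
print(L,Rr,np.linalg.norm(L-Rr),np.degrees(np.arctan2(*(L-Rr)[:2][::-1])),(L+Rr)/2)
tip=onz(t,g(262,118),184);print('tip',tip)
c=onz(t,g(330,318),165);print('collar',c)
d=tip-c;print(np.degrees(np.arctan2(d[1],d[0])),np.linalg.norm(d[:2]))
# base plate corners (screws) z~10
sc=[onz(t,g(*p),10) for p in((283,347),(495,275),(553,440),(338,515))]
for q in sc:print(q.round(1))
print('c',np.mean(sc,0))
for i in range(4): e=sc[(i+1)%4]-sc[i];print(np.degrees(np.arctan2(e[1],e[0])),np.linalg.norm(e))
b=lambda x,y:(310+x/8-.4,170+y/8-.4)
cs=[onz(t,b(*p),45) for p in((247,130),(636,268),(580,455),(188,325))]
for q in cs:print(q.round(1))
print('slot',np.mean(cs,0))
for i in range(4): e=cs[(i+1)%4]-cs[i];print(np.degrees(np.arctan2(e[1],e[0])),np.linalg.norm(e))
sl=[onz(t,b(*p),42) for p in((268,246),(560,343))]
e=sl[1]-sl[0];print(sl,np.degrees(np.arctan2(e[1],e[0])),np.linalg.norm(e),np.mean(sl,0))
# scene cam
k=lambda x,y:(150+x/4.6-.4,130+y/4.6-.4)
print('scene top edge',proj(s,[L,Rr]), 'seen', k(210,80),k(403,187))
d6=lambda x,y:(290+x/6-.4,280+y/6-.4)
cs2=[onz(s,d6(*p),45) for p in((120,100),(318,84),(418,420),(195,440))]
for q in cs2:print(q.round(1))
print(np.mean(cs2,0))
```

```text
[468.74841192 271.63220912 185.5       ] [512.86473737 129.24271152 185.5       ] 149.06716337717293 107.2144714049483 [490.80657464 200.43746032 185.5       ]
tip [544.80222831 216.89037599 184.        ]
collar [468.96258563 195.67169083 165.        ]
15.630746234730726 78.75204126121376
[454.6 241.3  10. ]
[483.4 148.8  10. ]
[411.3 125.   10. ]
[381.5 218.6  10. ]
c [432.67011715 183.39748279  10.        ]
-72.6914674344395 96.87202127811206
-161.76078942507107 75.96401223567734
107.66304845204876 98.2155343119733
17.2278789756628 76.56176858086982
[ 602.5 -160.3   45. ]
[ 555.1 -283.7   45. ]
[ 495.7 -263.4   45. ]
[ 540.4 -139.3   45. ]
slot [ 548.43342119 -211.70385385   45.        ]
-111.01954041408189 132.23342126467037
161.115756842392 62.762044087156816
70.18403385657702 131.91710730928878
-18.672752922132283 65.54432763292601
[array([ 565.28176698, -166.25889884,   42.        ]), array([ 531.77420653, -259.07634626,   42.        ])] -109.8498346368201 98.68046995959888 [ 548.52798676 -212.66762255   42.        ]
scene top edge [[195.65139005 146.93097052]
 [237.30669293 170.69893392]] seen (195.2521739130435, 146.9913043478261) (237.20869565217393, 170.2521739130435)
[ 540.9 -138.6   45. ]
[ 600.2 -160.8   45. ]
[ 554.3 -283.1   45. ]
[ 495.3 -261.    45. ]
[ 547.6828094  -210.86010886   45.        ]
```

```bash
cat > solv.py <<'E'
from kin import *
def ik(x,Rm,q0,wp=1.,wr=200.,lo=LO,hi=HI):
    def f(q):
        y,S=fk(q); return np.r_[wp*(y-x),wr*Ro.from_matrix(Rm@S.T).as_rotvec()]
    m=1e-6
    s=least_squares(f,np.clip(q0,lo+m,hi-m),bounds=(lo,hi),xtol=1e-10,ftol=1e-10)
    return s.x,s.fun
def row(q,d,roll=0,wr=200.):
    x,S=fk(q); q2,_=ik(x+S@np.array(d),S@Rz(np.radians(roll)),q,wr=wr); return q2
def tilt(q):
    t=fk(q)[1][:,2]; return np.degrees(np.arccos(-t[2])),np.degrees(np.arctan2(t[1],t[0]))
E
python3 - <<'E'
from solv import *
q0,f=ik(np.array([196.2,513.8,663.9]),Ro.from_euler('xyz',[np.pi,0,2.777]).as_matrix(),np.array([1.1,.36,.3,0,2.5,-.1]))
print(q0,np.abs(f).max())
for wr in(20,50,100,200,500,1000,2000,5000,20000):
    q=q0
    for i in range(3): q=row(q,[0,0,-40],wr=wr)
    x,S=fk(q); print(wr,x.round(1),np.hypot(*x[:2]),tilt(q),q.round(3))
E
```

```text
[ 1.10171518  0.36876849  0.27        0.00268608  2.48718296 -0.10234455] 3.4110056201315047
20 [186.7 488.9 775.9] 523.2984613211952 (np.float64(28.95447079542363), np.float64(69.09346745712517)) [ 1.064  0.19   0.27   0.083  2.179 -0.077]
50 [186.2 487.6 771.7] 521.9272605294286 (np.float64(27.72603435499711), np.float64(69.09343192004633)) [ 1.066  0.194  0.27   0.08   2.196 -0.078]
100 [184.6 483.5 758.9] 517.5437463055875 (np.float64(23.842377929857506), np.float64(69.09317448332297)) [ 1.069  0.207  0.27   0.071  2.25  -0.081]
200 [180.8 473.4 730.5] 506.73653700687873 (np.float64(14.395498531608096), np.float64(69.09242244087277)) [ 1.078  0.242  0.27   0.046  2.38  -0.091]
500 [176.6 462.6 704. ] 495.1474817752775 (np.float64(3.9213529265184066), np.float64(69.09150032499637)) [ 1.087  0.284  0.27   0.014  2.519 -0.107]
1000 [175.8 460.4 699. ] 492.8267778331089 (np.float64(1.6856814550341586), np.float64(69.09157486242792)) [ 1.089  0.294  0.27   0.006  2.549 -0.112]
2000 [175.6 459.8 697.7] 492.2304522361055 (np.float64(1.0988549973383899), np.float64(69.09184658773859)) [ 1.09   0.296  0.27   0.004  2.556 -0.113]
5000 [175.5 459.7 697.4] 492.06264229626714 (np.float64(0.9326968111852114), np.float64(69.09200437329976)) [ 1.09   0.297  0.27   0.003  2.559 -0.114]
20000 [175.5 459.7 697.3] 492.03264164527445 (np.float64(0.9029428273689718), np.float64(69.0920394858918)) [ 1.09   0.297  0.27   0.003  2.559 -0.114]
```

```bash
cat > geo.py <<'E'
from solv import *
az=np.radians(17.3)
n=np.array([np.cos(az),np.sin(az),0]);yv=np.array([-np.sin(az),np.cos(az),0]);zv=np.array([0,0,1.])
C=np.array([490.8,200.4,0]); EYE=C+[0,0,160.5]
OFF=53.9
def toolR(beta,flip,nn=n,yy=yv,roll=0):
    t=np.sin(beta)*yy-np.cos(beta)*zv
    y=nn*(1 if flip else -1); x=np.cross(y,t)
    return np.c_[x,y,t]@Rz(roll)
def best(x,Rm,seeds=None):
    b=None
    for q1 in(-.5,0,.5):
        for q4 in(.3,1,1.6,2.2):
            for q6 in(-1.5,1.5,0):
                q,f=ik(x,Rm,np.array([q1,.6,1.2,q4,1.5,q6]))
                if b is None or np.abs(f).max()<b[1]: b=(q,np.abs(f).max())
                if b[1]<1e-3: return b
    return b
E
python3 - <<'E'
from geo import *
for bd in(30,45,60,75,90):
    be=np.radians(bd)
    for flip in(0,1):
        for roll in(-40,0,40):
            Rm=toolR(be,flip,roll=np.radians(roll)); t=Rm[:,2]
            g=EYE-55*yv+[0,0,5]; 
            r0=best(g-OFF*t,Rm); r1=best(g-OFF*t+70*n+[0,0,40],Rm)
            # top leans toward post: plate normal z comp
            print(bd,flip,roll,r0[0].round(2),round(r0[1],2),r1[0].round(2),round(r1[1],2))
E
```

```text
30 0 -40 [-0.1   0.15  1.55  0.48  1.65  2.03] 0.0 [-0.06  0.27  1.33  0.49  1.72  2.12] 0.0
30 0 0 [-0.13  0.15  1.57  0.52  1.64  2.57] 18.31 [-0.1   0.26  1.37  0.55  1.7   2.57] 30.61
30 0 40 [-0.04  0.15  1.52  0.41  1.64 -2.57] 37.4 [-0.02  0.28  1.3   0.45  1.73 -2.57] 27.42
30 1 -40 [-0.1   0.15  1.55  0.48  1.65 -1.11] 0.0 [-0.06  0.27  1.33  0.49  1.72 -1.02] 0.0
30 1 0 [-0.1   0.15  1.55  0.48  1.65 -0.41] 0.0 [-0.06  0.27  1.33  0.49  1.72 -0.33] 0.0
30 1 40 [-0.1   0.15  1.55  0.48  1.65  0.28] 0.0 [-0.06  0.27  1.33  0.49  1.72  0.37] 0.0
45 0 -40 [-0.2   0.24  1.55  0.68  1.75  1.93] 0.0 [-0.15  0.34  1.33  0.71  1.8   2.04] 0.0
45 0 0 [-0.21  0.24  1.56  0.69  1.75  2.57] 6.22 [-0.17  0.34  1.37  0.74  1.79  2.57] 21.12
45 0 40 [-0.14  0.23  1.51  0.62  1.75 -2.57] 43.03 [-0.12  0.35  1.29  0.68  1.82 -2.57] 32.54
45 1 -40 [-0.2   0.24  1.55  0.68  1.75 -1.22] 0.0 [-0.15  0.34  1.33  0.71  1.8  -1.1 ] 0.0
45 1 0 [-0.2   0.24  1.55  0.68  1.75 -0.52] 0.0 [-0.15  0.34  1.33  0.71  1.8  -0.4 ] 0.0
45 1 40 [-0.2   0.24  1.55  0.68  1.75  0.18] 0.0 [-0.15  0.34  1.33  0.71
[... 990 characters left out ...]
0.65] 0.0 [-0.26  0.53  1.36  1.11  1.98 -0.5 ] 0.0
75 1 40 [-0.32  0.47  1.56  1.03  1.97  0.05] 0.0 [-0.26  0.53  1.36  1.11  1.98  0.2 ] 0.0
90 0 -40 [-0.33  0.59  1.56  1.19  2.09  1.76] 0.0 [-0.27  0.64  1.38  1.3   2.08  1.92] 0.0
90 0 0 [-0.33  0.59  1.56  1.19  2.09  2.46] 0.0 [-0.27  0.64  1.39  1.29  2.08  2.57] 8.35
90 0 40 [-0.31  0.59  1.49  1.25  2.11 -2.57] 89.39 [-0.25  0.67  1.3   1.35  2.12 -2.57] 62.74
90 1 -40 [-0.33  0.59  1.56  1.19  2.09 -1.38] 0.0 [-0.27  0.64  1.38  1.3   2.08 -1.22] 0.0
90 1 0 [-0.33  0.59  1.56  1.19  2.09 -0.69] 0.0 [-0.27  0.64  1.38  1.3   2.08 -0.52] 0.0
90 1 40 [-0.33  0.59  1.56  1.19  2.09  0.01] 0.0 [-0.27  0.64  1.38  1.3   2.08  0.18] 0.0
```

Run:
```python
from geo import *
from rig import monitor
q=np.array(monitor.get_obs()['joints'])
for i in range(45):
    q=row(q,[0,0,0],-10.7,wr=500)
    if i%3==2: x,S=fk(q); print(i+1,x.round(0),np.round(tilt(q),1),q.round(2))
```

```text
3 [458. 359. 597.] [ 3.1 63.9] [ 0.56  0.3   0.52  0.04  2.28 -1.19]
6 [458. 359. 597.] [ 3.1 63.9] [ 0.56  0.3   0.52  0.04  2.28 -1.75]
9 [458. 359. 597.] [ 3.1 63.9] [ 0.56  0.3   0.52  0.04  2.28 -2.31]
12 [430. 414. 617.] [  6. 112.] [ 0.63  0.4   0.35  0.15  2.37 -2.57]
15 [350. 474. 641.] [ 15.8 134.6] [ 0.72  0.42  0.27  0.43  2.42 -2.57]
18 [258. 497. 675.] [ 26.  146.4] [ 0.79  0.39  0.27  0.73  2.44 -2.57]
21 [171. 483. 721.] [ 35.6 157.3] [ 0.84  0.34  0.27  1.06  2.46 -2.57]
24 [103. 434. 772.] [ 44.4 168.1] [ 0.85  0.29  0.27  1.43  2.48 -2.57]
27 [ 64. 357. 819.] [ 51.4 179.3] [ 0.8   0.24  0.27  1.85  2.51 -2.57]
30 [ 58. 265. 855.] [  56.1 -169.2] [ 0.71  0.19  0.27  2.33  2.53 -2.57]
33 [ 81. 172. 874.] [  58.  -157.3] [ 0.59  0.16  0.27  2.85  2.55 -2.57]
36 [122.  87. 850.] [  57.9 -146. ] [ 0.44  0.05  0.47  3.41  2.64 -2.57]
39 [150.  13. 810.] [  58.7 -138.5] [ 0.3  -0.08  0.72  3.99  2.65 -2.57]
42 [157.  14. 755.] [  63.3 -129.5] [ 0.4  -0.18  0.99  4.22  2.65 -2.57]
45 [151.  44. 709.] [  71.9 -120.2] [ 0.59 -0.23  1.21  4.22  2.65 -2.57]
```

```bash
cat > plan.py <<'E'
from geo import *
def plan(q,rsgn,ttar,ctr,N=40,pw=.05,seed=0,stop=3,verbose=1,box=50):
    rng=np.random.default_rng(seed); rows=[]
    for i in range(N):
        best_=None
        cands=[np.zeros(3)]
        x,S=fk(q)
        for d in np.r_[np.eye(3),-np.eye(3),rng.normal(size=(10,3))]:
            cands.append(np.round(box*d/np.linalg.norm(d),-1))
        for d in cands:
            d=np.clip(d,-60,60)
            q2=row(q,d,10*rsgn,wr=500); y,S2=fk(q2)
            if np.abs(q2-q).max()>.3: continue
            J=np.degrees(np.arccos(np.clip(S2[:,2]@ttar,-1,1)))+pw*np.linalg.norm(y-ctr)
            if best_ is None or J<best_[0]: best_=(J,d,q2)
        if best_ is None: print('none'); break
        q=best_[2]; rows.append(best_[1]); y,S=fk(q)
        a=np.degrees(np.arccos(S[:,2]@ttar))
        if verbose and i%3==2: print(i+1,best_[1],y.round(0),'ang',a.round(1),np.round(tilt(q),1),q.round(2))
        if a<stop: break
    return q,rows,a
E
python3 - <<'E'
from plan import *
be=np.radians(88); ttar=np.sin(be)*yv-np.cos(be)*zv
for ctr,rs in (((500,0,480),-1),((450,-100,500),-1),((500,0,300),1)):
    ctr=np.array(ctr,float)
    Rm=Ro.from_euler('xyz',[np.pi,0,np.pi/2]).as_matrix()
    for yaw in np.arange(-3,3.1,.1):
        Rm=Ro.from_euler('xyz',[np.pi,0,yaw]).as_matrix()
        q,f=ik(ctr,Rm,np.array([0,.3,1.2,0,1.6,2.4*rs]))
        if np.abs(f).max()<1e-3 and abs(q[5]-2.5*rs)<.08: break
    print('start',q.round(2),np.abs(f).max())
    plan(q,rs,ttar,ctr)
E
```

```text
start [-0.11  0.01  1.1  -0.    2.03 -2.43] 1.7053025658242404e-13
3 [50.  0.  0.] [495.  53. 502.] ang 87.2 [ 0.8 95.4] [-0.01  0.02  1.05  0.02  2.07 -2.57]
6 [ 20. -40. -10.] [526. 126. 519.] ang 85.0 [  3.  103.9] [ 0.1   0.13  0.89  0.06  2.12 -2.57]
9 [ 40. -30.  10.] [511. 173. 546.] ang 79.7 [  8.4 113.4] [ 0.15  0.16  0.81  0.18  2.2  -2.57]
12 [ 50. -10. -20.] [510. 166. 659.] ang 71.3 [ 17.5 123.6] [ 0.08  0.39  0.27  0.51  2.57 -2.57]
15 [50.  0.  0.] [485. 116. 684.] ang 57.0 [ 33.1 126.2] [-0.09  0.4   0.27  1.05  2.65 -2.57]
18 [50.  0.  0.] [483.  65. 699.] ang 43.5 [ 48.5 127.4] [-0.24  0.45  0.27  1.57  2.65 -2.57]
21 [50.  0.  0.] [481.  -5. 705.] ang 34.5 [ 62.8 132. ] [-0.35  0.52  0.27  2.07  2.65 -2.57]
24 [ 30.  10. -40.] [ 466. -101.  706.] ang 33.0 [ 74.3 137.7] [-0.47  0.59  0.27  2.58  2.65 -2.57]
27 [ 0. 50.  0.] [ 442. -227.  682.] ang 37.2 [ 82.1 144.2] [-0.6   0.67  0.27  3.09  2.65 -2.57]
30 [-40. -10.  30.] [ 340. -338.  677.] ang 41.1 [ 83.9 148.3] [-0.78  0.58  0.44  3.64  2.65 -2.57]
33 [ 0.  0. 50.] [ 208. -344.  652.] ang 43.9 [ 84.4 151.2] [-0.
[... 2173 characters left out ...]
] [-1.26 -0.08  2.24  0.79  1.69  2.57]
21 [-50. -10.  20.] [309. -90.  29.] ang 60.3 [68.1 48.6] [-1.23  0.22  2.31  0.95  1.52  2.57]
24 [ 0. 50.  0.] [287.  41. -20.] ang 62.7 [74.3 45.2] [-1.18  0.45  2.55  1.14  1.35  2.57]
27 [ 0. 50.  0.] [266. 111. -50.] ang 61.8 [82.5 45.5] [-1.17  0.94  2.55  1.24  1.32  2.57]
30 [ 40.  20. -20.] [233. 197. -52.] ang 62.3 [88. 45.] [-1.25  1.46  2.55  1.29  1.2   2.57]
33 [20. 40. 10.] [260. 257. -26.] ang 64.5 [87.9 42.7] [-1.76  1.98  2.55  1.39  0.65  2.57]
36 [ 10. -50. -10.] [279. 237. -60.] ang 62.0 [79.  45.5] [-2.12  2.03  2.55  1.85  0.23  2.57]
39 [ -0. -50.  -0.] [245. 264. -75.] ang 53.8 [75.5 54.3] [-2.07  2.03  2.55  2.37  0.17  2.57]
```

Run:
```python
from plan import *
import pickle
be=np.radians(80); ttar=np.sin(be)*yv-np.cos(be)*zv
res=[]
for ang in(-10,-25,-40,-50):
  for r,z in((480,550),(520,600),(420,500)):
    a=np.radians(ang); ctr=np.array([r*np.cos(a),r*np.sin(a),z])
    q=None
    for yaw in np.arange(-3.1,3.1,.05):
        Rm=Ro.from_euler('xyz',[np.pi,0,yaw]).as_matrix()
        q,f=ik(ctr,Rm,np.array([a,.3,1.,0,1.8,-2.5]))
        if np.abs(f).max()<1e-3 and abs(q[5]+2.53)<.03: break
    e,rows,aa=plan(q,-1,ttar,ctr,N=26,pw=.01,verbose=0,stop=5)
    x,S=fk(e); print(ang,r,z,len(rows),aa.round(1),np.round(tilt(e),1),x.round(0),e.round(2),flush=True)
```

```text
-10 480 550 26 13.9 [ 80.8 121.4] [  -5. -382.  663.] [-1.46  0.24  0.9   4.22  2.65 -2.57]
-10 520 600 26 14.1 [ 84.5 120.8] [  -5. -396.  641.] [-1.46  0.27  0.95  4.22  2.65 -2.57]
-10 420 500 26 20.2 [ 80.1 127.8] [ 109. -427.  687.] [-1.26  0.45  0.58  3.93  2.65 -2.57]
-25 480 550 18 2.1 [ 78.9 109.2] [ 395. -348.  659.] [-0.96  0.68  0.27  2.54  2.65 -2.57]
-25 520 600 17 2.9 [ 77.3 108.5] [ 418. -331.  653.] [-0.93  0.68  0.27  2.43  2.65 -2.57]
-25 420 500 19 4.9 [ 75.4 108.9] [ 397. -315.  679.] [-0.93  0.64  0.27  2.47  2.65 -2.57]
-40 480 550 18 4.7 [ 76.1 104.5] [ 417. -345.  645.] [-0.96  0.69  0.27  2.34  2.65 -2.57]
-40 520 600 18 2.4 [ 79.1 105.1] [ 419. -367.  626.] [-0.97  0.73  0.27  2.38  2.65 -2.57]
-40 420 500 20 2.0 [ 78. 107.] [ 418. -346.  643.] [-0.95  0.7   0.27  2.41  2.65 -2.57]
-50 480 550 22 2.5 [ 80.9 104.9] [ 383. -391.  637.] [-1.03  0.72  0.27  2.52  2.65 -2.57]
-50 520 600 21 2.6 [ 82.5 106.6] [ 335. -407.  658.] [-1.09  0.71  0.27  2.72  2.64 -2.57]
-50 420 500 20 4.7 [ 76.8 103.8] [ 413. -356.  640.] [-0.98  0.7   0.27  2.35  2.65 -2.57]
```

```bash
cat > mv.py <<'E'
from geo import *
from rig import monitor
def cur(): return np.array(monitor.get_obs()['joints'])
def rows(dw,rolls,S=None,rnd=0):
    """dw list of world displacements; rolls deg; returns tool rows"""
    if S is None: S=fk(cur())[1]
    out=[]
    for d,r in zip(dw,rolls):
        out.append([float(v) for v in np.round(S.T@np.array(d,float),rnd)]); S=S@Rz(np.radians(r))
    return out
E
python3 - <<'E'
from mv import *
print(rows([[-2,-57,-5]]*10,[-10.7]*10))
E
```

```text
[[-18.0, -54.0, 2.0], [-8.0, -57.0, 2.0], [3.0, -57.0, 2.0], [13.0, -56.0, 2.0], [23.0, -52.0, 2.0], [33.0, -47.0, 2.0], [41.0, -40.0, 2.0], [47.0, -32.0, 2.0], [53.0, -23.0, 2.0], [56.0, -12.0, 2.0]]
```

Call:
jog_arm --pt "-18 -54 2" --pt "-8 -57 2" --pt "3 -57 2" --pt "13 -56 2" --pt "23 -52 2" --pt "33 -47 2" --pt "41 -40 2" --pt "47 -32 2" --pt "53 -23 2" --pt "56 -12 2" --pt "0 0 0" --roll '[-10.7,-10.7,-10.7,-10.7,-10.7,-10.7,-10.7,-10.7,-10.7,-10.7,0]' --grip '[-1,-1,-1,-1,-1,-1,-1,-1,-1,-1,-1]'

```text
t: 4.1
tcp_pos: [396.7, 96.4, 570.5]
eef_rot: [3.139, 0.049, -2.043]
wrist_force: [0.0, -0.0, 0.0]
grip_width: 85.3
```

```bash
python3 ob.py
cat > p1.py <<'E'
from plan import *
from mv import cur
be=np.radians(80); ttar=np.sin(be)*yv-np.cos(be)*zv
q=cur(); print(np.round(tilt(q),1))
import sys
N=int(sys.argv[1])
for pw,seed in((.01,0),(.01,1),(.02,2),(.005,3)):
    e,rows,aa=plan(q,-1,ttar,np.array([435,-203,550]),N=30,pw=pw,verbose=0,stop=4,seed=seed)
    x,S=fk(e); print(len(rows),aa.round(1),np.round(tilt(e),1),x.round(0),e.round(2),flush=True)
    print([r.tolist() for r in rows[:N]])
    qq=q
    for r in rows[:N]: qq=row(qq,r,-10,wr=500)
    print('  after N',fk(qq)[0].round(0),np.round(tilt(qq),1),qq.round(2))
E
python3 p1.py 8
```

```text
4.1 {'joints': [0.0722, -0.1359, 1.0511, 0.0536, 2.2024, -2.5654], 'tcp_pos': [396.6934, 96.3784, 570.4522], 'eef_rot': [3.1391, 0.0491, -2.0427], 'wrist_force': [0.0439, -0.0244, 0.0396], 'ft_torque': [-0.007, -0.0516, 0.0198]}
[ 2.8 65.8]
30 27.1 [ 96.5 128.9] [  17. -306.  598.] [-1.34  0.04  1.39  4.22  2.63 -2.57]
[[40.0, 0.0, -30.0], [20.0, -40.0, -20.0], [-0.0, -50.0, -0.0], [50.0, 0.0, 0.0], [50.0, 0.0, 0.0], [50.0, 0.0, 0.0], [50.0, -0.0, -10.0], [40.0, -0.0, -30.0]]
  after N [394. 118. 755.] [ 29.6 113.8] [-0.12  0.24  0.27  1.12  2.65 -2.57]
30 28.6 [ 95.3 131.5] [  49. -326.  597.] [-1.28  0.1   1.32  4.22  2.65 -2.57]
[[-0.0, -50.0, -0.0], [0.0, -40.0, -20.0], [30.0, -10.0, -40.0], [50.0, -0.0, -20.0], [40.0, -30.0, -20.0], [30.0, -20.0, -40.0], [50.0, 0.0, 0.0], [30.0, -20.0, -40.0]]
  after N [419.  90. 744.] [ 33.1 115.2] [-0.19  0.28  0.27  1.21  2.65 -2.57]
30 27.0 [ 97.  128.4] [  38. -356.  584.] [-1.33  0.17  1.29  4.22  2.65 -2.57]
[[10.0, -40.0, -30.0], [20.0, -20.0, -40.0], [50.0, -10.0, -10.0], [50.0, -20.0, 0.0], [50.0, 0.0, 0.0], [50.0, 0.0, 0.0], [50.0, 0.0, 0.0], [40.0, -20.0, -20.0]]
  after N [413.  65. 752.] [ 35.7 112.9] [-0.27  0.28  0.27  1.32  2.65 -2.57]
30 28.8 [ 96.5 131.1] [  36. -302.  594.] [-1.29  0.04  1.4   4.22  2.64 -2.57]
[[-10.0, -30.0, -40.0], [-0.0, -50.0, -0.0], [40.0, -30.0, 10.0], [30.0, -40.0, -10.0], [40.0, -20.0, -30.0], [50.0, -10.0, -0.0], [50.0, 0.0, 0.0], [50.0, 0.0, 0.0]]
  after N [459.  95. 712.] [ 34.  120.7] [-0.16  0.35  0.27  1.15  2.65 -2.57]
```

Run:
```python
from mv import *
r=rows([[7,-55,-3]]*6,[7]*6); print(r)
q=cur()
for d in r: q=row(q,d,7,wr=500)
print(fk(q)[0],q,tilt(q))
```

```text
[[46.0, -31.0, 1.0], [42.0, -37.0, 1.0], [37.0, -41.0, 1.0], [32.0, -46.0, 1.0], [26.0, -49.0, 1.0], [20.0, -52.0, 1.0]]
[ 436.47797337 -228.39133889  550.47658192] [-0.62257209  0.04898891  0.91708189  0.06004874  2.18515575 -2.51460269] (np.float64(2.874266864902672), np.float64(66.38239282125234))
```

Call:
jog_arm --pt "46 -31 1" --pt "42 -37 1" --pt "37 -41 1" --pt "32 -46 1" --pt "26 -49 1" --pt "20 -52 1" --pt "0 0 0" --roll '[7,7,7,7,7,7,0]' --grip '[-1,-1,-1,-1,-1,-1,-1]'

```text
t: 4.97
tcp_pos: [438.1, -232.8, 545.2]
eef_rot: [3.104, 0.024, -2.798]
wrist_force: [0.4, 0.6, -0.1]
grip_width: 85.8
```

```bash
python3 ob.py; python3 p1.py 9
```

```text
4.97 {'joints': [-0.6236, 0.0567, 0.9201, 0.0495, 2.1816, -2.5106], 'tcp_pos': [438.1131, -232.8428, 545.187], 'eef_rot': [3.1042, 0.0235, -2.7977], 'wrist_force': [0.3511, 0.5557, -0.0531], 'ft_torque': [0.0206, 0.0187, 0.0366]}
[ 2.5 77.5]
30 15.4 [ 90.4 118.8] [ -32. -369.  624.] [-1.52  0.19  1.12  4.22  2.63 -2.57]
[[40.0, 0.0, -30.0], [20.0, -40.0, -20.0], [50.0, 0.0, 0.0], [50.0, 0.0, 0.0], [30.0, 30.0, 30.0], [20.0, -40.0, -10.0], [40.0, -30.0, 10.0], [30.0, -10.0, 30.0], [40.0, -30.0, 10.0]]
  after N [ 458. -197.  686.] [36.3 90.5] [-0.75  0.41  0.27  1.15  2.65 -2.57]
30 14.7 [ 90.2 117.9] [ -34. -315.  629.] [-1.52  0.07  1.25  4.22  2.64 -2.57]
[[40.0, 0.0, -20.0], [40.0, -20.0, -10.0], [30.0, -10.0, -40.0], [20.0, -40.0, 30.0], [50.0, 0.0, 0.0], [30.0, -10.0, 40.0], [40.0, -20.0, 10.0], [30.0, -40.0, -10.0], [30.0, -40.0, -10.0]]
  after N [ 475. -217.  666.] [37.3 90.2] [-0.76  0.45  0.27  1.13  2.63 -2.57]
19 2.5 [ 78.1 108.9] [ 372. -348.  676.] [-0.99  0.66  0.27  2.6   2.65 -2.57]
[[50.0, 0.0, 0.0], [20.0, -20.0, -40.0], [50.0, -10.0, -10.0], [50.0, -20.0, 0.0], [40.0, -10.0, 30.0], [0.0, 0.0, 50.0], [40.0, -10.0, 30.0], [40.0, -20.0, -20.0], [40.0, -10.0, 30.0]]
  after N [ 477. -168.  677.] [31.6 94.1] [-0.65  0.41  0.27  0.98  2.65 -2.57]
17 0.9 [ 79.4 108. ] [ 434. -349.  627.] [-0.93  0.73  0.27  2.4   2.65 -2.57]
[[-10.0, -30.0, -40.0], [-0.0, -50.0, -0.0], [50.0, 0.0, 0.0], [50.0, 0.0, 0.0], [50.0, 0.0, 0.0], [30.0, -40.0, 20.0], [40.0, -20.0, 30.0], [50.0, 0.0, 0.0], [50.0, -10.0, 20.0]]
  after N [ 458. -268.  655.] [42.7 89.3] [-0.86  0.49  0.27  1.27  2.65 -2.57]
```

Run the last plan's first nine rows.

Call:
jog_arm --pt "-10 -30 -40" --pt "0 -50 0" --pt "50 0 0" --pt "50 0 0" --pt "50 0 0" --pt "30 -40 20" --pt "40 -20 30" --pt "50 0 0" --pt "50 -10 20" --pt "0 0 0" --roll '[-10,-10,-10,-10,-10,-10,-10,-10,-10,0]' --grip '[-1,-1,-1,-1,-1,-1,-1,-1,-1,-1]'

```text
t: 6.22
tcp_pos: [459.5, -182.4, 687.5]
eef_rot: [2.901, 0.573, -1.958]
wrist_force: [0.0, 0.6, -0.7]
grip_width: 85.5
```

```bash
python3 ob.py; python3 p1.py 8
```

```text
6.22 {'joints': [-0.7142, 0.4011, 0.2738, 1.1251, 2.6543, -2.5657], 'tcp_pos': [459.5183, -182.4143, 687.4943], 'eef_rot': [2.9013, 0.5732, -1.9584], 'wrist_force': [0.01, 0.6456, -0.7371], 'ft_torque': [-0.3241, 0.0025, 0.0121]}
[35.3 92.1]
9 3.9 [ 76.7 109.4] [ 393. -326.  675.] [-0.94  0.65  0.27  2.52  2.65 -2.57]
[[40.0, -20.0, 10.0], [30.0, -30.0, 30.0], [50.0, 0.0, 0.0], [50.0, 0.0, 0.0], [50.0, 0.0, 0.0], [50.0, 0.0, 0.0], [50.0, -0.0, -10.0], [40.0, -0.0, -30.0]]
  after N [ 431. -292.  666.] [ 73.6 108.8] [-0.88  0.64  0.27  2.33  2.65 -2.57]
9 3.9 [ 76.6 109.3] [ 390. -327.  677.] [-0.95  0.65  0.27  2.52  2.65 -2.57]
[[50.0, 0.0, 0.0], [30.0, -30.0, 30.0], [50.0, 0.0, 0.0], [50.0, -0.0, -20.0], [40.0, -30.0, -20.0], [50.0, 0.0, 0.0], [50.0, 0.0, 0.0], [50.0, 0.0, 0.0]]
  after N [ 429. -289.  670.] [ 73.2 108.9] [-0.88  0.64  0.27  2.33  2.65 -2.57]
9 2.9 [ 77.3 108.5] [ 382. -340.  674.] [-0.97  0.65  0.27  2.54  2.65 -2.57]
[[50.0, 0.0, 0.0], [50.0, 0.0, 0.0], [50.0, -10.0, -10.0], [50.0, -20.0, 0.0], [50.0, 0.0, 0.0], [50.0, 0.0, 0.0], [50.0, 0.0, 0.0], [50.0, 0.0, 0.0]]
  after N [ 414. -305.  673.] [ 73.7 107.5] [-0.91  0.63  0.27  2.36  2.65 -2.57]
30 27.7 [105.2 119. ] [ -57. -327.  558.] [-1.56  0.09  1.49  4.22  2.59 -2.57]
[[30.0, -40.0, 10.0], [50.0, 0.0, 0.0], [40.0, -30.0, 10.0], [30.0, -40.0, -10.0], [40.0, -20.0, -30.0], [50.0, -10.0, -0.0], [50.0, 0.0, 0.0], [50.0, 0.0, 0.0]]
  after N [ 459. -271.  654.] [ 73.7 111.3] [-0.82  0.66  0.27  2.28  2.65 -2.57]
```

```bash
cat > plan2.py <<'E'
from geo import *
from mv import cur
def plan(q,rsgn,ttar,ctr,N=40,pw=.05,seed=0,stop=3,box=60,q5m=2.58,gain=1.):
    rng=np.random.default_rng(seed); rows=[];mx=0
    for i in range(N):
        b=None; x,S=fk(q)
        cands=[np.zeros(3)]+[np.round(box*rng.uniform(.2,1)*d/np.linalg.norm(d),-1) for d in rng.normal(size=(24,3))]
        for d in cands:
            d=np.clip(d,-60,60)
            q2=row(q,d,10*rsgn,wr=500); y,S2=fk(q2)
            if np.abs(q2-q).max()>.27: continue
            J=gain*np.degrees(np.arccos(np.clip(S2[:,2]@ttar,-1,1)))+pw*np.linalg.norm(y-ctr)+200*max(0,q2[4]-q5m)+200*max(0,.2-q2[4])
            if b is None or J<b[0]: b=(J,d,q2)
        if b is None: break
        q=b[2]; rows.append(b[1]); a=np.degrees(np.arccos(fk(q)[1][:,2]@ttar)); mx=max(mx,q[4])
        if a<stop: break
    return q,rows,a,mx
def report(q0,rsgn,ttar,ctrs,n,**k):
    out=[]
    for c in ctrs:
      for pw in(.01,.03):
       for seed in(0,1):
        e,rows,a,mx=plan(q0,rsgn,ttar,np.array(c,float),pw=pw,seed=seed,**k)
        out.append((a,len(rows),c,pw,seed,np.round(tilt(e),1),fk(e)[0].round(0),e.round(2),round(mx,2),rows))
    out.sort(key=lambda o:o[0]+o[1]*.5)
    for o in out[:6]: print(*o[:-1])
    print([r.tolist() for r in out[0][-1][:n]])
    q=q0
    for r in out[0][-1][:n]: q=row(q,r,10*rsgn,wr=500)
    print('after',n,fk(q)[0].round(0),np.round(tilt(q),1),q.round(2))
E
python3 - <<'E'
from plan2 import *
be=np.radians(80); ttar=np.sin(be)*yv-np.cos(be)*zv
report(cur(),-1,ttar,[(430,-250,500),(450,-200,400),(500,-250,600)],10,N=25)
E
```

```text
21.340532281692134 25 (430, -250, 500) 0.01 0 [ 94.5 123. ] [ -43. -240.  622.] [-1.49 -0.12  1.48  4.22  2.57 -2.57] 2.6
21.340532281692134 25 (450, -200, 400) 0.01 0 [ 94.5 123. ] [ -43. -240.  622.] [-1.49 -0.12  1.48  4.22  2.57 -2.57] 2.6
21.340532281692134 25 (500, -250, 600) 0.01 0 [ 94.5 123. ] [ -43. -240.  622.] [-1.49 -0.12  1.48  4.22  2.57 -2.57] 2.6
22.895876060057372 25 (430, -250, 500) 0.03 0 [ 96.3 123.4] [ -34. -299.  613.] [-1.48  0.02  1.39  4.22  2.58 -2.57] 2.62
22.952221100485588 25 (500, -250, 600) 0.03 0 [ 95.6 124.2] [ -31. -312.  619.] [-1.47  0.04  1.35  4.22  2.57 -2.57] 2.62
24.70945264455206 25 (450, -200, 400) 0.03 0 [ 95.3 126.8] [ -19. -279.  618.] [-1.42 -0.03  1.42  4.22  2.58 -2.57] 2.62
[[-50.0, -30.0, -20.0], [-0.0, -40.0, 10.0], [30.0, -30.0, -30.0], [30.0, -30.0, 30.0], [-20.0, -30.0, -20.0], [20.0, -30.0, -0.0], [30.0, -30.0, -20.0], [-20.0, -40.0, -40.0], [20.0, -20.0, -40.0], [-40.0, -10.0, -40.0]]
after 10 [ 409. -131.  776.] [ 71.7 114.7] [-0.69  0.47  0.27  2.37  2.51 -2.57]
```

Run:
```python
from plan2 import *
be=np.radians(80); ttar=np.sin(be)*yv-np.cos(be)*zv
for m in(2.60,2.63):
    report(cur(),-1,ttar,[(430,-350,500),(450,-250,600)],12,N=14,q5m=m)
```

```text
14.06061688034706 14 (430, -350, 500) 0.01 0 [ 75.4 120.9] [ 198. -278.  818.] [-1.08  0.42  0.27  3.23  2.52 -2.57] 2.6
14.06061688034706 14 (450, -250, 600) 0.01 0 [ 75.4 120.9] [ 198. -278.  818.] [-1.08  0.42  0.27  3.23  2.52 -2.57] 2.6
14.26549464476811 14 (430, -350, 500) 0.03 0 [ 77.7 121.7] [ 236. -307.  786.] [-1.05  0.49  0.27  3.19  2.55 -2.57] 2.62
15.59884057873551 14 (450, -250, 600) 0.03 0 [ 78.8 123.1] [ 268. -310.  769.] [-1.    0.53  0.27  3.15  2.56 -2.57] 2.62
16.966527409281337 14 (430, -350, 500) 0.01 1 [ 78.5 124.5] [ 301. -274.  774.] [-0.91  0.52  0.27  3.05  2.56 -2.57] 2.6
16.966527409281337 14 (450, -250, 600) 0.01 1 [ 78.5 124.5] [ 301. -274.  774.] [-0.91  0.52  0.27  3.05  2.56 -2.57] 2.6
[[-50.0, -30.0, -20.0], [30.0, -40.0, 10.0], [30.0, -30.0, -30.0], [30.0, -30.0, 30.0], [-20.0, -30.0, -20.0], [20.0, -30.0, -0.0], [30.0, -30.0, -20.0], [-20.0, -40.0, -40.0], [-30.0, -0.0, -50.0], [-40.0, -10.0, -40.0], [-10.0, 10.0, -50.0], [-30.0, 10.0, -30.0]]
after 12 [ 308. -219.  799.] [ 74.8 117.8] [-0.9   0.45  0.27  2.82  2.54 -2.57]
14.922413279148204 14 (
[... 358 characters left out ...]
346113 14 (450, -250, 600) 0.03 0 [ 77.6 123.8] [ 256. -324.  761.] [-1.02  0.53  0.27  3.21  2.59 -2.57] 2.63
16.958295191537253 14 (430, -350, 500) 0.01 1 [ 80.  124.5] [ 296. -314.  746.] [-0.96  0.55  0.31  3.12  2.6  -2.57] 2.63
16.958295191537253 14 (450, -250, 600) 0.01 1 [ 80.  124.5] [ 296. -314.  746.] [-0.96  0.55  0.31  3.12  2.6  -2.57] 2.63
[[10.0, -50.0, 30.0], [30.0, -40.0, 10.0], [50.0, -20.0, 10.0], [30.0, -30.0, 30.0], [-20.0, -30.0, -20.0], [20.0, -30.0, -0.0], [20.0, -20.0, -40.0], [-20.0, -40.0, -40.0], [-30.0, -0.0, -50.0], [-40.0, -10.0, -40.0], [-10.0, 10.0, -50.0], [-30.0, 10.0, -30.0]]
after 12 [ 334. -251.  767.] [ 77.  119.3] [-0.89  0.52  0.27  2.83  2.57 -2.57]
```

Call:
jog_arm --pt "50 0 0" --pt "50 0 0" --pt "50 -10 -10" --pt "50 -20 0" --pt "50 0 0" --pt "50 0 0" --pt "0 0 0" --roll '[-10,-10,-10,-10,-10,-10,0]' --grip '[-1,-1,-1,-1,-1,-1,-1]'

```text
t: 7.1
tcp_pos: [394.3, -238.2, 720.3]
eef_rot: [-2.751, 1.017, -0.937]
wrist_force: [-0.3, -0.3, 0.3]
grip_width: 85.3
```

```bash
python3 ob.py; python3 p1.py 6
```

```text
7.1 {'joints': [-0.8985, 0.4848, 0.2745, 2.0709, 2.6546, -2.5657], 'tcp_pos': [394.2826, -238.1641, 720.3383], 'eef_rot': [-2.7509, 1.0168, -0.9368], 'wrist_force': [-0.3068, -0.272, 0.3209], 'ft_torque': [-0.4376, -0.0837, -0.0404]}
[ 60.9 100.5]
30 33.0 [111.9 116. ] [ -52. -282.  511.] [-1.58  0.04  1.71  4.22  2.65 -2.57]
[[50.0, 0.0, 0.0], [50.0, 0.0, 0.0], [50.0, 0.0, 0.0], [-10.0, 50.0, -10.0], [0.0, 50.0, 0.0], [-50.0, 10.0, -10.0]]
  after N [ 253. -363.  733.] [ 77.7 113.9] [-1.12  0.57  0.27  3.07  2.63 -2.57]
30 33.4 [112.4 115.7] [ -74. -381.  500.] [-1.62  0.25  1.49  4.22  2.61 -2.57]
[[50.0, 0.0, 0.0], [50.0, 0.0, 0.0], [30.0, 30.0, -20.0], [-10.0, 20.0, -50.0], [10.0, 50.0, -20.0], [-40.0, 20.0, -10.0]]
  after N [ 248. -394.  711.] [ 79.1 112.7] [-1.15  0.61  0.27  3.09  2.64 -2.57]
30 32.7 [111.1 117.9] [ -39. -333.  510.] [-1.55  0.15  1.58  4.22  2.65 -2.57]
[[50.0, 0.0, 0.0], [50.0, 0.0, 0.0], [30.0, 30.0, -20.0], [50.0, 20.0, 0.0], [-10.0, 50.0, -0.0], [-40.0, 10.0, -30.0]]
  after N [ 273. -380.  711.] [ 79.4 114.5] [-1.1   0.62  0.27  3.05  2.64 -2.57]
30 32.0 [111.3 114.2] [ -85. -245.  526.] [-1.67 -0.06  1.76  4.22  2.59 -2.57]
[[50.0, 0.0, -10.0], [50.0, 0.0, 0.0], [10.0, 20.0, -40.0], [30.0, 30.0, -30.0], [0.0, 50.0, 0.0], [-20.0, 40.0, -20.0]]
  after N [ 256. -407.  697.] [ 80.3 112.9] [-1.14  0.64  0.27  3.09  2.65 -2.57]
```

Call:
jog_arm --pt "50 0 0" --pt "50 0 0" --pt "50 0 0" --pt "0 0 0" --roll '[-10,-10,-10,0]' --grip '[-1,-1,-1,-1]'

```text
t: 7.6
tcp_pos: [363.7, -280.7, 719.4]
eef_rot: [-2.182, 0.968, -0.19]
wrist_force: [0.2, -0.2, -0.4]
grip_width: 85.3
```

```bash
python3 ob.py; python3 p1.py 1|head -1
```

```text
7.6 {'joints': [-0.9376, 0.5487, 0.2749, 2.5018, 2.6546, -2.5657], 'tcp_pos': [363.6521, -280.6842, 719.4397], 'eef_rot': [-2.1816, 0.9681, -0.1899], 'wrist_force': [0.2005, -0.1686, -0.4471], 'ft_torque': [-0.4471, -0.0877, -0.0737]}
[ 71.  109.1]Traceback (most recent call last):
  File "p1.py", line 9, in <module>
    x,S=fk(e); print(len(rows),aa.round(1),np.round(tilt(e),1),x.round(0),e.round(2),flush=True)
               ~~~~~^^^^^^^^^^^^^^^^^^^^^^^^^^^^^^^^^^^^^^^^^^^^^^^^^^^^^^^^^^^^^^^^^^^^^^^^^^^^
BrokenPipeError: [Errno 32] Broken pipe
Exception ignored on flushing sys.stdout:
BrokenPipeError: [Errno 32] Broken pipe
```

```bash
cat > path.py <<'E'
from mv import *
from rig import monitor
def pose():
    o=monitor.get_obs(); return np.array(o['tcp_pos']),Ro.from_euler('xyz',o['eef_rot']).as_matrix()
def frame(S,nref):
    t=S[:,2]; y=np.cross(t,[0,0,1.]); y/=np.linalg.norm(y)
    if y@nref<0:y=-y
    x=np.cross(y,t); T=np.c_[x,y,t]
    ang=np.degrees(np.arctan2(*( (S.T@T)[1,0],(S.T@T)[0,0])))
    return T,ang
def sim(q,rws,rolls,wr=500):
    m=[]
    for r,a in zip(rws,rolls):
        q2=row(q,r,a,wr=wr); m.append(np.abs(q2-q).max()); q=q2
    return q,np.round(m,2)
E
python3 - <<'E'
from path import *
x,S=pose(); T,ang=frame(S,n); t=S[:,2]; print('roll needed',ang,t)
g=EYE-55*yv+[0,0,3]; A=g-(OFF+110)*t; print(A,A-x)
for k in(0,.25,.5,.75,1):
    q,f=ik(x+k*(A-x),T,np.array([-.6,.5,1,1.6,2.3,-.6])); print(k,q.round(2),np.abs(f).max().round(2))
N=12
r=rows([(A-x)/N]*N,[min(10.7,ang/N) if ang>0 else max(-10.7,ang/N)]*N,S); print(r)
q,m=sim(cur(),r,[ang/N]*N); print(fk(q)[0],q.round(2),m)
E
```

```text
roll needed -150.59004531894982 [-0.30937103  0.89362669 -0.32514751]
[557.86153018   1.42274124 216.79167616] [ 194.20946071  282.10695937 -502.64806169]
0 [-0.94  0.55  0.27  2.51  2.65  1.09] 0.95
0.25 [-0.84  0.32  0.87  1.63  2.65  0.2 ] 21.35
0.5 [-0.68  0.32  1.11  1.17  2.57 -0.26] 0.0
0.75 [-0.55  0.38  1.28  0.99  2.35 -0.49] 0.0
1 [-0.42  0.52  1.35  0.94  2.12 -0.61] 0.0
[[41.0, -3.0, 30.0], [41.0, 4.0, 30.0], [39.0, 12.0, 30.0], [36.0, 19.0, 30.0], [32.0, 25.0, 30.0], [27.0, 31.0, 30.0], [21.0, 35.0, 30.0], [14.0, 39.0, 30.0], [6.0, 41.0, 30.0], [-1.0, 41.0, 30.0], [-9.0, 40.0, 30.0], [-16.0, 38.0, 30.0]]
[ 140.98469307 -302.42703261  573.11018242] [-0.99  0.11  1.39  4.22  2.65 -2.57] [0.15 0.16 0.17 0.17 0.18 0.19 0.2  0.2  0.2  0.18 0.18 0.17]
```

Run:
```python
from path import *
x,S=pose(); T,ang=frame(S,n); t=S[:,2]
g=EYE-55*yv+[0,0,3]; A=g-(OFF+110)*t
def chk(p0,p1,q0,n=6):
    q=q0;worst=0;mq5=0
    for k in np.linspace(0,1,n+1)[1:]:
        q,f=ik(p0+k*(p1-p0),T,q); worst=max(worst,np.abs(f).max());mq5=max(mq5,q[4])
    return q,worst,mq5
q0,_=ik(x,T,np.r_[cur()[:5],1.1])
res=[]
for W in [np.array([a,b,c],float) for a in(450,550,620) for b in(-250,-150,-50) for c in(650,550,450)]:
    q,w,m=chk(x,W,q0)
    q2,w2,m2=chk(W,A,q)
    res.append((w+w2,max(m,m2),W,q.round(2)))
res.sort(key=lambda r:r[0]+100*max(0,r[1]-2.6))
for r in res[:8]:print(r)
```

```text
(np.float64(0.16847847976647756), np.float64(2.6499999999999995), array([ 550., -150.,  650.]), array([-0.62,  0.64,  0.28,  1.93,  2.52,  0.66]))
(np.float64(1.4046533320831713), np.float64(2.6499999999999995), array([550., -50., 650.]), array([-0.5 ,  0.48,  0.53,  1.72,  2.44,  0.48]))
(np.float64(3.6944350924046034), np.float64(2.6499999999999995), array([ 620., -150.,  550.]), array([-0.57,  0.74,  0.34,  1.68,  2.51,  0.39]))
(np.float64(3.970333403912605), np.float64(2.6499999999999995), array([620., -50., 550.]), array([-0.45,  0.59,  0.57,  1.52,  2.41,  0.25]))
(np.float64(5.338723677739921), np.float64(2.63986716388076), array([620., -50., 650.]), array([-0.46,  0.66,  0.27,  1.78,  2.36,  0.59]))
(np.float64(5.699890922033239), np.float64(2.6499999999999995), array([450., -50., 650.]), array([-0.58,  0.23,  0.86,  1.67,  2.52,  0.37]))
(np.float64(5.744767884940053), np.float64(2.6499999999999995), array([ 450., -150.,  650.]), array([-0.71,  0.37,  0.68,  1.82,  2.62,  0.48]))
(np.float64(6.707377707039923), np.float64(2.6499999999999995), array([550., -50., 550.]), array([-0.5 ,  0.41,  0.83,  1.45,  2.44,  0.13]))
```

Run:
```python
from path import *
x,S=pose(); T,ang=frame(S,n); t=S[:,2]; ang=ang%360
W=np.array([550,-150,650.])
r=rows([(W-x)/10]*10,[10.5]*10,S); print(ang,r)
q,m=sim(cur(),r,[10.5]*10); print(fk(q)[0],tilt(q),q.round(2),m)
```

```text
209.40995468105018 [[15.0, -17.0, 8.0], [11.0, -19.0, 8.0], [8.0, -21.0, 8.0], [4.0, -22.0, 8.0], [-0.0, -22.0, 8.0], [-4.0, -22.0, 8.0], [-8.0, -21.0, 8.0], [-12.0, -19.0, 8.0], [-15.0, -16.0, 8.0], [-18.0, -13.0, 8.0]]
[ 551.03771038 -151.59864647  649.81659812] (np.float64(71.05397830086604), np.float64(109.07217003182959)) [-0.62  0.65  0.27  1.93  2.51 -1.16] [0.12 0.12 0.12 0.13 0.14 0.14 0.15 0.16 0.16 0.17]
```

Call:
jog_arm --pt "15 -17 8" --pt "11 -19 8" --pt "8 -21 8" --pt "4 -22 8" --pt "0 -22 8" --pt "-4 -22 8" --pt "-8 -21 8" --pt "-12 -19 8" --pt "-15 -16 8" --pt "-18 -13 8" --roll '[10.5,10.5,10.5,10.5,10.5,10.5,10.5,10.5,10.5,10.5]' --grip '[-1,-1,-1,-1,-1,-1,-1,-1,0,0]'

```text
t: 8.85
tcp_pos: [548.9, -149.3, 652.3]
eef_rot: [1.917, 0.234, -2.726]
wrist_force: [0.2, 2.0, 5.6]
grip_width: 51.1
```

```bash
python3 ob.py
python3 - <<'E'
from path import *
x,S=pose(); T,ang=frame(S,n); t=S[:,2]; print(np.round(tilt(cur()),1),ang)
g=EYE-55*yv+[0,0,3]; A=g-(OFF+110)*t
N=11; a=round(ang/N,1)
r=rows([(A-x)/N]*N,[a]*N,S); print(A,a,r)
q,m=sim(cur(),r,[a]*N); print(fk(q)[0],tilt(q),q.round(2),m)
E
```

```text
8.85 {'joints': [-0.6163, 0.6439, 0.2737, 1.9259, 2.5143, -1.1569], 'tcp_pos': [548.8768, -149.3119, 652.2589], 'eef_rot': [1.9169, 0.2339, -2.7261], 'wrist_force': [0.1886, 2.0467, 5.5822], 'ft_torque': [-0.2259, -0.1254, -0.0946]}
[ 70.7 109. ] 104.21291465880105
[557.60161778   1.62455615 217.58669396] 9.5 [[3.0, -33.0, 25.0], [-2.0, -33.0, 25.0], [-8.0, -33.0, 25.0], [-13.0, -31.0, 25.0], [-18.0, -28.0, 25.0], [-23.0, -25.0, 25.0], [-26.0, -21.0, 25.0], [-29.0, -16.0, 25.0], [-32.0, -11.0, 25.0], [-33.0, -6.0, 25.0], [-34.0, -0.0, 25.0]]
[557.44943706   1.43401827 217.04320885] (np.float64(70.73133784202979), np.float64(109.02920345440312)) [-0.42  0.52  1.35  0.94  2.12 -0.61] [0.21 0.16 0.14 0.11 0.1  0.08 0.08 0.09 0.1  0.1  0.11]
```

Call:
jog_arm --pt "3 -33 25" --pt "-2 -33 25" --pt "-8 -33 25" --pt "-13 -31 25" --pt "-18 -28 25" --pt "-23 -25 25" --pt "-26 -21 25" --pt "-29 -16 25" --pt "-32 -11 25" --pt "-33 -6 25" --pt "-34 0 25" --pt "0 0 0" --roll '[9.5,9.5,9.5,9.5,9.5,9.5,9.5,9.5,9.5,9.5,9.5,0]' --grip '[0,0,0,0,0,0,0,0,0,0,0,0]'

```text
t: 10.35
tcp_pos: [557.2, 3.0, 215.3]
eef_rot: [-3.135, -1.239, 1.903]
wrist_force: [-0.2, -1.0, -0.1]
grip_width: 42.6
```

```bash
python3 ob.py
python3 - <<'E'
from path import *
from rig import camera
import h,cv2
x,S=pose(); T,ang=frame(S,n); t=S[:,2]; print(np.round(tilt(cur()),2),ang,t,S[:,1])
g=EYE-55*yv+[0,0,3]; gp=x+OFF*t; print('to go tool',S.T@(g-gp))
for nme in('scene','top'):
    c=camera(nme); np.savez(nme+'1.npz',**c); 
    print(h.proj(c,[gp]))
c=h.load('scene1.npz'); h.crop(c,150,110,170,130,4.6,'pics/s1.png')
c=h.load('top1.npz'); h.crop(c,140,170,140,100,5.6,'pics/t1.png')
E
```

```text
10.35 {'joints': [-0.4195, 0.5228, 1.3487, 0.9377, 2.1233, -0.6169], 'tcp_pos': [557.2182, 2.9696, 215.3163], 'eef_rot': [-3.1354, -1.2391, 1.9033], 'wrist_force': [-0.196, -1.0248, -0.1481], 'ft_torque': [-0.4464, -0.1573, -0.0101]}
[ 71.   109.43] -0.12215267937332805 [-0.31449667  0.89166849 -0.32560583] [ 0.94328873  0.33196733 -0.00201578]
to go tool [  0.9309928    0.98924944 107.93552324]
[[264.78576339 180.02493629]]
[[256.76687728 209.1206126 ]]
```

View pics/s1.png

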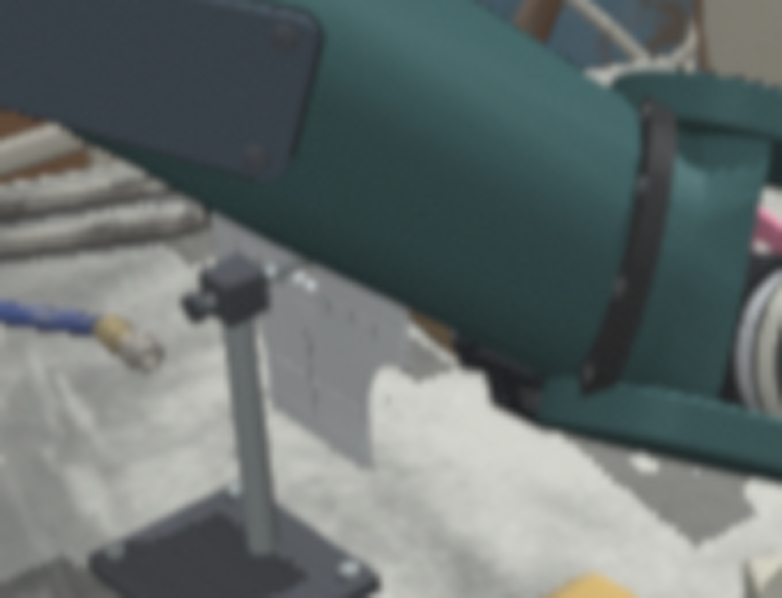

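View pics/t1.png

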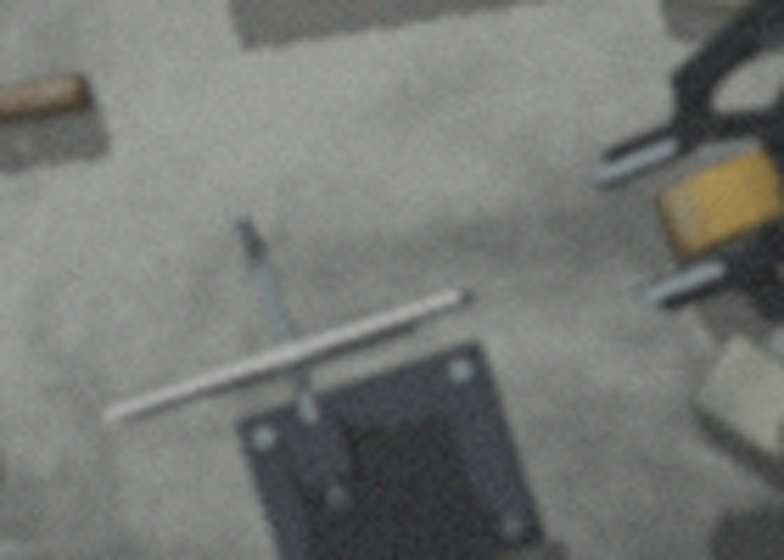

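Call:
jog_arm --pt "0 0 20" --pt "0 0 20" --pt "0 0 20" --pt "1 1 20" --pt "0 0 16" --pt "0 0 12" --pt "0 0 0" --roll '[0,0,0,0,0,0,0]' --grip '[0,0,0,0,0,0,0]'

```text
t: 11.32
tcp_pos: [525.0, 99.4, 182.9]
eef_rot: [3.138, -1.241, 1.91]
wrist_force: [-0.3, -0.7, -1.0]
grip_width: 43.1
```

```bash
python3 ob.py
python3 - <<'E'
from path import *
from rig import camera
import h,cv2
x,S=pose(); T,ang=frame(S,n); t=S[:,2]
g=EYE-55*yv+[0,0,3]; gp=x+OFF*t; print('to go tool',S.T@(g-gp),ang)
c=camera('top'); np.savez('top2.npz',**c); h.crop(c,140,170,140,100,5.6,'pics/t2.png')
print(h.proj(c,[gp,gp+40*S[:,1],gp-40*S[:,1]]))
E
```

```text
11.32 {'joints': [-0.2977, 0.4513, 1.5305, 0.9721, 1.9639, -0.644], 'tcp_pos': [524.992, 99.4406, 182.8818], 'eef_rot': [3.1378, -1.2407, 1.9095], 'wrist_force': [-0.2979, -0.6741, -0.9597], 'ft_torque': [-0.4937, -0.1888, 0.0037]}
to go tool [-1.60131339 -0.93090618  1.21377447] 0.07356594181005195
[[215.34911501 224.85817159]
 [209.30120172 208.53362395]
 [221.41815955 241.23975679]]
```

View pics/t2.png

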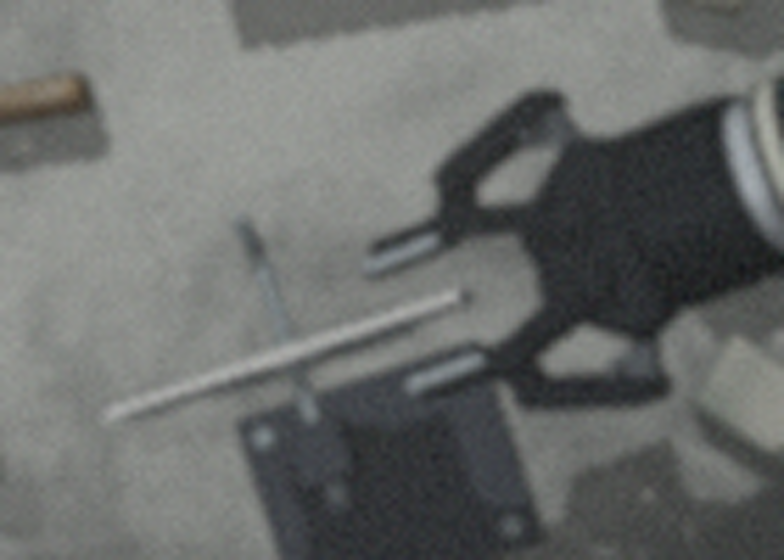

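Call:
jog_arm --pt "0 -1 0" --pt "0 0 0" --pt "0 0 0" --pt "0 0 0" --pt "0 0 0" --pt "0 0 0" --roll '[0,0,0,0,0,0]' --grip '[0.3,0.5,0.7,0.8,0.9,1]' --force 25

```text
t: 12.12
tcp_pos: [524.7, 98.3, 183.3]
eef_rot: [3.135, -1.24, 1.911]
wrist_force: [0.3, -0.5, -0.2]
grip_width: 5.0
```

```bash
python3 ob.py
```

```text
12.12 {'joints': [-0.2999, 0.4498, 1.5314, 0.9713, 1.9644, -0.6451], 'tcp_pos': [524.6549, 98.2763, 183.2883], 'eef_rot': [3.1346, -1.24, 1.9113], 'wrist_force': [0.2926, -0.5241, -0.1603], 'ft_torque': [-0.4073, -0.1771, -0.0725]}
```

Run:
```python
from path import *
x,S=pose(); print(S.round(3)); print('up4.5',S.T@[0,0,4.5],'out10',S.T@(n*10)); print(S[:,1], np.degrees(np.arctan2(S[1,1],S[0,1])))
```

```text
[[-0.108  0.945 -0.309]
 [ 0.306  0.328  0.894]
 [ 0.946  0.002 -0.325]]
up4.5 [ 4.25604037  0.01016561 -1.46151189] out10 [-0.12530187  9.99485149 -0.29536952]
[0.94475169 0.3277791  0.00225902] 19.134081782201967
```

Call:
jog_arm --pt "0 0 0" --pt "0 0 0" --pt "0 0 0" --roll '[0,0,0]' --grip '[1,1,1]' --force 90

```text
t: 12.5
tcp_pos: [524.6, 98.3, 183.3]
eef_rot: [3.135, -1.24, 1.911]
wrist_force: [1.5, -0.5, 0.5]
grip_width: 3.8
```

```bash
python3 ob.py
```

```text
12.5 {'joints': [-0.2999, 0.4497, 1.5315, 0.9713, 1.9645, -0.6451], 'tcp_pos': [524.6235, 98.2681, 183.2982], 'eef_rot': [3.1348, -1.24, 1.9112], 'wrist_force': [1.5191, -0.5003, 0.5314], 'ft_torque': [-0.3883, -0.1378, -0.0733]}
```

Call:
jog_arm --pt "1.4 0 -0.5" --pt "1.4 0 -0.5" --pt "1.4 0 -0.5" --pt "0 0 0" --pt "0 0 0" --roll '[0,0,0,0,0]' --grip '[1,1,1,1,1]'

```text
t: 13.12
tcp_pos: [524.6, 98.3, 187.6]
eef_rot: [3.136, -1.24, 1.91]
wrist_force: [-0.9, 0.3, -2.0]
grip_width: 4.1
```

```bash
python3 ob.py
python3 - <<'E'
from rig import camera
import h,numpy as np
for c_ in ('top','scene'):
    c=camera(c_); np.savez(c_+'3.npz',**c)
h.crop(h.load('top3.npz'),155,190,90,70,8,'pics/t3.png');h.crop(h.load('scene3.npz'),170,130,90,90,6,'pics/s3.png')
E
```

```text
13.12 {'joints': [-0.2999, 0.4441, 1.5294, 0.9738, 1.9689, -0.638], 'tcp_pos': [524.5567, 98.279, 187.6082], 'eef_rot': [3.1358, -1.24, 1.9104], 'wrist_force': [-0.9233, 0.3404, -1.9903], 'ft_torque': [-0.924, -0.3657, -0.0373]}
```

View pics/t3.png

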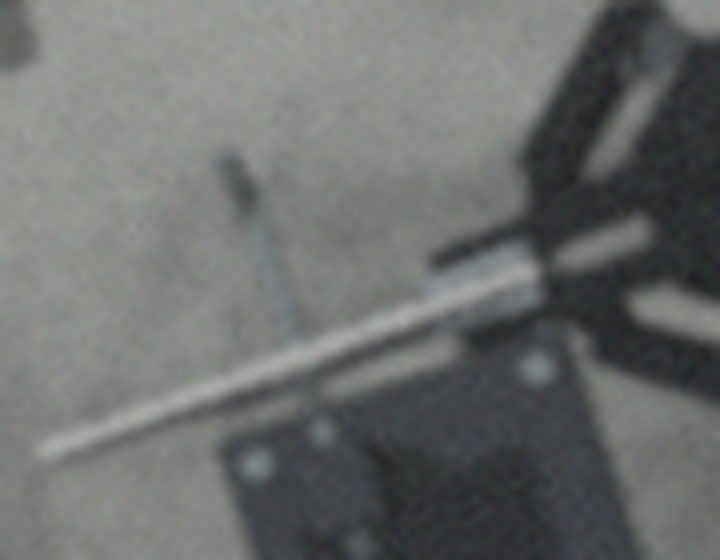

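View pics/s3.png

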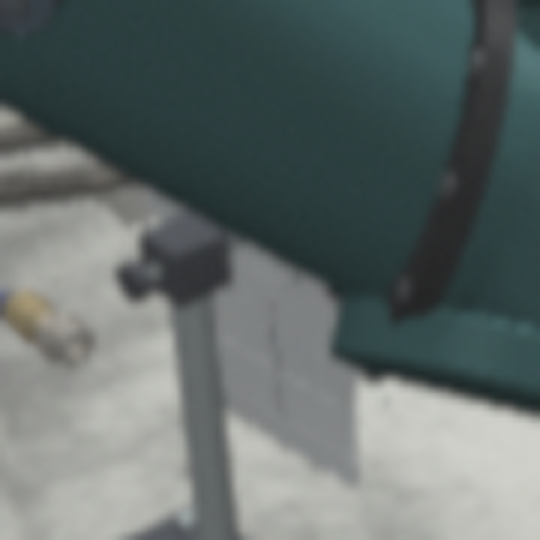

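Call:
jog_arm --pt "0 4 0" --pt "0 4 0" --pt "0 4 -0.5" --pt "0 4 0" --pt "0 4 -0.5" --pt "0 0 0" --roll '[0,0,0,0,0,0]' --grip '[1,1,1,1,1,1]'

```text
t: 13.98
tcp_pos: [544.0, 104.0, 188.0]
eef_rot: [3.135, -1.24, 1.912]
wrist_force: [0.6, -0.2, -3.0]
grip_width: 4.3
```

```bash
python3 ob.py
python3 - <<'E'
from path import *
x,S=pose(); gp=x+OFF*S[:,2]; y=np.cross([0,0,1.],S[:,1]); y/=np.linalg.norm(y)
e=gp+55*y; print('eye est rel orig (out,lat,up):',(e-EYE)@n,(e-EYE)@yv,(gp-EYE)[2])
E
```

```text
13.97 {'joints': [-0.2821, 0.4772, 1.4796, 0.9902, 1.9646, -0.6135], 'tcp_pos': [544.0367, 103.9867, 188.0449], 'eef_rot': [3.1346, -1.24, 1.9117], 'wrist_force': [0.6265, -0.2069, -3.0401], 'ft_torque': [-0.9013, -0.2899, -0.0388]}
eye est rel orig (out,lat,up): 18.76850884740292 -1.958790773523304 10.040011971732639
```

Call:
jog_arm --pt "0 3 0" --pt "0 3 0" --pt "0 3 -0.3" --pt "0 2 0" --pt "0 2 0" --pt "0 0 0" --roll '[0,0,0,0,0,0]' --grip '[1,1,1,1,1,1]'

```text
t: 14.72
tcp_pos: [556.3, 108.0, 188.2]
eef_rot: [3.135, -1.24, 1.911]
wrist_force: [0.7, 0.9, -2.9]
grip_width: 3.9
```

```bash
cat > st.py <<'E'
from path import *
o=monitor.get_obs(); x,S=pose(); gp=x+OFF*S[:,2]; y=np.cross([0,0,1.],S[:,1]); y/=np.linalg.norm(y)
e=gp+55*y; F=np.array(o['wrist_force']); print(round(o['t'],2),'out,lat,up',np.round([(e-EYE)@n,(e-EYE)@yv,(gp-EYE)[2]],2),'F n,y,z',np.round([F@n,F@yv,F[2]],2),'M',np.round(o['ft_torque'],2),'grip',round(o['grip_width'],1),'t',np.round(tilt(o['joints']),1))
E
python3 st.py
```

```text
14.72 out,lat,up [31.62 -1.8  10.15] F n,y,z [ 0.96  0.6  -2.88] M [-0.92 -0.33  0.03] grip 3.9 t [ 71.  109.1]
```

Call:
jog_arm --pt "0 1 0" --pt "0 1 0" --pt "0 1 0" --roll '[0,0,0]' --grip '[1,1,1]'

```text
t: 15.1
tcp_pos: [559.1, 108.9, 188.2]
eef_rot: [3.135, -1.24, 1.911]
wrist_force: [0.5, 0.0, -2.6]
grip_width: 3.8
```

```bash
python3 st.py
```

```text
15.1 out,lat,up [34.59 -1.74 10.2 ] F n,y,z [ 0.48 -0.14 -2.61] M [-0.95 -0.32 -0.05] grip 3.8 t [ 71.1 109.1]
```

Call:
jog_arm --pt "0 0.7 0" --pt "0 0.7 0" --pt "0 0.7 0" --roll '[0,0,0]' --grip '[1,1,1]'

```text
t: 15.48
tcp_pos: [561.0, 109.6, 188.2]
eef_rot: [3.135, -1.24, 1.911]
wrist_force: [0.3, 0.2, -2.2]
grip_width: 3.9
```

```bash
python3 st.py
```

```text
15.47 out,lat,up [36.68 -1.67 10.2 ] F n,y,z [ 0.32  0.08 -2.22] M [-0.86 -0.33 -0.03] grip 3.9 t [ 71.1 109.1]
```

Call:
jog_arm --pt "0 0.5 0" --pt "0 0.5 0" --pt "0 0.5 0" --roll '[0,0,0]' --grip '[1,1,1]'

```text
t: 15.85
tcp_pos: [562.4, 110.1, 188.2]
eef_rot: [3.135, -1.24, 1.911]
wrist_force: [-0.0, 0.6, -3.0]
grip_width: 4.0
```

```bash
python3 st.py
```

```text
15.85 out,lat,up [38.15 -1.59 10.22] F n,y,z [ 0.13  0.55 -3.01] M [-0.89 -0.28 -0.04] grip 4.0 t [ 71.1 109.1]
```

Call:
jog_arm --pt "0 0.5 0" --pt "0 0.5 0" --roll '[0,0]' --grip '[1,1]'

```text
t: 16.1
tcp_pos: [563.4, 110.4, 188.2]
eef_rot: [3.135, -1.24, 1.911]
wrist_force: [-1.0, -0.7, -3.0]
grip_width: 3.8
```

```bash
python3 st.py
```

```text
16.1 out,lat,up [39.14 -1.57 10.18] F n,y,z [-1.18 -0.35 -3.04] M [-0.89 -0.3   0.03] grip 3.8 t [ 71.1 109.1]
```

Call:
jog_arm --pt "0 0.5 0" --pt "0 0.5 0" --roll '[0,0]' --grip '[1,1]'

```text
t: 16.35
tcp_pos: [564.3, 110.7, 188.2]
eef_rot: [3.135, -1.24, 1.911]
wrist_force: [-0.8, 0.1, -2.2]
grip_width: 4.2
```

```bash
python3 st.py
```

```text
16.35 out,lat,up [40.16 -1.54 10.23] F n,y,z [-0.75  0.33 -2.22] M [-0.97 -0.33 -0.03] grip 4.2 t [ 71.1 109.1]
```

Call:
jog_arm --pt "0 0.4 0" --pt "0 0.4 0" --roll '[0,0]' --grip '[1,1]'

```text
t: 16.6
tcp_pos: [565.1, 111.0, 188.2]
eef_rot: [3.135, -1.24, 1.911]
wrist_force: [0.7, -0.9, -2.8]
grip_width: 3.7
```

```bash
python3 st.py
```

```text
16.6 out,lat,up [40.94 -1.52 10.19] F n,y,z [ 0.4  -1.02 -2.84] M [-0.96 -0.36  0.  ] grip 3.7 t [ 71.1 109.1]
```

Call:
jog_arm --pt "0 0.4 0" --pt "0 0.4 0" --roll '[0,0]' --grip '[1,1]'

```text
t: 16.85
tcp_pos: [565.8, 111.2, 188.2]
eef_rot: [3.135, -1.24, 1.911]
wrist_force: [0.2, 0.1, -2.5]
grip_width: 4.1
```

```bash
python3 st.py
```

```text
16.85 out,lat,up [41.76 -1.51 10.2 ] F n,y,z [ 0.19  0.05 -2.55] M [-0.9  -0.31  0.04] grip 4.1 t [ 71.1 109.1]
```

Call:
jog_arm --pt "0 0.4 0" --pt "0 0.4 0" --roll '[0,0]' --grip '[1,1]'

```text
t: 17.1
tcp_pos: [566.6, 111.5, 188.2]
eef_rot: [3.135, -1.24, 1.911]
wrist_force: [-0.2, -0.5, -1.9]
grip_width: 3.7
```

```bash
python3 st.py
```

```text
17.1 out,lat,up [42.55 -1.45 10.2 ] F n,y,z [-0.31 -0.41 -1.92] M [-0.91 -0.29  0.01] grip 3.7 t [ 71.1 109.1]
```

Call:
jog_arm --pt "0 0.4 0" --pt "0 0.4 0" --roll '[0,0]' --grip '[1,1]'

```text
t: 17.35
tcp_pos: [567.3, 111.8, 188.2]
eef_rot: [3.135, -1.24, 1.911]
wrist_force: [0.5, -0.7, -2.0]
grip_width: 4.3
```

```bash
python3 st.py
```

```text
17.35 out,lat,up [43.35 -1.44 10.23] F n,y,z [ 0.31 -0.87 -1.96] M [-0.91 -0.32  0.02] grip 4.3 t [ 71.1 109.1]
```

Call:
jog_arm --pt "0 0.4 0" --pt "0 0.4 0" --roll '[0,0]' --grip '[1,1]'

```text
t: 17.6
tcp_pos: [568.1, 112.0, 188.2]
eef_rot: [3.135, -1.24, 1.911]
wrist_force: [-0.4, 0.2, -2.6]
grip_width: 3.8
```

```bash
python3 st.py
```

```text
17.6 out,lat,up [44.17 -1.44 10.24] F n,y,z [-0.38  0.28 -2.64] M [-0.92 -0.34  0.02] grip 3.8 t [ 71.  109.1]
```

Call:
jog_arm --pt "0 0.4 0" --pt "0 0.4 0" --roll '[0,0]' --grip '[1,1]'

```text
t: 17.85
tcp_pos: [568.9, 112.3, 188.2]
eef_rot: [3.135, -1.24, 1.911]
wrist_force: [1.2, 0.4, -2.6]
grip_width: 3.8
```

```bash
python3 st.py;  python3 - <<'E'
from rig import camera
import h,numpy as np
for c_ in ('top',):
    c=camera(c_); np.savez(c_+'4.npz',**c)
h.crop(h.load('top4.npz'),155,190,90,70,8,'pics/t4.png')
E
```

```text
17.85 out,lat,up [44.96 -1.4  10.22] F n,y,z [ 1.23  0.07 -2.55] M [-0.91 -0.33  0.05] grip 3.8 t [ 71.1 109.1]
```

View pics/t4.png

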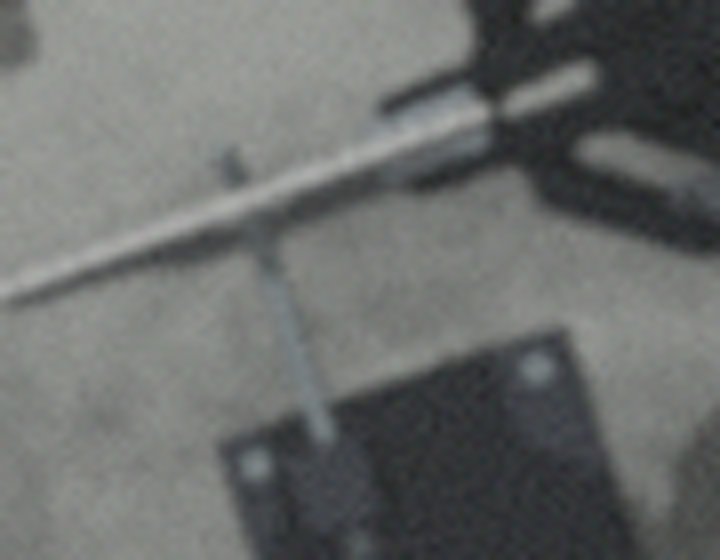

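Call:
jog_arm --pt "0 0.4 0" --pt "0 0.4 0" --roll '[0,0]' --grip '[1,1]'

```text
t: 18.15
tcp_pos: [569.6, 112.5, 188.2]
eef_rot: [3.136, -1.24, 1.911]
wrist_force: [-0.6, -0.2, -2.2]
grip_width: 4.0
```

```bash
python3 st.py
```

```text
18.15 out,lat,up [45.69 -1.38 10.22] F n,y,z [-0.61 -0.02 -2.2 ] M [-0.93 -0.29  0.08] grip 4.0 t [ 71.1 109.1]
```

Call:
jog_arm --pt "0 0.4 0" --pt "0 0.4 0" --roll '[0,0]' --grip '[1,1]'

```text
t: 18.4
tcp_pos: [570.1, 112.8, 188.2]
eef_rot: [3.137, -1.24, 1.91]
wrist_force: [-1.4, -1.2, -2.0]
grip_width: 3.9
```

```bash
python3 st.py
```

```text
18.4 out,lat,up [46.17 -1.29 10.19] F n,y,z [-1.7  -0.77 -2.01] M [-0.9  -0.27  0.36] grip 3.9 t [ 71.1 109.2]
```

Call:
jog_arm --pt "0 0.4 0" --pt "0 0.4 0" --roll '[0,0]' --grip '[1,1]'

```text
t: 18.65
tcp_pos: [570.6, 113.0, 188.2]
eef_rot: [3.138, -1.241, 1.91]
wrist_force: [-2.9, -1.7, -3.0]
grip_width: 4.1
```

```bash
python3 st.py
```

```text
18.65 out,lat,up [46.68 -1.23 10.22] F n,y,z [-3.23 -0.78 -3.02] M [-0.86 -0.16  0.73] grip 4.1 t [ 71.1 109.2]
```

Call:
jog_arm --pt "0 -1 0" --pt "0 -1 0" --pt "0 -1 0" --pt "0 0 0" --roll '[0,0,0,0]' --grip '[1,1,1,1]'

```text
t: 19.15
tcp_pos: [568.5, 112.1, 188.2]
eef_rot: [3.134, -1.24, 1.911]
wrist_force: [-0.3, 0.2, -2.4]
grip_width: 3.7
```

```bash
python3 st.py
cat > clr.py <<'E'
from path import *
BEND=46.8  # out coordinate of the bend
# hook frame: x out (0 = EYE orig plane), y lat, z rel to shank axis
def hookpts():
    P=[];b=np.array([BEND,0,0.]);u=np.array([np.cos(np.radians(55)),0,np.sin(np.radians(55))]);e=b+22*u
    v=np.array([-np.cos(np.radians(20)),0,-np.sin(np.radians(20))])
    for p0,p1,r in((b-[60,0,0],b,3.5),(b,e,3.5),(e,e+7*v,2.)):
        d=(p1-p0);L=np.linalg.norm(d);d/=L;w=np.cross(d,[0,1,0])
        for s in np.arange(0,L+.01,.5):
            for a in np.linspace(0,2*np.pi,16,endpoint=False):
                P.append(p0+s*d+r*(np.cos(a)*w+np.sin(a)*np.array([0,1,0])))
    return np.array(P),u,b
HP,U,B=hookpts()
H=np.c_[n,yv,zv]          # world from hook
def hole_clear(y,z):
    # obround 19x16
    dy=np.maximum(np.abs(y)-1.5,0); return 8-np.hypot(dy,z)
def clear(Rp,E):
    """Rp plate axes in hook frame, E eye centre in hook frame"""
    q=(HP-E)@Rp; m=np.abs(q[:,0])<2.6
    return hole_clear(q[m,1],q[m,2]).min() if m.any() else 8.
E
python3 - <<'E'
from clr import *
from scipy.optimize import minimize
x,S=pose(); y0=np.cross([0,0,1.],S[:,1]);
# plate axes now
P0=np.c_[S[:,1],np.cross(S[:,2]*0+[0,0,1],S[:,1]),[0,0,1]]; P0,_=np.linalg.qr(P0); P0=P0*np.sign(np.diag(P0.T@np.c_[S[:,1],np.cross([0,0,1],S[:,1]),[0,0,1]]))
t=S[:,2]
for sg in(1,-1):
    Rr=Ro.from_rotvec(t*np.radians(30)*sg).as_matrix()@P0; print('roll',30*sg,'top dir',(H.T@Rr)[:,2].round(2),'normal',(H.T@Rr)[:,0].round(2))
sg=1 if (H.T@(Ro.from_rotvec(t*.5).as_matrix()@P0))[0,2]<0 else -1
for rho in(0,15,20,25,30,35,40,45,50,55):
    Rp=H.T@Ro.from_rotvec(t*np.radians(rho)*sg).as_matrix()@P0
    out=[]
    for s in(-6,-3,0,3,6,9,12,15,18,21,24):
        c0=B+(U*s if s>0 else np.array([s,0,0]))
        def f(o): return -clear(Rp,c0+Rp[:,1]*o[0]+Rp[:,2]*o[1])
        b=min((minimize(f,o,method='Nelder-Mead',options=dict(maxiter=80)) for o in((0,0),(0,2),(0,-2))),key=lambda r:r.fun)
        out.append((round(-b.fun,1)))
    print(rho,out)
E
```

```text
19.15 out,lat,up [44.6  -1.5  10.18] F n,y,z [-0.22  0.28 -2.43] M [-0.92 -0.28 -0.04] grip 3.7 t [ 71.  109.1]
roll 30 top dir [ 0.47 -0.03  0.88] normal [ 0.87 -0.14 -0.47]
roll -30 top dir [-0.47 -0.06  0.88] normal [0.86 0.19 0.47]
0 [np.float64(4.5), np.float64(3.6), np.float64(1.6), np.float64(0.3), np.float64(-1.8), np.float64(-2.2), np.float64(-1.4), np.float64(-0.6), np.float64(0.7), np.float64(1.9), np.float64(3.2)]
15 [np.float64(3.7), np.float64(3.8), np.float64(3.0), np.float64(2.4), np.float64(1.4), np.float64(0.1), np.float64(0.7), np.float64(1.4), np.float64(2.1), np.float64(3.1), np.float64(4.4)]
20 [np.float64(3.4), np.float64(3.6), np.float64(3.3), np.float64(2.7), np.float64(1.9), np.float64(1.9), np.float64(1.1), np.float64(1.9), np.float64(2.4), np.float64(3.3), np.float64(4.6)]
25 [np.float64(3.2), np.float64(3.4), np.float64(3.6), np.float64(2.9), np.float64(2.4), np.float64(2.4), np.float64(1.4), np.float64(2.2), np.float64(2.7), np.float64(3.5), np.float64(4.7)]
30 [np.float64(2.8), np.float64(3.1), np.float64(3.8), np.float64(3.2), np.float64(2.9), np.float
[... 349 characters left out ...]
4(3.7), np.float64(3.6), np.float64(3.6), np.float64(3.2), np.float64(2.8), np.float64(3.2), np.float64(4.0), np.float64(4.6)]
45 [np.float64(1.1), np.float64(1.9), np.float64(2.7), np.float64(3.9), np.float64(3.9), np.float64(3.9), np.float64(3.8), np.float64(3.0), np.float64(3.3), np.float64(4.1), np.float64(4.5)]
50 [np.float64(0.6), np.float64(1.1), np.float64(2.2), np.float64(3.8), np.float64(4.1), np.float64(4.1), np.float64(4.1), np.float64(3.1), np.float64(3.3), np.float64(4.0), np.float64(4.5)]
55 [np.float64(-0.0), np.float64(0.5), np.float64(1.7), np.float64(3.7), np.float64(4.4), np.float64(4.4), np.float64(4.4), np.float64(3.3), np.float64(3.4), np.float64(3.9), np.float64(4.5)]
```

```bash
cat > gen.py <<'E'
from clr import *
from scipy.optimize import minimize
x,S=pose(); t=S[:,2]
Pn=S[:,1]; py=np.cross([0,0,1.],Pn);py/=np.linalg.norm(py); P0=np.c_[Pn,py,np.cross(Pn,py)]
gp=x+OFF*t; e=gp+55*py; h_=H.T@(e-EYE); 
e=e+py*(-h_[1]/ (py@yv)); hk=H.T@(e-EYE); hk[2]=0.4; E0=hk
print('E0',E0.round(2),'clear now',clear(H.T@P0,E0))
Et=S.T@(EYE+H@E0-x); RT=S.T@P0   # eye & plate axes in the tool frame (EYE z is 160.5 -> hook frame z0 = shank axis)
# hook frame z=0 is shank axis =165
Ow=EYE+[0,0,4.5]
Et=S.T@(Ow+H@E0-x)
key=[(0,-3),(15,-3),(28,-2),(36,1),(42,4),(45,8),(45,12),(45,16),(45,20),(45,25)]
poses=[];o=np.zeros(2)
for rho,s in key:
    Rp=H.T@Ro.from_rotvec(-t*np.radians(rho)).as_matrix()@P0
    c0=B+(U*s if s>0 else np.array([s,0,0]))
    f=lambda o: -clear(Rp,c0+Rp[:,1]*o[0]+Rp[:,2]*o[1])+.02*np.sum(np.square(o))
    b=min((minimize(f,oo,method='Nelder-Mead',options=dict(maxiter=120)) for oo in((0,0),(0,2),(0,-2))),key=lambda r:r.fun)
    E=c0+Rp[:,1]*b.x[0]+Rp[:,2]*b.x[1]; poses.append((rho,E))
    print(rho,s,b.x.round(1),'clr',round(clear(Rp,E),1),E.round(1))
poses[0]=(0,E0) if False else poses[0]
seq=[(0,E0)]+poses
# subdivide
full=[];
for (r0,a),(r1,b_) in zip(seq[:-1],seq[1:]):
    N=max(1,int(np.ceil(max(abs(r1-r0)/4.,np.linalg.norm(b_-a)/2.))))
    for k in range(1,N+1): full.append((r0+(r1-r0)*k/N,a+(b_-a)*k/N))
# extra exit along U
for k in range(8): full.append((45,full[-1][1]+U*5))
mc=[]
rowsT=[];rolls=[];Sc=S.copy();xc=x.copy();rp=0
for rho,E in full:
    Sn=Ro.from_rotvec(-t*np.radians(rho)).as_matrix()@S
    xn=Ow+H@E-Sn@Et
    rowsT.append((Sc.T@(xn-xc)).round(1)); rolls.append(round(-(rho-rp),1)); 
    xc=xc+Sc@rowsT[-1]; rp=rho; Sc=Sn
    mc.append(clear(H.T@Sn@RT,H.T@(xn+Sn@Et-Ow)))
print('min clr',np.round(mc,1))
for i in range(0,len(full),10): print(i,[r.tolist() for r in rowsT[i:i+10]],rolls[i:i+10])
q,m=sim(cur(),rowsT,rolls); print(fk(q)[0]-xc,q.round(2),m.max())
E
python3 gen.py
```

```text
E0 [44.55  0.    0.4 ] clear now 1.8932701069074849
0 -3 [0.  0.9] clr 3.6 [43.8  0.   0.9]
15 -3 [-0.   0.1] clr 3.8 [43.8 -0.   0.1]
28 -2 [0.  0.6] clr 3.4 [44.6 -0.   0.5]
36 1 [0.  0.7] clr 3.7 [47.  -0.1  1.4]
42 4 [0. 0.] clr 3.7 [49.1  0.   3.3]
45 8 [0. 0.] clr 3.9 [51.4  0.   6.6]
45 12 [-0.2  0.1] clr 3.8 [53.6 -0.2 10. ]
45 16 [0.  0.9] clr 3.1 [55.4 -0.1 13.7]
45 20 [0.  0.1] clr 3.8 [58.2  0.  16.5]
45 25 [ 0.3 -1.3] clr 5.3 [62.   0.5 19.5]
min clr [3.6 3.7 3.7 3.7 3.8 3.7 3.5 3.5 3.4 3.5 3.7 3.6 3.7 3.8 3.9 3.8 3.8 3.8
 2.1 2.5 3.1 3.2 3.8 4.2 4.1 5.3 8.  8.  8.  8.  8.  8.  8.  8. ]
0 [[0.5, -0.7, -0.1], [-0.2, 0.8, 0.0], [-0.2, 0.9, 0.1], [-0.1, 0.8, 0.1], [-0.2, 0.9, 0.0], [0.1, 0.9, -0.0], [0.0, 1.0, -0.1], [0.1, 1.0, -0.0], [0.0, 0.9, -0.1], [-0.2, 2.2, -0.2]] [-0.0, -3.8, -3.8, -3.8, -3.8, -3.2, -3.2, -3.2, -3.2, -4.0]
10 [[-0.2, 2.2, -0.1], [0.1, 2.1, -0.4], [0.0, 2.1, -0.3], [0.4, 2.2, -0.5], [0.3, 2.2, -0.6], [0.2, 1.3, -0.5], [0.2, 1.3, -0.4], [0.2, 1.2, -0.5], [0.5, 1.3, -0.4], [0.4, 1.3, -0.4]] [-4.0, -3.0, -3.0, -1.5, -1.5, -0.0, -0.0, -0.0, -0.0, -0.0]
20 [[0.4, 1.2, -0.3], [-0.0, 1.9, -0.5], [-0.1, 1.9, -0.4], [-0.2, 1.6, -0.2], [-0.2, 1.6, -0.2], [-0.2, 1.6, -0.3], [0.6, 4.7, -1.4], [0.7, 4.8, -1.4], [0.7, 4.7, -1.4], [0.7, 4.8, -1.4]] [-0.0, -0.0, -0.0, -0.0, -0.0, -0.0, -0.0, 0, 0, 0]
30 [[0.7, 4.7, -1.4], [0.6, 4.8, -1.5], [0.7, 4.7, -1.4], [0.7, 4.8, -1.4]] [0, 0, 0, 0]
[-0.28938388  0.7085314  -0.01142402] [-0.22  0.55  1.25  1.08  1.99 -1.22] 0.07
```

Call:
jog_arm --pt "0.5 -0.7 -0.1" --pt "-0.2 0.8 0" --pt "-0.2 0.9 0.1" --pt "-0.1 0.8 0.1" --pt "-0.2 0.9 0" --pt "0.1 0.9 0" --pt "0 1 -0.1" --pt "0.1 1 0" --pt "0 0.9 -0.1" --pt "0 0 0" --roll '[0,-3.8,-3.8,-3.8,-3.8,-3.2,-3.2,-3.2,-3.2,0]' --grip '[1,1,1,1,1,1,1,1,1,1]'

```text
t: 20.4
tcp_pos: [574.1, 114.6, 189.8]
eef_rot: [2.201, -0.987, 2.928]
wrist_force: [-0.4, 0.2, -2.4]
grip_width: 3.6
```

```bash
python3 st.py; python3 ob.py
```

```text
20.4 out,lat,up [41.31 -1.87 11.83] F n,y,z [-0.32  0.29 -2.35] M [-0.9  -0.33 -0.01] grip 3.6 t [ 71.  109.1]
20.4 {'joints': [-0.254, 0.5271, 1.4005, 1.0165, 1.958, -1.0594], 'tcp_pos': [574.0773, 114.5861, 189.8378], 'eef_rot': [2.2009, -0.9869, 2.9282], 'wrist_force': [-0.3868, 0.1791, -2.3527], 'ft_torque': [-0.8992, -0.3318, -0.0149]}
```

Call:
jog_arm --pt "-0.2 2.2 -0.2" --pt "-0.2 2.2 -0.1" --pt "0.1 2.1 -0.4" --pt "0 2.1 -0.3" --pt "0.4 2.2 -0.5" --pt "0.3 2.2 -0.6" --pt "0 0 0" --roll '[-4,-4,-3,-3,-1.5,-1.5,0]' --grip '[1,1,1,1,1,1,1]'

```text
t: 21.28
tcp_pos: [583.4, 118.4, 198.3]
eef_rot: [2.022, -0.73, -3.121]
wrist_force: [-0.3, 0.2, -2.6]
grip_width: 3.8
```

```bash
python3 st.py;  python3 - <<'E'
from rig import camera
import h,numpy as np
for c_ in ('top','scene'):
    c=camera(c_); np.savez(c_+'5.npz',**c)
h.crop(h.load('top5.npz'),155,190,90,70,8,'pics/t5.png')
h.crop(h.load('scene5.npz'),170,110,100,90,6,'pics/s5.png')
E
```

```text
21.27 out,lat,up [43.71 -3.12 20.25] F n,y,z [-0.24  0.25 -2.59] M [-0.95 -0.3   0.01] grip 3.8 t [ 71.  109.1]
```

View pics/t5.png

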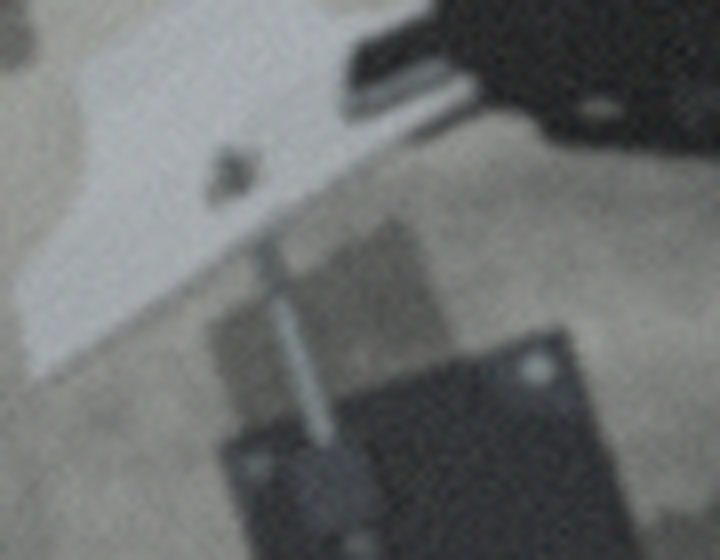

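View pics/s5.png

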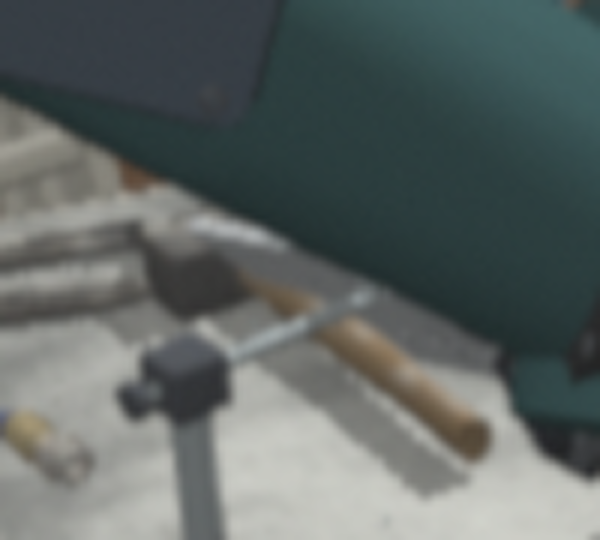

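Call:
jog_arm --pt "0.2 1.3 -0.5" --pt "0.2 1.3 -0.4" --pt "0.2 1.2 -0.5" --pt "0 0 0" --roll '[0,0,0,0]' --grip '[1,1,1,1]'

```text
t: 21.88
tcp_pos: [585.6, 118.8, 201.6]
eef_rot: [2.022, -0.73, -3.121]
wrist_force: [-1.1, 0.7, -1.9]
grip_width: 3.7
```

```bash
python3 st.py
```

```text
21.88 out,lat,up [45.96 -3.39 23.6 ] F n,y,z [-0.85  1.01 -1.86] M [-0.92 -0.27 -0.01] grip 3.7 t [ 71.  109.1]
```

Call:
jog_arm --pt "0.5 1.3 -0.4" --pt "0.4 1.3 -0.4" --pt "0.4 1.2 -0.3" --pt "0 0 0" --roll '[0,0,0,0]' --grip '[1,1,1,1]'

```text
t: 22.38
tcp_pos: [587.2, 119.6, 205.4]
eef_rot: [2.022, -0.73, -3.121]
wrist_force: [0.6, -0.7, -2.9]
grip_width: 3.8
```

```bash
python3 st.py
```

```text
22.38 out,lat,up [47.71 -3.14 27.41] F n,y,z [ 0.4  -0.85 -2.92] M [-0.87 -0.24  0.03] grip 3.8 t [ 71.  109.1]
```

Call:
jog_arm --pt "0 1.9 -0.5" --pt "-0.1 1.9 -0.4" --pt "-0.2 1.6 -0.2" --pt "0 0 0" --roll '[0,0,0,0]' --grip '[1,1,1,1]'

```text
t: 22.88
tcp_pos: [591.0, 121.0, 209.1]
eef_rot: [2.022, -0.73, -3.121]
wrist_force: [0.2, 0.6, -2.4]
grip_width: 3.5
```

```bash
python3 st.py
```

```text
22.88 out,lat,up [51.75 -2.88 31.13] F n,y,z [ 0.35  0.56 -2.44] M [-0.9  -0.35 -0.  ] grip 3.5 t [ 71.  109.1]
```

Call:
jog_arm --pt "-0.2 1.6 -0.2" --pt "-0.2 1.6 -0.3" --pt "0.6 3 -0.9" --pt "0.6 3 -0.9" --pt "0.6 4.7 -1.4" --pt "0.7 4.8 -1.4" --pt "0.7 4.8 -1.4" --pt "0.7 4.8 -1.4" --pt "0.7 4.8 -1.4" --pt "0.7 4.8 -1.4" --pt "0.7 4.8 -1.4" --pt "0 0 0" --roll '[0,0,0,0,0,0,0,0,0,0,0,0]' --grip '[1,1,1,1,1,1,1,1,1,1,1,1]'

```text
t: 24.38
tcp_pos: [615.9, 129.3, 245.8]
eef_rot: [2.022, -0.73, -3.121]
wrist_force: [0.2, -0.0, -2.3]
grip_width: 4.0
```

```bash
python3 st.py;  python3 - <<'E'
from rig import camera
import h,numpy as np
for c_ in ('top','scene'):
    c=camera(c_); np.savez(c_+'6.npz',**c)
h.crop(h.load('top6.npz'),140,170,120,80,6,'pics/t6.png')
import cv2;cv2.imwrite('pics/s6.png',h.load('scene6.npz')['img'])
E
```

```text
24.38 out,lat,up [78.01 -2.41 67.74] F n,y,z [ 0.19 -0.08 -2.28] M [-0.9  -0.29 -0.01] grip 4.0 t [ 71.  109.1]
```

View pics/t6.png

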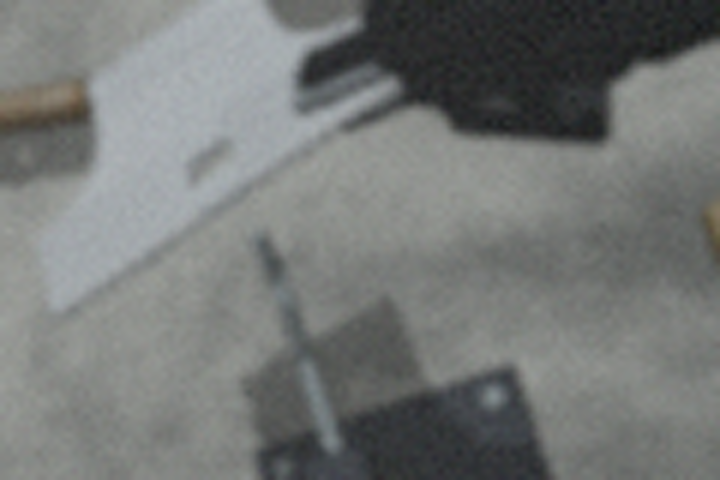

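View pics/s6.png

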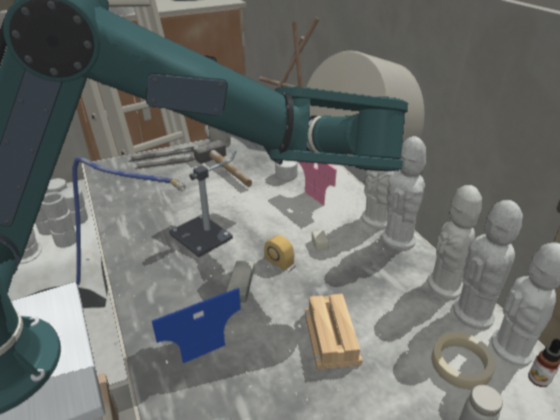

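```bash
cat > p3.py <<'E'
from path import *
sa=np.radians(69.9); sl=np.array([np.cos(sa),np.sin(sa),0]); ns=np.array([np.sin(sa),-np.cos(sa),0])
def err(S): return np.degrees(np.arcsin(np.clip(S[:,2]@ns,-1,1)))
def greedy(q,rs,N=25,seed=0,pw=.02,ctr=np.array([450,-100,550.]),box=60,stop=1.,q5m=2.6):
    rng=np.random.default_rng(seed);out=[]
    for i in range(N):
        b=None
        for d in [np.zeros(3)]+[np.clip(np.round(box*rng.uniform(.3,1)*v/np.linalg.norm(v),-1),-60,60) for v in rng.normal(size=(14,3))]:
            q2=row(q,d,10*rs,wr=500); y,S=fk(q2)
            if np.abs(q2-q).max()>.27 or y[2]<330: continue
            J=abs(err(S))+pw*np.linalg.norm(y-ctr)+200*max(0,q2[4]-q5m)+50*max(0,S[2,2]+.1)
            if b is None or J<b[0]: b=(J,d,q2)
        if b is None: break
        q=b[2]; out.append(b[1])
        if abs(err(fk(q)[1]))<stop: break
    return q,out
E
python3 - <<'E'
from p3 import *
x,S=pose(); print('err now',err(S))
res=[]
for rs in(1,-1):
  for c in [(550,0,450),(450,-150,550),(500,100,500),(350,-200,600),(400,200,500),(550,-200,400)]:
    # reach c with same t, q6 near limit
    ok=None
    for phi in np.arange(-180,180,10):
        q,f=ik(np.array(c,float),S@Rz(np.radians(phi)),np.r_[-.4,.5,1.2,1.,2.,2.4*rs])
        if np.abs(f).max()<.1 and 2.3<q[5]*rs<2.56: ok=q;break
    if ok is None: print(rs,c,'no');continue
    e,o=greedy(ok,rs,N=14,ctr=np.array(c,float))
    print(rs,c,ok.round(2),len(o),'->',round(err(fk(e)[1]),1),np.round(tilt(e),1),fk(e)[0].round(0),e.round(2),flush=True)
E
```

```text
err now -36.719228005624096
1 (550, 0, 450) [-0.43  0.36  1.1   1.23  2.33  2.37] 6 -> -33.8 [ 63.8 108.2] [525. -50. 334.] [-0.51  0.36  1.27  0.91  2.26  2.57]
1 (450, -150, 550) [-0.71  0.31  0.96  1.43  2.64  2.38] 14 -> -38.5 [ 55.3 119.2] [ 136. -298.  367.] [-1.22  0.07  1.48 -0.23  2.54  2.57]
1 (500, 100, 500) [-0.31  0.18  1.22  1.29  2.23  2.32] 14 -> -34.8 [ 62.5 109.9] [ 258. -187.  350.] [-0.98  0.05  1.58  0.39  2.54  2.57]
1 (350, -200, 600) no
1 (400, 200, 500) [-0.17 -0.08  1.48  1.28  2.1   2.35] 9 -> -37.4 [ 71.7 109.6] [406.  87. 334.] [-0.39  0.06  1.68  1.03  2.18  2.57]
1 (550, -200, 400) [-0.67  0.59  0.87  1.14  2.55  2.4 ] 14 -> -44.6 [ 60.  124.1] [  60. -273.  399.] [-1.31 -0.04  1.56 -0.55  2.57  2.57]
-1 (550, 0, 450) [-0.43  0.36  1.1   1.23  2.33 -2.51] 14 -> -53.8 [ 83.9 124.1] [ 289. -225.  832.] [-0.88  0.45  0.28  3.01  2.41 -2.57]
-1 (450, -150, 550) [-0.71  0.31  0.96  1.43  2.64 -2.5 ] 14 -> -55.4 [ 78.8 126.9] [ 131. -337.  769.] [-1.19  0.35  0.53  3.64  2.59 -2.57]
-1 (500, 100, 500) [-0.31  0.18  1.22  1.29  2.23 -2.39] 14 -> -49.8 [ 84.1 120.1] [257.   1. 952.] [-0.65  0.24  0.27  2.67  2.13 -2.57]
-1 (350, -200, 600) no
-1 (400, 200, 500) [-0.17 -0.08  1.48  1.28  2.1  -2.53] 14 -> -40.5 [ 59.7 118.7] [171. 424. 763.] [ 0.54 -0.14  0.89  1.16  1.92 -2.57]
-1 (550, -200, 400) [-0.67  0.59  0.87  1.14  2.55 -2.49] 14 -> -55.4 [ 85.4 125.6] [ 323. -359.  709.] [-0.95  0.65  0.28  3.15  2.58 -2.57]
```

Run:
```python
from p3 import *
x,S=pose()
for rs in(1,):
  for c in [(550,-150,650),(550,0,650),(500,0,750),(450,-150,700),(400,-250,720),(600,0,550)]:
    ok=None
    for phi in np.arange(-180,180,10):
        q,f=ik(np.array(c,float),S@Rz(np.radians(phi)),np.r_[-.6,.6,.4,1.9,2.5,2.4*rs])
        if np.abs(f).max()<.5 and 2.3<q[5]*rs<2.56: ok=q;break
    if ok is None: print(rs,c,'no');continue
    for pw in(.005,.02):
        e,o=greedy(ok,rs,N=16,ctr=np.array(c,float),pw=pw,q5m=2.64)
        print(rs,c,ok.round(2),len(o),'->',round(err(fk(e)[1]),1),np.round(tilt(e),1),fk(e)[0].round(0),e.round(2),flush=True)
```

```text
1 (550, -150, 650) [-0.62  0.64  0.28  1.93  2.52  2.31] 16 -> -11.2 [54.9 83.6] [ 533. -219.  335.] [-0.78  0.36  1.19  0.85  2.11  2.57]
1 (550, -150, 650) [-0.62  0.64  0.28  1.93  2.52  2.31] 16 -> -12.2 [51.8 85.6] [ 544. -207.  331.] [-0.74  0.37  1.17  0.8   2.1   2.57]
1 (550, 0, 650) [-0.43  0.42  0.61  1.65  2.39  2.45] 14 -> -17.2 [59.4 90. ] [539. -35. 331.] [-0.53  0.22  1.41  0.95  1.99  2.57]
1 (550, 0, 650) [-0.43  0.42  0.61  1.65  2.39  2.45] 16 -> -17.0 [57.9 90.1] [ 461. -181.  332.] [-0.8   0.25  1.37  0.81  2.2   2.57]
1 (500, 0, 750) [-0.46  0.43  0.39  1.91  2.37  2.42] 16 -> -10.5 [66.4 81.4] [ 577. -114.  394.] [-0.65  0.31  1.23  1.12  2.04  2.57]
1 (500, 0, 750) [-0.46  0.43  0.39  1.91  2.37  2.42] 16 -> -11.8 [65.8 82.9] [529. -79. 400.] [-0.65  0.19  1.36  1.1   2.05  2.57]
1 (450, -150, 700) [-0.71  0.43  0.5   2.02  2.58  2.37] 16 -> -11.7 [47.5 85.9] [ 511. -230.  389.] [-0.78  0.31  1.1   0.76  2.19  2.57]
1 (450, -150, 700) [-0.71  0.43  0.5   2.02  2.58  2.37] 16 -> -18.6 [42.8 97.8] [ 270. -255.  479.] [-1.08  0.02  1.23  0.45  2.56  2.57]
1 (400, -250, 720) no
1 (600, 0, 550) [-0.4   0.48  0.73  1.46  2.36  2.54] 12 -> -24.8 [ 56.8 100. ] [ 451. -159.  331.] [-0.74  0.25  1.36  0.73  2.27  2.57]
1 (600, 0, 550) [-0.4   0.48  0.73  1.46  2.36  2.54] 9 -> -25.2 [60.6 99.1] [572. -30. 344.] [-0.47  0.35  1.23  0.96  2.11  2.57]
```

Run:
```python
from p3 import *
x,S=pose(); q0=cur(); W=np.array([550,-150,650.])
N1,N2=4,8
d=[np.array([-10,-5,45.])]*N1; rem=W-x-sum(d); d+= [rem/N2]*N2
for tot in(10.5,):
    r=rows(d,[10.5]*12,S); q,m=sim(q0,r,[10.5]*12); print(r); print(fk(q)[0],np.round(tilt(q),1),q.round(2),m)
```

```text
[[38.0, 22.0, -16.0], [41.0, 15.0, -16.0], [43.0, 7.0, -16.0], [44.0, -1.0, -16.0], [18.0, -13.0, -37.0], [15.0, -16.0, -37.0], [12.0, -18.0, -37.0], [8.0, -20.0, -37.0], [5.0, -21.0, -37.0], [1.0, -22.0, -37.0], [-3.0, -22.0, -37.0], [-7.0, -21.0, -37.0]]
[ 548.81337032 -148.13937661  651.81608521] [ 71.  109.1] [-0.62  0.64  0.28  1.93  2.51  2.07] [0.25 0.25 0.26 0.26 0.23 0.24 0.25 0.26 0.28 0.3  0.33 0.38]
```

Run:
```python
from p3 import *
x,S=pose(); q0=cur(); W=np.array([550,-150,650.])
d=[np.array([-10,-5,45.])]*4; rem=W-x-sum(d); d+= [rem/14]*14
R=[8]*18
r=rows(d,R,S); q,m=sim(q0,r,R); print(r); print(fk(q)[0],np.round(tilt(q),1),q.round(2),m)
```

```text
[[38.0, 22.0, -16.0], [40.0, 17.0, -16.0], [42.0, 11.0, -16.0], [43.0, 5.0, -16.0], [11.0, -5.0, -21.0], [10.0, -7.0, -21.0], [9.0, -8.0, -21.0], [8.0, -9.0, -21.0], [7.0, -11.0, -21.0], [5.0, -11.0, -21.0], [3.0, -12.0, -21.0], [2.0, -12.0, -21.0], [0.0, -12.0, -21.0], [-2.0, -12.0, -21.0], [-3.0, -12.0, -21.0], [-5.0, -11.0, -21.0], [-7.0, -11.0, -21.0], [-8.0, -10.0, -21.0]]
[ 550.70145073 -146.69689524  647.82776246] [ 71.  109.1] [-0.61  0.64  0.3   1.91  2.52  2.37] [0.2  0.21 0.21 0.22 0.16 0.17 0.17 0.17 0.18 0.18 0.18 0.19 0.2  0.2
 0.21 0.22 0.24 0.26]
```

Call:
jog_arm --pt "38 22 -16" --pt "40 17 -16" --pt "42 11 -16" --pt "43 5 -16" --pt "11 -5 -21" --pt "10 -7 -21" --pt "9 -8 -21" --pt "8 -9 -21" --pt "7 -11 -21" --pt "5 -11 -21" --pt "3 -12 -21" --pt "2 -12 -21" --roll '[8,8,8,8,8,8,8,8,8,8,8,8]' --grip '[1,1,1,1,1,1,1,1,1,1,1,1]' --force 110

```text
t: 25.98
tcp_pos: [561.7, -38.1, 552.7]
eef_rot: [-1.986, -0.635, 0.59]
wrist_force: [0.3, 1.0, -2.8]
grip_width: 3.7
```

Call:
jog_arm --pt "0 -12 -21" --pt "-2 -12 -21" --pt "-3 -12 -21" --pt "-5 -11 -21" --pt "-7 -11 -21" --pt "-8 -10 -21" --pt "0 0 0" --roll '[8,8,8,8,8,8,0]' --grip '[1,1,1,1,1,1,1]'

```text
t: 26.85
tcp_pos: [550.4, -148.8, 647.7]
eef_rot: [-1.908, 0.143, 0.283]
wrist_force: [-0.1, -0.2, -2.6]
grip_width: 3.7
```

```bash
python3 ob.py
python3 - <<'E'
from p3 import *
q0=cur(); print('err',err(fk(q0)[1]),np.round(tilt(q0),1))
best=None
for c in((550,-150,650),(520,-100,700),(480,-200,600)):
  for pw in(.003,.01):
    for seed in(0,1,2):
        e,o=greedy(q0,1,N=16,ctr=np.array(c,float),pw=pw,q5m=2.62,seed=seed,stop=.7)
        E=abs(err(fk(e)[1])); print(c,pw,len(o),round(E,1),np.round(tilt(e),1),fk(e)[0].round(0),e.round(2),flush=True)
        if best is None or E<best[0]: best=(E,o)
print([v.tolist() for v in best[1]])
E
```

```text
26.85 {'joints': [-0.6144, 0.6391, 0.2928, 1.9108, 2.5168, 2.3642], 'tcp_pos': [550.3863, -148.8464, 647.7006], 'eef_rot': [-1.9076, 0.1429, 0.2834], 'wrist_force': [-0.0572, -0.1599, -2.5644], 'ft_torque': [-0.9296, -0.3997, 0.0129]}
err -36.66974375597338 [ 70.9 109.1]
(550, -150, 650) 0.003 16 11.7 [54.4 84.3] [ 517. -250.  342.] [-0.83  0.38  1.15  0.83  2.17  2.57]
(550, -150, 650) 0.003 16 19.2 [44.4 98. ] [ 379. -271.  378.] [-0.93  0.2   1.24  0.49  2.35  2.57]
(550, -150, 650) 0.003 16 9.7 [55.2 81.7] [ 532. -193.  347.] [-0.76  0.31  1.24  0.88  2.08  2.57]
(550, -150, 650) 0.01 16 12.9 [51.7 86.4] [ 514. -199.  332.] [-0.76  0.31  1.25  0.78  2.11  2.57]
(550, -150, 650) 0.01 16 19.3 [43.9 98.4] [ 377. -279.  395.] [-0.94  0.21  1.19  0.49  2.38  2.57]
(550, -150, 650) 0.01 16 11.2 [51.7 84.2] [ 535. -198.  333.] [-0.74  0.33  1.22  0.8   2.08  2.57]
(520, -100, 700) 0.003 16 11.7 [54.4 84.3] [ 517. -250.  342.] [-0.83  0.38  1.15  0.83  2.17  2.57]
(520, -100, 700) 0.003 16 19.4 [47.1 96.8] [ 270. -268.  430.] [-1.1   0.06  1.31  0.44  2.51  2.57]
(520, -100, 700) 0.003 1
[... 635 characters left out ...]
358.] [-0.84  0.32  1.13  0.65  2.21  2.57]
(480, -200, 600) 0.01 16 17.7 [45.8 94.9] [ 378. -261.  374.] [-0.94  0.18  1.28  0.54  2.33  2.57]
(480, -200, 600) 0.01 16 22.0 [ 47.3 100.5] [ 225. -304.  435.] [-1.18  0.08  1.28  0.28  2.58  2.57]
(480, -200, 600) 0.01 16 19.3 [ 41.1 100.1] [ 358. -280.  434.] [-0.95  0.17  1.14  0.45  2.44  2.57]
[[10.0, -40.0, -30.0], [-10.0, -50.0, -10.0], [10.0, -30.0, -20.0], [40.0, -50.0, 10.0], [30.0, -50.0, -20.0], [20.0, -20.0, -50.0], [0.0, -30.0, 0.0], [10.0, -20.0, -50.0], [-20.0, -30.0, -40.0], [-20.0, -60.0, 0.0], [-40.0, -40.0, -30.0], [-30.0, -50.0, 20.0], [-0.0, -40.0, -10.0], [-40.0, -40.0, -30.0], [-20.0, -50.0, -10.0], [-10.0, -40.0, 10.0]]
```

Call:
jog_arm --pt "10 -40 -30" --pt "-10 -50 -10" --pt "10 -30 -20" --pt "40 -50 10" --pt "30 -50 -20" --pt "20 -20 -50" --pt "0 -30 0" --pt "10 -20 -50" --pt "0 0 0" --roll '[10,10,10,10,10,10,10,10,0]' --grip '[1,1,1,1,1,1,1,1,1]'

```text
t: 27.98
tcp_pos: [703.7, -179.5, 475.4]
eef_rot: [-2.333, 0.664, -0.495]
wrist_force: [-0.0, 0.9, -2.8]
grip_width: 3.5
```

```bash
python3 ob.py
cat > g3.py <<'E'
from p3 import *
import sys
N=int(sys.argv[1])
q0=cur(); print('err',err(fk(q0)[1]),np.round(tilt(q0),1))
best=None
for c in((550,-150,650),(550,-50,600)):
  for pw in(.003,.01):
    for seed in(0,1,2):
        e,o=greedy(q0,1,N=N,ctr=np.array(c,float),pw=pw,q5m=2.62,seed=seed,stop=.7)
        E=abs(err(fk(e)[1])); print(c,pw,len(o),round(E,1),np.round(tilt(e),1),fk(e)[0].round(0),e.round(2),flush=True)
        if best is None or E<best[0]: best=(E,o)
print([v.tolist() for v in best[1]])
E
python3 g3.py 8
```

```text
27.98 {'joints': [-0.5723, 0.7985, 0.2818, 1.2182, 2.3181, 2.5611], 'tcp_pos': [703.7326, -179.5425, 475.3896], 'eef_rot': [-2.3327, 0.664, -0.4947], 'wrist_force': [-0.0258, 0.8984, -2.8428], 'ft_torque': [-0.8901, -0.0917, -0.064]}
err -18.497331795913844 [57.1 92.1]
(550, -150, 650) 0.003 7 5.5 [53.3 76.7] [ 631. -159.  330.] [-0.63  0.41  1.13  0.9   1.91  2.57]
(550, -150, 650) 0.003 8 5.4 [53.9 76.6] [ 590. -121.  343.] [-0.62  0.28  1.27  0.91  1.89  2.57]
(550, -150, 650) 0.003 7 4.0 [52.3 75. ] [ 632. -238.  331.] [-0.72  0.5   0.99  0.88  1.98  2.57]
(550, -150, 650) 0.01 8 4.9 [52.1 76.1] [ 605. -189.  345.] [-0.69  0.38  1.12  0.88  1.96  2.57]
(550, -150, 650) 0.01 8 6.1 [51.1 77.8] [ 547. -159.  367.] [-0.7   0.24  1.26  0.85  1.99  2.57]
(550, -150, 650) 0.01 8 4.8 [53.2 75.9] [ 571. -212.  348.] [-0.75  0.35  1.16  0.88  2.    2.57]
(550, -50, 600) 0.003 6 7.0 [53.8 78.6] [ 699. -125.  336.] [-0.54  0.53  0.95  0.93  1.89  2.57]
(550, -50, 600) 0.003 8 5.4 [53.9 76.6] [ 590. -121.  343.] [-0.62  0.28  1.27  0.91  1.89  2.57]
(550, -50, 600) 0.003 7 4.0 [52.3 75. ] [ 632. -238.  331.] [-0.72  0.5   0.99  0.88  1.98  2.57]
(550, -50, 600) 0.01 8 5.3 [53.1 76.5] [ 580. -136.  352.] [-0.65  0.28  1.25  0.9   1.92  2.57]
(550, -50, 600) 0.01 8 5.4 [53.9 76.6] [ 590. -121.  343.] [-0.62  0.28  1.27  0.91  1.89  2.57]
(550, -50, 600) 0.01 8 5.3 [55.2 76.4] [ 575. -144.  343.] [-0.67  0.29  1.28  0.92  1.93  2.57]
[[10.0, -40.0, -30.0], [-10.0, -50.0, -10.0], [10.0, -30.0, -20.0], [40.0, -50.0, 10.0], [30.0, -50.0, -20.0], [-40.0, -20.0, -20.0], [-10.0, 10.0, -50.0]]
```

Run:
```python
from p3 import *
x,S=pose(); q0=cur()
import p3
def greedy2(q,N,seed,pw,ctr):
    rng=np.random.default_rng(seed);out=[]
    for i in range(N):
        b=None
        for d in [np.zeros(3)]+[np.clip(np.round(60*rng.uniform(.3,1)*v/np.linalg.norm(v),-1),-60,60) for v in rng.normal(size=(14,3))]:
            q2=row(q,d,10,wr=500); y,S=fk(q2)
            if np.abs(q2-q).max()>.27 : continue
            J=abs(err(S))+pw*np.linalg.norm(y-ctr)+200*max(0,q2[4]-2.62)+.2*max(0,420-y[2])+.2*max(0,y[0]-600)
            if b is None or J<b[0]: b=(J,d,q2)
        if b is None: break
        q=b[2]; out.append(b[1])
        if abs(err(fk(q)[1]))<.7: break
    return q,out
for c in [(500,-100,650),(550,-200,600),(450,0,700),(420,-150,720),(520,50,650),(400,-250,650)]:
    ok=None
    for phi in np.arange(-100,100,5):
        q,f=ik(np.array(c,float),S@Rz(np.radians(phi)),np.r_[-.6,.6,.4,1.5,2.3,2.4])
        if np.abs(f).max()<.5 and 2.4<q[5]<2.56: ok=(q,phi);break
    if ok is None: print(c,'no'); continue
    for seed in(0,1):
        e,o=greedy2(ok[0],14,seed,.005,np.array(c,float))
        print(c,ok[1],ok[0].round(2),len(o),round(err(fk(e)[1]),1),np.round(tilt(e),1),fk(e)[0].round(0),e.round(2),flush=True)
```

```text
(500, -100, 650) -15 [-0.65  0.28  0.68  1.36  2.41  2.44] 14 -2.7 [40.7 74.1] [ 390. -341.  419.] [-1.06  0.21  1.12  0.63  2.25  2.57]
(500, -100, 650) -15 [-0.65  0.28  0.68  1.36  2.41  2.44] 14 -6.3 [39.  79.9] [ 286. -240.  422.] [-1.11 -0.09  1.43  0.53  2.31  2.57]
(550, -200, 600) -10 [-0.72  0.51  0.48  1.35  2.47  2.47] 14 -6.1 [37.6 80. ] [ 254. -381.  435.] [-1.26  0.15  1.14  0.43  2.4   2.57]
(550, -200, 600) -10 [-0.72  0.51  0.48  1.35  2.47  2.47] 14 -7.4 [36.3 82.4] [ 285. -327.  441.] [-1.17  0.07  1.21  0.45  2.37  2.57]
(450, 0, 700) -20 [-0.55  0.11  0.77  1.39  2.35  2.48] 14 -1.3 [47.  71.7] [ 436. -194.  421.] [-0.88  0.04  1.35  0.8   2.1   2.57]
(450, 0, 700) -20 [-0.55  0.11  0.77  1.39  2.35  2.48] 14 -4.9 [40.3 77.5] [ 272. -185.  479.] [-1.1  -0.2   1.42  0.65  2.4   2.57]
(420, -150, 720) -30 [-0.8   0.29  0.52  1.65  2.55  2.42] 12 -0.5 [38.1 70.7] [ 424. -242.  513.] [-0.91  0.08  1.07  0.73  2.25  2.57]
(420, -150, 720) -30 [-0.8   0.29  0.52  1.65  2.55  2.42] 14 -3.6 [35.6 76.1] [ 214. -227.  458.] [-1.26 -0.22  1.45  0.47  2.4   2.57]
(520, 50, 650) -15 [-0.4   0.17  0.81  1.25  2.21  2.48] 14 -3.0 [56.  73.5] [ 471. -223.  381.] [-0.9   0.19  1.33  0.91  2.1   2.57]
(520, 50, 650) -15 [-0.4   0.17  0.81  1.25  2.21  2.48] 14 -6.2 [50.3 77.9] [ 402. -224.  423.] [-0.96  0.08  1.32  0.81  2.24  2.57]
(400, -250, 650) -15 [-0.94  0.34  0.61  1.5   2.65  2.41] 14 -11.4 [34.3 90.4] [ 159. -346.  464.] [-1.36  0.01  1.22  0.18  2.49  2.57]
(400, -250, 650) -15 [-0.94  0.34  0.61  1.5   2.65  2.41] 14 -11.4 [37.6 88.8] [  89. -308.  425.] [-1.51 -0.1   1.42  0.08  2.47  2.57]
```

```bash
cat > p4.py <<'E'
from p3 import *
be=np.radians(71); TS=np.sin(be)*sl-np.cos(be)*zv
def ang(S): return np.degrees(np.arccos(np.clip(S[:,2]@TS,-1,1)))
def greedy4(q,rs,N,seed,pw,ctr,stop=1.5,q5m=2.62,nc=14,amp=10,zmin=420,xmax=600):
    rng=np.random.default_rng(seed);out=[]
    for i in range(N):
        b=None
        for d in [np.zeros(3)]+[np.clip(np.round(60*rng.uniform(.3,1)*v/np.linalg.norm(v),-1),-60,60) for v in rng.normal(size=(nc,3))]:
            q2=row(q,d,amp*rs,wr=500); y,S=fk(q2)
            if np.abs(q2-q).max()>.27 : continue
            J=ang(S)+pw*np.linalg.norm(y-ctr)+200*max(0,q2[4]-q5m)+.2*max(0,zmin-y[2])+.2*max(0,y[0]-xmax)
            if b is None or J<b[0]: b=(J,d,q2)
        if b is None: break
        q=b[2]; out.append(b[1])
        if ang(fk(q)[1])<stop: break
    return q,out
def start(c,S,rs,q4=1.5):
    for phi in np.arange(-180,180,5):
        q,f=ik(np.array(c,float),S@Rz(np.radians(phi)),np.r_[np.arctan2(c[1],c[0])-.5,.4,.7,q4,2.,2.4*rs])
        if np.abs(f).max()<.5 and 2.4<q[5]*rs<2.56: return q,phi
    return None
E
python3 - <<'E'
from p4 import *
x,S=pose(); print(ang(S))
for rs in(1,-1):
 for c in [(450,0,700),(420,-150,720),(300,0,850),(400,150,800),(300,-150,900),(200,100,950),(500,100,700),(450,200,450)]:
    ok=start(c,S,rs)
    if ok is None: print(c,'no'); continue
    for seed in(0,1):
        e,o=greedy4(ok[0],rs,14,seed,.005,np.array(c,float))
        print(rs,c,ok[1],ok[0].round(2),len(o),round(ang(fk(e)[1]),1),np.round(tilt(e),1),fk(e)[0].round(0),e.round(2),flush=True)
E
```

```text
24.25706802225775
1 (450, 0, 700) -20 [-0.55  0.11  0.77  1.39  2.35  2.48] 14 11.6 [60.5 75.4] [ 466. -119.  373.] [-0.79  0.06  1.52  0.99  2.03  2.57]
1 (450, 0, 700) -20 [-0.55  0.11  0.77  1.39  2.35  2.48] 14 16.0 [57.2 78.9] [ 384. -166.  407.] [-0.94 -0.    1.49  0.9   2.23  2.57]
1 (420, -150, 720) -30 [-0.8   0.29  0.52  1.65  2.55  2.42] 14 23.5 [48.6 78.1] [ 257. -224.  429.] [-1.2  -0.11  1.49  0.66  2.41  2.57]
1 (420, -150, 720) -30 [-0.8   0.29  0.52  1.65  2.55  2.42] 14 26.4 [47.5 84.3] [ 128. -261.  419.] [-1.45 -0.12  1.51  0.29  2.55  2.57]
1 (300, 0, 850) -55 [-0.76  0.08  0.43  1.98  2.44  2.45] 14 4.8 [66.3 68.6] [493.  68. 544.] [-0.48 -0.17  1.45  1.2   1.78  2.57]
1 (300, 0, 850) -55 [-0.76  0.08  0.43  1.98  2.44  2.45] 14 12.6 [58.4 70.7] [395.  -5. 458.] [-0.72 -0.29  1.65  1.06  2.01  2.57]
1 (400, 150, 800) -40 [-0.29  0.06  0.6   1.43  2.21  2.47] 14 4.4 [72.6 74.3] [544. -39. 519.] [-0.62  0.08  1.3   1.32  1.95  2.57]
1 (400, 150, 800) -40 [-0.29  0.06  0.6   1.43  2.21  2.47] 14 7.7 [68.1 77.5] [471.  19. 502.] [-0.58 -0.1   1.48  1.23  1.98  2.57]
[... 1560 characters left out ...]
) 35 [-0.29  0.06  0.6   1.43  2.21 -2.5 ] 9 28.4 [ 67.4 100. ] [ 57. 184. 984.] [-1.   -0.15  0.27  2.72  2.07 -2.57]
(300, -150, 900) no
(200, 100, 950) no
-1 (500, 100, 700) 50 [-0.33  0.15  0.73  1.29  2.19 -2.52] 14 21.1 [76.7 91. ] [245. 335. 991.] [ 0.13  0.03  0.27  1.4   1.76 -2.57]
-1 (500, 100, 700) 50 [-0.33  0.15  0.73  1.29  2.19 -2.52] 14 28.5 [74.3 99.6] [  34.  194. 1015.] [-1.28 -0.18  0.27  3.01  1.93 -2.57]
-1 (450, 200, 450) 75 [-0.15 -0.12  1.52  1.02  1.82 -2.53] 14 24.2 [49.5 57. ] [ 34. 423. 579.] [ 1.62 -0.48  1.47 -0.47  1.42 -2.57]
-1 (450, 200, 450) 75 [-0.15 -0.12  1.52  1.02  1.82 -2.53] 14 22.4 [49.3 63.1] [ 63. 565. 632.] [ 1.49 -0.17  1.14 -0.3   1.36 -2.57]
```

Run:
```python
from p4 import *
x,S=pose(); q0=cur(); c=np.array([400,150,800.])
N=14;d=[(c-x)/N]*N
for a in(-3,-3.2):
    R=[a]*N
    r=rows(d,R,S)
    q=q0;tr=[]
    for v,w in zip(r,R): q=row(q,v,w,wr=500); tr.append((q[4].round(2),q[5].round(2)))
    print(a,fk(q)[0],np.round(tilt(q),1),q.round(2),sim(q0,r,R)[1],tr)
print(r)
```

```text
-3 [400.38068389 153.12465932 798.87232982] [57.1 92.1] [-0.28  0.05  0.6   1.42  2.2   2.43] [0.11 0.09 0.08 0.07 0.06 0.06 0.05 0.05 0.04 0.04 0.04 0.03 0.03 0.04] [(np.float64(2.3), np.float64(2.49)), (np.float64(2.29), np.float64(2.45)), (np.float64(2.29), np.float64(2.41)), (np.float64(2.28), np.float64(2.39)), (np.float64(2.28), np.float64(2.37)), (np.float64(2.27), np.float64(2.36)), (np.float64(2.27), np.float64(2.35)), (np.float64(2.26), np.float64(2.35)), (np.float64(2.26), np.float64(2.35)), (np.float64(2.25), np.float64(2.36)), (np.float64(2.24), np.float64(2.37)), (np.float64(2.23), np.float64(2.39)), (np.float64(2.22), np.float64(2.41)), (np.float64(2.2), np.float64(2.43))]
-3.2 [399.02585343 152.42118534 797.86390976] [57.1 92.1] [-0.28  0.05  0.61  1.42  2.2   2.38] [0.11 0.09 0.08 0.07 0.07 0.06 0.06 0.05 0.04 0.04 0.04 0.03 0.03 0.04] [(np.float64(2.3), np.float64(2.49)), (np.float64(2.29), np.float64(2.44)), (np.float64(2.29), np.float64(2.4)), (np.float64(2.28), np.float64(2.37)), (np.float64(2.28), np.float64(2.35)), (np.float64(2.27), np.float64(2.33)), (np.float64(2.27), np.float64(2.32)), (np.float64(2.27), np.float64(2.32)), (np.float64(2.26), np.float64(2.32)), (np.float64(2.25), np.float64(2.32)), (np.float64(2.24), np.float64(2.33)), (np.float64(2.23), np.float64(2.35)), (np.float64(2.22), np.float64(2.36)), (np.float64(2.2), np.float64(2.38))]
[[-38.0, -7.0, 8.0], [-38.0, -9.0, 8.0], [-37.0, -11.0, 8.0], [-36.0, -13.0, 8.0], [-36.0, -15.0, 8.0], [-35.0, -17.0, 8.0], [-34.0, -19.0, 8.0], [-33.0, -21.0, 8.0], [-31.0, -23.0, 8.0], [-30.0, -24.0, 8.0], [-29.0, -26.0, 8.0], [-27.0, -28.0, 8.0], [-26.0, -29.0, 8.0], [-24.0, -30.0, 8.0]]
```

Call:
jog_arm --pt "-45 -9 10" --pt "-45 -11 10" --pt "-43 -14 10" --pt "-42 -17 10" --pt "-41 -20 10" --pt "-40 -23 10" --pt "-38 -25 10" --pt "-36 -28 10" --pt "-34 -30 10" --pt "-33 -32 10" --pt "-30 -33 10" --pt "-28 -35 10" --roll '[-3.6,-3.6,-3.6,-3.6,-3.6,-3.6,-3.6,-3.6,-3.6,-3.6,-3.6,-3.6]' --grip '[1,1,1,1,1,1,1,1,1,1,1,1]'

```text
t: 29.48
tcp_pos: [402.1, 169.8, 806.1]
eef_rot: [-2.15, 0.047, 0.005]
wrist_force: [0.9, -0.2, -2.6]
grip_width: 3.5
```

```bash
python3 ob.py
cat > g4.py <<'E'
from p4 import *
import sys
N=int(sys.argv[1])
q0=cur(); print('ang',ang(fk(q0)[1]),np.round(tilt(q0),1))
best=None
for c in((400,150,800),(300,0,850)):
  for pw in(.003,.01):
    for seed in(0,1,2):
        e,o=greedy4(q0,1,N,seed,pw,np.array(c,float))
        E=ang(fk(e)[1]); print(c,pw,len(o),round(E,1),np.round(tilt(e),1),fk(e)[0].round(0),e.round(2),flush=True)
        if best is None or E<best[0]: best=(E,o)
print([v.tolist() for v in best[1]])
E
python3 g4.py 14
```

```text
29.48 {'joints': [-0.2381, 0.0688, 0.5639, 1.3971, 2.1832, 2.4277], 'tcp_pos': [402.0554, 169.8144, 806.0664], 'eef_rot': [-2.1505, 0.0465, 0.0046], 'wrist_force': [0.9022, -0.2121, -2.5789], 'ft_torque': [-0.8569, -0.0771, -0.0219]}
ang 24.30358089545634 [56.8 92. ]
(400, 150, 800) 0.003 14 6.6 [74.6 75.7] [525. -17. 537.] [-0.61  0.04  1.33  1.36  1.97  2.57]
(400, 150, 800) 0.003 14 7.8 [69.3 78. ] [459.  15. 539.] [-0.61 -0.11  1.42  1.29  2.03  2.57]
(400, 150, 800) 0.003 14 4.0 [73.5 73.1] [501. -13. 529.] [-0.63 -0.04  1.41  1.34  1.95  2.57]
(400, 150, 800) 0.01 14 5.9 [74.3 75. ] [507. -21. 532.] [-0.63 -0.    1.37  1.36  1.98  2.57]
(400, 150, 800) 0.01 14 7.8 [69.3 78. ] [459.  15. 539.] [-0.61 -0.11  1.42  1.29  2.03  2.57]
(400, 150, 800) 0.01 14 5.5 [74.7 74.2] [446.  30. 559.] [-0.63 -0.18  1.49  1.39  1.97  2.57]
(300, 0, 850) 0.003 14 6.6 [74.6 75.7] [525. -17. 537.] [-0.61  0.04  1.33  1.36  1.97  2.57]
(300, 0, 850) 0.003 14 9.1 [65.7 77.8] [428.  -0. 543.] [-0.67 -0.16  1.43  1.25  2.1   2.57]
(300, 0, 850) 0.003 14 4.0 [73.5 73.1] [501. -13. 529.] [-0.63 -0.04  1.41  1.34  1.95  2.57]
(300, 0, 850) 0.01 14 3.7 [69.5 73.5] [488.  55. 535.] [-0.51 -0.13  1.45  1.27  1.87  2.57]
(300, 0, 850) 0.01 14 9.8 [62.2 74.6] [417.  -7. 511.] [-0.69 -0.2   1.5   1.16  2.07  2.57]
(300, 0, 850) 0.01 14 2.0 [69.8 71.6] [484.  20. 552.] [-0.59 -0.12  1.41  1.29  1.91  2.57]
[[10.0, -40.0, -30.0], [-10.0, -50.0, -10.0], [-10.0, 10.0, -60.0], [40.0, -50.0, 10.0], [30.0, -50.0, -20.0], [-40.0, -20.0, -20.0], [0.0, -30.0, 0.0], [-10.0, -30.0, -20.0], [-30.0, -30.0, -20.0], [-20.0, -60.0, 0.0], [-40.0, -40.0, -30.0], [-30.0, -50.0, 20.0], [-30.0, -30.0, 20.0], [-40.0, -40.0, -30.0]]
```

Call:
jog_arm --pt "10 -40 -30" --pt "-10 -50 -10" --pt "-10 10 -60" --pt "40 -50 10" --pt "30 -50 -20" --pt "-40 -20 -20" --pt "0 -30 0" --pt "-10 -30 -20" --pt "0 0 0" --roll '[10,10,10,10,10,10,10,10,0]' --grip '[1,1,1,1,1,1,1,1,1]'

```text
t: 30.6
tcp_pos: [471.7, 34.1, 575.9]
eef_rot: [-2.175, 0.696, -0.577]
wrist_force: [-0.1, -0.8, -3.2]
grip_width: 3.9
```

```bash
python3 ob.py; python3 g4.py 10
```

```text
30.6 {'joints': [-0.5307, -0.0691, 1.2729, 1.2379, 2.0491, 2.5625], 'tcp_pos': [471.7381, 34.1486, 575.9316], 'eef_rot': [-2.1747, 0.6956, -0.5769], 'wrist_force': [-0.0714, -0.8096, -3.2194], 'ft_torque': [-0.9582, 0.095, 0.0021]}
ang 12.16915710120575 [64.2 80.8]
(400, 150, 800) 0.003 10 7.6 [73.4 77.5] [425. -56. 353.] [-0.79 -0.02  1.74  1.15  2.05  2.57]
(400, 150, 800) 0.003 10 7.9 [76.9 75.4] [497. -63. 338.] [-0.71  0.13  1.65  1.23  1.96  2.57]
(400, 150, 800) 0.003 10 8.3 [73.7 78.2] [ 399. -146.  329.] [-0.94  0.1   1.67  1.05  2.18  2.57]
(400, 150, 800) 0.01 10 7.6 [73.4 77.5] [425. -56. 353.] [-0.79 -0.02  1.74  1.15  2.05  2.57]
(400, 150, 800) 0.01 10 8.9 [74.6 78.4] [456. -69. 347.] [-0.76  0.07  1.67  1.17  2.04  2.57]
(400, 150, 800) 0.01 10 7.7 [72.5 77.8] [ 395. -143.  340.] [-0.94  0.08  1.67  1.05  2.19  2.57]
(300, 0, 850) 0.003 10 7.6 [73.4 77.5] [425. -56. 353.] [-0.79 -0.02  1.74  1.15  2.05  2.57]
(300, 0, 850) 0.003 10 7.9 [76.9 75.4] [497. -63. 338.] [-0.71  0.13  1.65  1.23  1.96  2.57]
(300, 0, 850) 0.003 10 6.6 [72.4 76.7] [ 405. -148.  335.] [-0.94  0.09  1.66  1.06  2.16  2.57]
(300, 0, 850) 0.01 10 7.6 [73.4 77.5] [425. -56. 353.] [-0.79 -0.02  1.74  1.15  2.05  2.57]
(300, 0, 850) 0.01 10 9.1 [66.4 78.3] [ 397. -136.  380.] [-0.92  0.01  1.6   1.02  2.19  2.57]
(300, 0, 850) 0.01 10 8.4 [67.8 78.2] [ 305. -153.  370.] [-1.1  -0.08  1.72  0.93  2.34  2.57]
[[10.0, -40.0, -30.0], [-0.0, -50.0, 30.0], [-40.0, -30.0, 10.0], [-10.0, -50.0, 40.0], [-20.0, -30.0, 10.0], [-40.0, -20.0, -20.0], [-10.0, 10.0, -50.0], [0.0, 10.0, -50.0], [-20.0, -30.0, -40.0], [-30.0, 30.0, -30.0]]
```

Run:
```python
from p4 import *
x,S=pose(); q0=cur()
for c in [(400,150,800),(300,0,850),(450,150,700),(350,100,750),(300,150,850),(450,50,750),(400,0,700)]:
    ok=start(c,S,1)
    if ok is None: print(c,'no'); continue
    for seed in(0,1,2):
        e,o=greedy4(ok[0],1,9,seed,.005,np.array(c,float))
        print(c,ok[1],ok[0].round(2),len(o),round(ang(fk(e)[1]),1),np.round(tilt(e),1),fk(e)[0].round(0),e.round(2),flush=True)
```

```text
(400, 150, 800) -40 [-0.36 -0.09  0.8   1.4   2.03  2.43] 9 2.8 [72.5 72.4] [405.   0. 631.] [-0.75 -0.22  1.36  1.45  2.09  2.57]
(400, 150, 800) -40 [-0.36 -0.09  0.8   1.4   2.03  2.43] 9 2.7 [72.9 71.9] [415.  -5. 614.] [-0.74 -0.21  1.39  1.43  2.07  2.57]
(400, 150, 800) -40 [-0.36 -0.09  0.8   1.4   2.03  2.43] 9 2.8 [73.8 70.3] [464. -89. 607.] [-0.81 -0.02  1.24  1.44  2.1   2.57]
(300, 0, 850) -50 [-0.87 -0.05  0.64  1.92  2.33  2.44] 9 1.0 [71.5 69. ] [419. 113. 641.] [-0.48 -0.32  1.41  1.33  1.82  2.57]
(300, 0, 850) -50 [-0.87 -0.05  0.64  1.92  2.33  2.44] 9 2.4 [69.1 68.3] [409.  84. 618.] [-0.56 -0.34  1.45  1.31  1.89  2.57]
(300, 0, 850) -50 [-0.87 -0.05  0.64  1.92  2.33  2.44] 9 1.7 [71.2 68.1] [388.  64. 592.] [-0.66 -0.38  1.55  1.36  1.94  2.57]
(450, 150, 700) -25 [-0.31 -0.11  1.05  1.27  1.95  2.46] 9 6.4 [75.2 74.9] [474.  -6. 528.] [-0.65 -0.08  1.47  1.37  1.99  2.57]
(450, 150, 700) -25 [-0.31 -0.11  1.05  1.27  1.95  2.46] 9 6.2 [74.1 75.6] [444.   3. 525.] [-0.67 -0.15  1.52  1.35  2.02  2.57]
(450, 150, 700) -25 [-0.31 -0.11  1.05  1.27  1.95  2.46] 
[... 938 characters left out ...]
474. -32. 552.] [-0.7  -0.09  1.41  1.35  1.99  2.57]
(450, 50, 750) -30 [-0.53  0.01  0.83  1.44  2.13  2.45] 9 3.1 [73.1 72.3] [451. -12. 553.] [-0.7  -0.14  1.46  1.36  2.01  2.57]
(450, 50, 750) -30 [-0.53  0.01  0.83  1.44  2.13  2.45] 8 1.1 [71.3 71.1] [471. -31. 584.] [-0.7  -0.09  1.33  1.36  2.01  2.57]
(400, 0, 700) -20 [-0.69 -0.09  1.04  1.46  2.24  2.48] 9 3.4 [68.8 72.7] [514.   1. 487.] [-0.58 -0.03  1.45  1.23  1.89  2.57]
(400, 0, 700) -20 [-0.69 -0.09  1.04  1.46  2.24  2.48] 9 3.2 [70.5 73.2] [483.  -9. 483.] [-0.64 -0.08  1.51  1.26  1.94  2.57]
(400, 0, 700) -20 [-0.69 -0.09  1.04  1.46  2.24  2.48] 9 4.3 [68.  73.1] [475.   7. 454.] [-0.61 -0.11  1.58  1.2   1.9   2.57]
```

Run:
```python
from p4 import *
x,S=pose(); c=np.array([450,50,752.])
R=[-7.5]*4; r=rows([(c-x)/4]*4,R,S); print(r); q,m=sim(cur(),r,R); print(fk(q)[0],q.round(2),m)
```

```text
[[-33.0, -24.0, -16.0], [-30.0, -29.0, -16.0], [-26.0, -32.0, -16.0], [-21.0, -35.0, -16.0]]
[450.75536271  51.76214003 750.03362088] [-0.52  0.01  0.83  1.44  2.13  2.45] [0.09 0.11 0.12 0.13]
```

Call:
jog_arm --pt "-33 -24 -16" --pt "-30 -29 -16" --pt "-26 -32 -16" --pt "-21 -35 -16" --pt "0 0 0" --roll '[-7.5,-7.5,-7.5,-7.5,0]' --grip '[1,1,1,1,1]'

```text
t: 31.22
tcp_pos: [445.1, 55.4, 759.4]
eef_rot: [-2.039, 0.22, -0.275]
wrist_force: [-0.3, -0.2, -2.4]
grip_width: 3.7
```

```bash
python3 ob.py; python3 g4.py 10
```

```text
31.23 {'joints': [-0.5193, 0.0094, 0.8072, 1.4437, 2.1276, 2.4513], 'tcp_pos': [445.0783, 55.4053, 759.3541], 'eef_rot': [-2.0389, 0.2202, -0.275], 'wrist_force': [-0.2812, -0.1906, -2.3628], 'ft_torque': [-0.9894, 0.0862, -0.0189]}
ang 12.12846688302991 [63.9 80.5]
(400, 150, 800) 0.003 10 2.2 [72.8 71.1] [431. -67. 514.] [-0.82 -0.12  1.51  1.33  2.09  2.57]
(400, 150, 800) 0.003 10 3.7 [73.1 73.1] [449. -78. 493.] [-0.8  -0.05  1.49  1.31  2.09  2.57]
(400, 150, 800) 0.003 8 0.9 [71.1 70.8] [463. -57. 592.] [-0.75 -0.07  1.3   1.37  2.06  2.57]
(400, 150, 800) 0.01 10 4.6 [74.5 73. ] [436. -11. 522.] [-0.72 -0.17  1.55  1.36  2.03  2.57]
(400, 150, 800) 0.01 10 1.5 [71.2 71.5] [396. -35. 558.] [-0.82 -0.22  1.5   1.36  2.13  2.57]
(400, 150, 800) 0.01 10 1.6 [71.9 71.3] [428. -64. 543.] [-0.82 -0.13  1.45  1.35  2.11  2.57]
(300, 0, 850) 0.003 10 1.9 [72.5 71.1] [415. -63. 476.] [-0.84 -0.15  1.61  1.28  2.09  2.57]
(300, 0, 850) 0.003 8 1.2 [70.5 71.1] [470.  54. 593.] [-0.55 -0.18  1.38  1.32  1.88  2.57]
(300, 0, 850) 0.003 8 0.9 [71.1 70.8] [463. -57. 592.] [-0.75 -0.07  1.3   1.37  2.06  2.57]
(300, 0, 850) 0.01 10 2.2 [72.8 71.1] [431. -67. 514.] [-0.82 -0.12  1.51  1.33  2.09  2.57]
(300, 0, 850) 0.01 9 1.0 [70.4 70.7] [449.  31. 569.] [-0.62 -0.21  1.46  1.31  1.93  2.57]
(300, 0, 850) 0.01 8 0.9 [71.1 70.8] [463. -57. 592.] [-0.75 -0.07  1.3   1.37  2.06  2.57]
[[10.0, -40.0, -30.0], [-10.0, -50.0, -10.0], [-40.0, -30.0, 10.0], [-10.0, -50.0, 40.0], [30.0, -50.0, -20.0], [-40.0, -20.0, -20.0], [-10.0, 10.0, -50.0], [10.0, -20.0, -50.0]]
```

Call:
jog_arm --pt "10 -40 -30" --pt "-10 -50 -10" --pt "-40 -30 10" --pt "-10 -50 40" --pt "30 -50 -20" --pt "-40 -20 -20" --pt "-10 10 -50" --pt "10 -20 -50" --pt "0 0 0" --roll '[10,10,10,10,10,10,10,10,0]' --grip '[1,1,1,1,1,1,1,1,1]'

```text
t: 32.35
tcp_pos: [463.3, -89.8, 505.4]
eef_rot: [-2.078, 0.922, -0.702]
wrist_force: [-0.3, 0.3, -2.6]
grip_width: 3.7
```

```bash
python3 ob.py; python3 g4.py 5
```

```text
32.35 {'joints': [-0.7934, -0.0067, 1.4221, 1.3155, 2.1003, 2.5643], 'tcp_pos': [463.3176, -89.8383, 505.4129], 'eef_rot': [-2.078, 0.9222, -0.702], 'wrist_force': [-0.2579, 0.2608, -2.593], 'ft_torque': [-0.967, 0.2682, 0.0036]}
ang 4.073384065630287 [72.9 73.7]
(400, 150, 800) 0.003 5 3.8 [70.7 73.9] [ 360. -209.  397.] [-1.09  0.06  1.54  1.07  2.3   2.57]
(400, 150, 800) 0.003 5 2.4 [71.4 72.4] [ 411. -186.  393.] [-0.99  0.08  1.54  1.13  2.19  2.57]
(400, 150, 800) 0.003 5 2.9 [70.9 73. ] [ 355. -177.  385.] [-1.07  0.    1.64  1.07  2.26  2.57]
(400, 150, 800) 0.01 5 3.5 [71.8 73.5] [ 391. -186.  393.] [-1.02  0.07  1.56  1.11  2.23  2.57]
(400, 150, 800) 0.01 5 3.8 [69.9 73.7] [ 365. -185.  404.] [-1.06  0.02  1.57  1.08  2.28  2.57]
(400, 150, 800) 0.01 5 3.4 [72.6 73.1] [ 413. -128.  381.] [-0.92  0.01  1.65  1.15  2.13  2.57]
(300, 0, 850) 0.003 5 4.0 [70.3 74.1] [ 359. -210.  396.] [-1.09  0.06  1.54  1.06  2.3   2.57]
(300, 0, 850) 0.003 5 3.1 [70.3 73.1] [ 376. -191.  402.] [-1.05  0.04  1.55  1.09  2.26  2.57]
(300, 0, 850) 0.003 5 2.9 [70.9 73. ] [ 355. -177.  385.] [-1.07  0.    1.64  1.07  2.26  2.57]
(300, 0, 850) 0.01 5 4.0 [70.3 74.1] [ 359. -210.  396.] [-1.09  0.06  1.54  1.06  2.3   2.57]
(300, 0, 850) 0.01 5 4.7 [69.  74.4] [ 302. -196.  412.] [-1.17 -0.04  1.61  1.02  2.4   2.57]
(300, 0, 850) 0.01 5 3.8 [70.7 74. ] [ 309. -166.  393.] [-1.14 -0.08  1.69  1.04  2.35  2.57]
[[0.0, -50.0, -30.0], [-20.0, -30.0, 0.0], [-20.0, -30.0, -30.0], [-40.0, -10.0, -0.0], [-30.0, 0.0, -30.0]]
```

Run:
```python
from p4 import *
x,S=pose(); q0=cur()
best=None
for c in [(450,50,750),(430,0,720),(463,-90,700),(450,-40,680),(400,50,760)]:
    ok=start(c,S,1)
    if ok is None: print(c,'no'); continue
    for seed in range(5):
        e,o=greedy4(ok[0],1,6,seed,.003,np.array(c,float),stop=.8)
        print(c,ok[1],ok[0].round(2),len(o),round(ang(fk(e)[1]),1),np.round(tilt(e),1),fk(e)[0].round(0),e.round(2),flush=True)
c=np.array([450,-10,720.])
R=[-6.5]*4; r=rows([(c-x)/4]*4,R,S); print(r); q,m=sim(cur(),r,R); print(fk(q)[0],q.round(2),m)
```

```text
(450, 50, 750) -40 [-0.58 -0.09  1.    1.5   1.98  2.45] 6 0.6 [71.5 69.6] [ 345. -128.  586.] [-1.06 -0.16  1.39  1.44  2.33  2.57]
(450, 50, 750) -40 [-0.58 -0.09  1.    1.5   1.98  2.45] 6 1.2 [72.2 70.1] [332. -90. 569.] [-1.04 -0.24  1.5   1.43  2.31  2.57]
(450, 50, 750) -40 [-0.58 -0.09  1.    1.5   1.98  2.45] 6 1.0 [71.9 69.5] [346. -86. 578.] [-1.01 -0.23  1.47  1.43  2.28  2.57]
(450, 50, 750) -40 [-0.58 -0.09  1.    1.5   1.98  2.45] 6 0.3 [71.2 69.7] [ 325. -144.  559.] [-1.12 -0.16  1.44  1.39  2.37  2.57]
(450, 50, 750) -40 [-0.58 -0.09  1.    1.5   1.98  2.45] 6 1.1 [71.6 68.9] [ 347. -106.  566.] [-1.04 -0.2   1.47  1.4   2.29  2.57]
(430, 0, 720) -35 [-0.7  -0.1   1.08  1.54  2.08  2.47] 5 0.3 [71.2 69.7] [ 352. -124.  593.] [-1.04 -0.15  1.37  1.44  2.31  2.57]
(430, 0, 720) -35 [-0.7  -0.1   1.08  1.54  2.08  2.47] 5 0.5 [71.5 69.8] [335. -77. 589.] [-1.02 -0.26  1.47  1.45  2.29  2.57]
(430, 0, 720) -35 [-0.7  -0.1   1.08  1.54  2.08  2.47] 6 0.7 [71.  69.1] [329. -55. 524.] [-1.01 -0.33  1.64  1.35  2.25  2.57]
(430, 0, 720) -35 [-0.7  -0.1   1.08  1.54  2.08  2
[... 1676 characters left out ...]
, 760) -45 [-0.65 -0.17  1.05  1.56  2.04  2.4 ] 6 0.4 [71.3 69.6] [300. -63. 587.] [-1.08 -0.33  1.52  1.48  2.35  2.57]
(400, 50, 760) -45 [-0.65 -0.17  1.05  1.56  2.04  2.4 ] 6 1.1 [71.3 68.8] [298. -66. 580.] [-1.1  -0.34  1.54  1.47  2.35  2.57]
(400, 50, 760) -45 [-0.65 -0.17  1.05  1.56  2.04  2.4 ] 5 0.5 [71.3 69.5] [ 317. -121.  634.] [-1.11 -0.19  1.32  1.55  2.38  2.57]
(400, 50, 760) -45 [-0.65 -0.17  1.05  1.56  2.04  2.4 ] 5 0.0 [71.  69.9] [277. -56. 602.] [-1.13 -0.37  1.52  1.53  2.4   2.57]
[[-52.0, -24.0, 2.0], [-49.0, -30.0, 2.0], [-45.0, -35.0, 2.0], [-41.0, -40.0, 2.0]]
[449.84796266  -9.39252426 707.88791778] [-0.69 -0.07  1.07  1.52  2.06  2.57] [0.07 0.08 0.09 0.11]
```

Run:
```python
from p4 import *
x,S=pose()
c=np.array([450,-40,690.])
R=[-8]*4; r=rows([(c-x)/4]*4,R,S); print(r); q,m=sim(cur(),r,R); print(fk(q)[0],q.round(2),m)
```

```text
[[-43.0, -21.0, -3.0], [-40.0, -26.0, -3.0], [-36.0, -32.0, -3.0], [-31.0, -36.0, -3.0]]
[450.54034336 -39.40649225 689.67894826] [-0.74 -0.04  1.09  1.52  2.11  2.44] [0.07 0.08 0.09 0.1 ]
```

Call:
jog_arm --pt "-43 -21 -3" --pt "-40 -26 -3" --pt "-36 -32 -3" --pt "-31 -36 -3" --pt "0 0 0" --roll '[-8,-8,-8,-8,0]' --grip '[1,1,1,1,1]'

```text
t: 32.98
tcp_pos: [444.7, -32.0, 699.8]
eef_rot: [-1.901, 0.383, -0.409]
wrist_force: [-0.1, -0.2, -2.2]
grip_width: 3.6
```

```bash
sed -i 's/c in((400,150,800),(300,0,850))/c in((450,-40,690),(400,-60,650))/; s/np.array(c,float))$/np.array(c,float),stop=.4)/' g4.py; python3 ob.py; python3 g4.py 6
```

```text
32.98 {'joints': [-0.7314, -0.0495, 1.0722, 1.5237, 2.1063, 2.4385], 'tcp_pos': [444.7429, -31.99, 699.7571], 'eef_rot': [-1.9006, 0.3832, -0.4093], 'wrist_force': [-0.1047, -0.1838, -2.2341], 'ft_torque': [-1.0067, 0.2675, 0.0139]}
ang 4.041578206677249 [72.5 73.8]
(450, -40, 690) 0.003 5 0.0 [71.  69.9] [ 411. -157.  561.] [-0.97 -0.02  1.31  1.37  2.24  2.57]
(450, -40, 690) 0.003 6 1.1 [71.1 68.8] [ 390. -104.  528.] [-0.95 -0.15  1.5   1.32  2.19  2.57]
(450, -40, 690) 0.003 6 0.6 [70.9 69.3] [365. -66. 497.] [-0.94 -0.25  1.64  1.29  2.18  2.57]
(450, -40, 690) 0.01 6 1.0 [71.2 68.9] [388. -97. 546.] [-0.95 -0.16  1.47  1.35  2.19  2.57]
(450, -40, 690) 0.01 6 1.5 [71.6 68.4] [ 344. -100.  565.] [-1.04 -0.22  1.49  1.4   2.28  2.57]
(450, -40, 690) 0.01 6 0.9 [71.2 69. ] [339. -74. 531.] [-1.01 -0.28  1.59  1.35  2.26  2.57]
(400, -60, 650) 0.003 5 0.1 [70.9 69.8] [ 411. -121.  571.] [-0.93 -0.08  1.34  1.37  2.2   2.57]
(400, -60, 650) 0.003 6 0.6 [71.1 69.3] [338. -70. 527.] [-1.01 -0.28  1.61  1.34  2.25  2.57]
(400, -60, 650) 0.003 6 0.6 [70.9 69.3] [365. -66. 497.] [-0.94 -0.25  1.64  1.29  2.18  2.57]
(400, -60, 650) 0.01 5 0.1 [71.1 70. ] [ 411. -103.  564.] [-0.91 -0.1   1.39  1.37  2.18  2.57]
(400, -60, 650) 0.01 4 0.3 [70.9 70.2] [399. -86. 610.] [-0.9  -0.13  1.32  1.43  2.2   2.57]
(400, -60, 650) 0.01 5 0.3 [71.2 69.7] [349. -86. 568.] [-1.   -0.23  1.48  1.4   2.27  2.57]
[[-30.0, -20.0, -10.0], [-10.0, -10.0, -20.0], [-0.0, -20.0, -30.0], [-20.0, 30.0, -30.0], [40.0, -30.0, -30.0]]
```

Call:
jog_arm --pt "-30 -20 -10" --pt "-10 -10 -20" --pt "0 -20 -30" --pt "-20 30 -30" --pt "40 -30 -30" --pt "0 0 0" --roll '[10,10,10,10,10,0]' --grip '[1,1,1,1,1,1]'

```text
t: 33.72
tcp_pos: [409.3, -169.2, 513.3]
eef_rot: [-2.064, 0.95, -0.74]
wrist_force: [0.0, 0.4, -1.8]
grip_width: 3.4
```

```bash
python3 ob.py
python3 - <<'E'
from p4 import *
x,S=pose(); print(np.round(tilt(cur()),2), ang(S),err(S))
# slot pose: plate normal horizontal. tool y -> +/-ns direction; check both
T,a=frame(S,-ns); T2,a2=frame(S,ns); print('roll to', a,a2)
for TT in(T,T2):
    t=S[:,2]
    # which keeps plate up? tool x at hook grasp had z>0 => same
    print('x z-comp',TT[2,0])
    E=np.array([548.2,-211.7,115.]); g=E-56.5*sl
    for dz in(0,60,150,300):
        q,f=ik(g+[0,0,5.7+dz]-OFF*t,TT,np.array([-.9,.4,1.4,1.2,2.2,-.5])); print(dz,q.round(2),np.abs(f).max().round(2))
E
```

```text
33.73 {'joints': [-0.987, 0.0128, 1.3959, 1.3421, 2.2467, 2.5652], 'tcp_pos': [409.2568, -169.1856, 513.3285], 'eef_rot': [-2.0644, 0.9503, -0.7403], 'wrist_force': [0.0238, 0.3564, -1.7762], 'ft_torque': [-0.9274, 0.2927, 0.0333]}
[74.01 71.23] 3.264108749640793 -1.2740961328233087
roll to 32.184034999692855 -147.81596500030716
x z-comp -0.9613073107856633
0 [-0.84  1.32  0.27  1.68  2.65 -2.57] 100.76
60 [-0.87  1.04  0.63  1.56  2.55 -2.57] 119.63
150 [-0.9   0.82  0.76  1.52  2.48 -2.57] 113.73
300 [-0.92  0.64  0.71  1.57  2.43 -2.57] 76.87
x z-comp 0.9613073107856633
0 [-0.98  0.67  1.32  1.    2.   -0.65] 0.0
60 [-0.98  0.6   1.3   1.04  2.05 -0.56] 0.0
150 [-0.98  0.51  1.24  1.11  2.12 -0.41] 0.0
300 [-0.98  0.43  1.05  1.29  2.22 -0.1 ] 0.0
```

Run:
```python
from p4 import *
x,S=pose(); q0=cur(); res=[]
for c in [(409,-169,513),(420,-200,600),(450,-200,550),(400,-250,500),(480,-250,600),(350,-250,600),(500,-300,550),(450,-300,450),(520,-250,480)]:
    ok=start(c,S,1,q4=1.3)
    if ok is None or ok[0][4]>2.55: print(c,'no'); continue
    for seed in range(3):
        e,o=greedy4(ok[0],1,6,seed,.003,np.array(c,float),stop=.5,zmin=350)
        print(c,ok[1],ok[0].round(2),len(o),round(ang(fk(e)[1]),1),np.round(tilt(e),1),fk(e)[0].round(0),e.round(2),[v.tolist() for v in o],flush=True)
```

```text
(409, -169, 513) -5 [-0.99  0.01  1.4   1.34  2.25  2.48] 6 0.5 [71.  70.4] [ 454. -190.  350.] [-0.94  0.16  1.54  1.11  2.08  2.57] [[-50.0, -10.0, -10.0], [-20.0, -40.0, 10.0], [-10.0, -50.0, -0.0], [-10.0, -40.0, 30.0], [-10.0, -60.0, 10.0], [-20.0, -20.0, -10.0]]
(409, -169, 513) -5 [-0.99  0.01  1.4   1.34  2.25  2.48] 6 1.7 [70.2 71.5] [ 361. -209.  347.] [-1.1   0.08  1.63  1.01  2.22  2.57] [[-40.0, -10.0, -30.0], [-20.0, -30.0, 0.0], [10.0, -50.0, 30.0], [40.0, -20.0, 10.0], [-20.0, 0.0, -0.0], [-50.0, 10.0, -20.0]]
(409, -169, 513) -5 [-0.99  0.01  1.4   1.34  2.25  2.48] 3 0.5 [71.1 70.4] [ 411. -193.  457.] [-1.01  0.05  1.44  1.21  2.22  2.57] [[-20.0, -20.0, -20.0], [-10.0, -50.0, -10.0], [-40.0, -30.0, 10.0]]
(420, -200, 600) -20 [-1.    0.09  1.14  1.49  2.29  2.44] 6 1.2 [69.9 69.7] [ 282. -259.  408.] [-1.29  0.04  1.54  1.01  2.42  2.57] [[-50.0, -20.0, 0.0], [-10.0, -10.0, -20.0], [-20.0, 30.0, -10.0], [30.0, 10.0, 20.0], [30.0, 30.0, -20.0], [30.0, 20.0, -30.0]]
(420, -200, 600) -20 [-1.    0.09  1.14  1.49  2.29  2.44] 6 1.5 [69.9 68.9] [ 340. -275.  384.] [-1.
[... 4706 characters left out ...]
.] [-1.16  0.19  1.49  0.99  2.26  2.57] [[-30.0, -20.0, -10.0], [-10.0, -10.0, -20.0], [-0.0, -20.0, -30.0], [-20.0, 30.0, -30.0], [-20.0, -0.0, 50.0], [-30.0, -10.0, -40.0]]
(520, -250, 480) -5 [-0.91  0.32  1.11  1.33  2.17  2.47] 6 1.4 [69.7 69.6] [ 362. -244.  355.] [-1.14  0.12  1.56  1.01  2.24  2.57] [[0.0, -50.0, -30.0], [-40.0, -0.0, -10.0], [-20.0, 30.0, -30.0], [-30.0, 20.0, 0.0], [0.0, -40.0, 40.0], [-50.0, 10.0, -20.0]]
(520, -250, 480) -5 [-0.91  0.32  1.11  1.33  2.17  2.47] 6 1.4 [69.6 69.4] [ 365. -242.  348.] [-1.13  0.13  1.57  1.01  2.22  2.57] [[10.0, -40.0, -30.0], [0.0, -20.0, -40.0], [-40.0, 30.0, -20.0], [-40.0, 10.0, 20.0], [0.0, 10.0, 30.0], [-50.0, -10.0, -10.0]]
```

Call:
jog_arm --pt "-20 -20 -20" --pt "-10 -50 -10" --pt "-40 -30 10" --pt "0 0 0" --roll '[10,10,10,0]' --grip '[1,1,1,1]'

```text
t: 34.22
tcp_pos: [394.6, -199.5, 415.0]
eef_rot: [-2.363, 1.148, -1.084]
wrist_force: [-0.2, -0.3, -2.4]
grip_width: 3.4
```

```bash
cat > s5.py <<'E'
from p4 import *
x,S=pose(); print(x.round(1),np.round(tilt(cur()),2), ang(S).round(2),err(S).round(2),cur().round(2)); T,a=frame(S,ns); print('roll to',a.round(1))
E
python3 s5.py
```

```text
[ 394.6 -199.5  415. ] [73.   70.59] 2.11 -0.66 [-1.04  0.07  1.53  1.17  2.23  2.57]
roll to -162.4
```

```bash
cat > slot.py <<'E'
from p4 import *
S0=Ro.from_euler('xyz',[3.134,-1.24,1.911]).as_matrix(); x0=np.array([568.5,112.1,188.2])
Ew=EYE+[0,0,4.5]+np.c_[n,yv,zv]@np.array([44.55,0,.4])
Et=S0.T@(Ew-x0)
pn=S0[:,1]; py=np.cross([0,0,1.],pn);py/=np.linalg.norm(py); PT=S0.T@np.c_[pn,py,np.cross(pn,py)]  # plate axes in tool
SLOT=np.array([548.2,-211.7,15.])
if __name__=='__main__':
    print(Et)
    x,S=pose(); T,a=frame(S,ns)
    P=T@PT; print('plate axes (cols n,y,z)',P.round(3).tolist())
    # eye target so that foot bottom centre is over the slot: bottom centre = E-100*z
    h=80
    bc=SLOT+[0,0,h]; E=bc+100*P[:,2]; xt=E-T@Et; print('target tcp',xt, xt-x)
    N=16; R=[a/N]*N
    d=xt-x; dd=[np.array([d[0],d[1],0])/N*1.0+[0,0,d[2]/N]]*N
    r=rows(dd,R,S); print(round(a/N,2),r); q,m=sim(cur(),r,R); print(fk(q)[0],q.round(2),m)
E
python3 slot.py
```

```text
[ 1.33393702e+01 -9.34246297e-02  1.09043592e+02]
plate axes (cols n,y,z) [[0.943, 0.332, -0.011], [-0.332, 0.943, -0.032], [-0.0, 0.034, 0.999]]
target tcp [ 511.21051929 -316.98582407  214.0592027 ] [ 116.65628864 -117.45476194 -200.96637338]
-10.15 [[16.0, -5.0, -1.0], [16.0, -2.0, -1.0], [16.0, 1.0, -1.0], [16.0, 4.0, -1.0], [15.0, 6.0, -1.0], [14.0, 9.0, -1.0], [12.0, 11.0, -1.0], [10.0, 13.0, -1.0], [7.0, 15.0, -1.0], [4.0, 16.0, -1.0], [2.0, 16.0, -1.0], [-1.0, 16.0, -1.0], [-4.0, 16.0, -1.0], [-7.0, 15.0, -1.0], [-9.0, 13.0, -1.0], [-11.0, 12.0, -1.0]]
[ 511.05860494 -322.28800046  215.38449222] [-0.99  0.58  1.28  1.04  2.06 -0.52] [0.2  0.2  0.2  0.2  0.2  0.2  0.19 0.19 0.19 0.19 0.19 0.19 0.19 0.19
 0.19 0.18]
```

Call:
jog_arm --pt "16 -5 -1" --pt "16 -2 -1" --pt "16 1 -1" --pt "16 4 -1" --pt "15 6 -1" --pt "14 9 -1" --pt "12 11 -1" --pt "10 13 -1" --pt "7 15 -1" --pt "4 16 -1" --pt "2 16 -1" --pt "-1 16 -1" --roll '[-10.1,-10.1,-10.1,-10.1,-10.1,-10.1,-10.1,-10.1,-10.1,-10.1,-10.1,-10.1]' --grip '[1,1,1,1,1,1,1,1,1,1,1,1]'

```text
t: 35.72
tcp_pos: [482.6, -294.1, 269.3]
eef_rot: [-2.02, -0.816, -0.004]
wrist_force: [-0.1, -0.4, -2.3]
grip_width: 3.7
```

Call:
jog_arm --pt "-4 16 -1" --pt "-7 15 -1" --pt "-9 13 -1" --pt "-11 12 -1" --pt "0 0 0" --roll '[-10.1,-10.1,-10.1,-10.1,0]' --grip '[1,1,1,1,1]'

```text
t: 36.35
tcp_pos: [511.0, -325.0, 218.4]
eef_rot: [-3.111, -1.27, 1.198]
wrist_force: [-0.6, 0.3, -3.0]
grip_width: 3.4
```

```bash
python3 s5.py; python3 slot.py | head -3
python3 - <<'E'
from rig import camera
import h,numpy as np,cv2
for c_ in ('top','scene'):
    c=camera(c_); np.savez(c_+'7.npz',**c)
h.crop(h.load('top7.npz'),305,165,120,85,6.5,'pics/t7.png')
h.crop(h.load('scene7.npz'),260,200,140,170,3.5,'pics/s7.png')
E
```

```text
[ 511.  -325.   218.4] [72.76 70.46] 1.84 -0.53 [-0.99  0.58  1.27  1.04  2.06 -0.51]
roll to -0.5
[ 1.33393702e+01 -9.34246297e-02  1.09043592e+02]
plate axes (cols n,y,z) [[0.942, 0.334, -0.01], [-0.335, 0.942, -0.028], [-0.0, 0.03, 1.0]]
target tcp [ 511.12813846 -316.4159444   214.53521763] [ 0.14415691  8.55783263 -3.85219354]
```

View pics/t7.png

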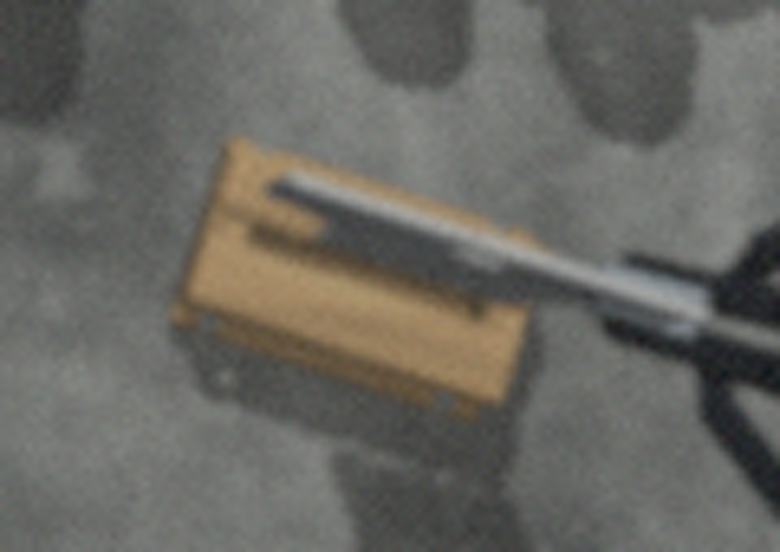

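View pics/s7.png

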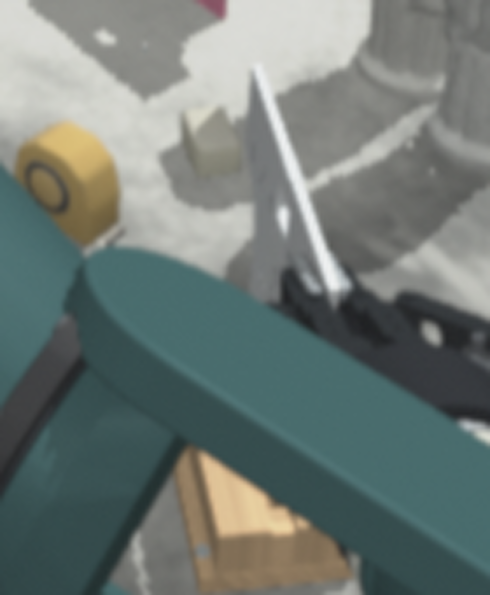

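```bash
cat > ov.py <<'E'
from slot import *
import h,cv2,sys
def draw(cn,npz,out,x0,y0,w,hh,s,P=None,E=None,col=(0,255,0)):
    c=h.load(npz); im=cv2.resize(c['img'][y0:y0+hh,x0:x0+w],None,fx=s,fy=s,interpolation=cv2.INTER_CUBIC)
    def pl(pts,col):
        u=(h.proj(c,np.array(pts))+.5-[x0,y0])*s
        cv2.polylines(im,[u.round().astype(int)],True,col,1)
    for sd in(-2.5,2.5):
        prof=[(-75,25),(75,25),(75,-25),(40,-64),(40,-100),(-40,-100),(-40,-64),(-75,-25)]
        pl([E+P@np.array([sd,a,b]) for a,b in prof],col if sd>0 else (255,0,255))
    th=np.linspace(0,6.28,16); pl([E+P@np.array([0,9.5*np.cos(a),8*np.sin(a)]) for a in th],(0,0,255))
    ss=np.array([SLOT+[0,0,30]+sl*a+ns*b for a,b in((50,4.5),(50,-4.5),(-50,-4.5),(-50,4.5))]); pl(ss,(255,255,0))
    cv2.imwrite(out,im)
if __name__=='__main__':
    k=sys.argv[1]; x,S=pose(); P=S@PT; E=x+S@Et
    draw('top',f'top{k}.npz',f'pics/ovt{k}.png',305,165,120,85,6.5,P,E)
    draw('scene',f'scene{k}.npz',f'pics/ovs{k}.png',290,190,110,130,4.5,P,E)
E
python3 ov.py 7
```

```text
(no output)
```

View pics/ovt7.png

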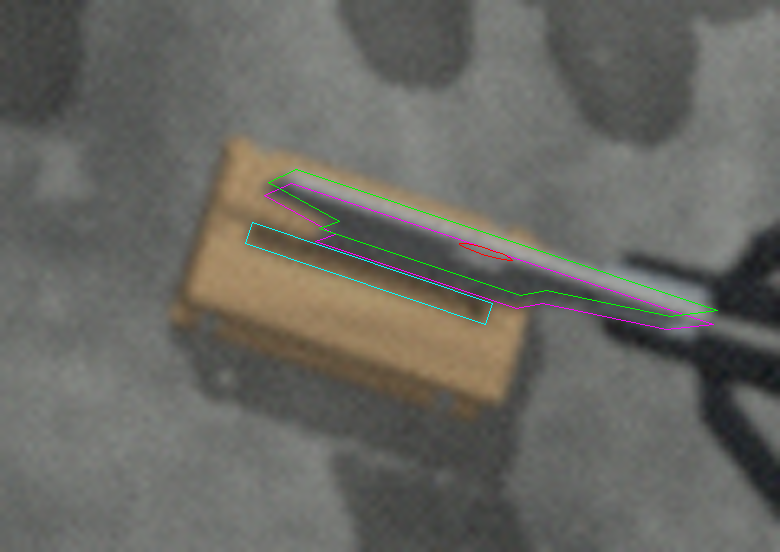

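View pics/ovs7.png

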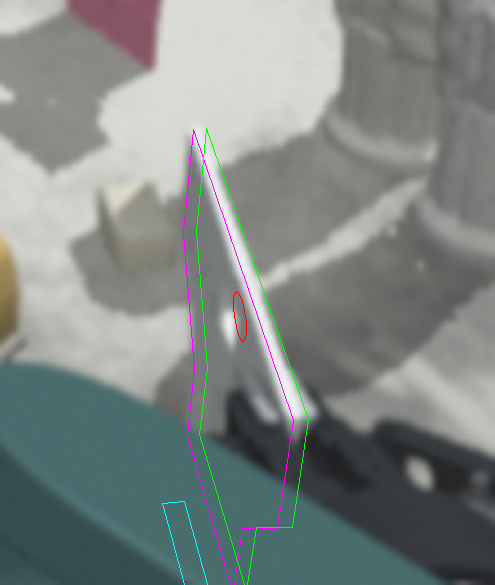

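Run:
```python
from slot import *
x,S=pose(); T,a=frame(S,ns); P=T@PT
bc=SLOT+[0,0,80]; E=bc+100*P[:,2]; xt=E-T@Et
print(rows([(xt-x)/2]*2+[[0,0,-10]]*5,[0]*7,S,rnd=1))
```

```text
[[-1.0, -1.1, 4.6], [-1.0, -1.1, 4.6], [-9.5, 0.1, 3.0], [-9.5, 0.1, 3.0], [-9.5, 0.1, 3.0], [-9.5, 0.1, 3.0], [-9.5, 0.1, 3.0]]
```

Call:
jog_arm --pt "-1 -1.1 4.6" --pt "-1 -1.1 4.6" --pt "-9.5 0.1 3" --pt "-9.5 0.1 3" --pt "-9.5 0.1 3" --pt "-9.5 0.1 3" --pt "-4.8 0.1 1.5" --pt "0 0 0" --pt "0 0 0" --roll '[-0.5,0,0,0,0,0,0,0,0]' --grip '[1,1,1,1,1,1,1,1,1]'

```text
t: 37.58
tcp_pos: [511.2, -316.5, 168.6]
eef_rot: [-3.14, -1.27, 1.228]
wrist_force: [0.4, -0.4, -1.2]
grip_width: 3.5
```

```bash
cat > ss.py <<'E'
from slot import *
o=monitor.get_obs(); x,S=pose(); P=S@PT; E=x+S@Et; b=E-100*P[:,2]-SLOT; F=np.array(o['wrist_force'])
print(round(o['t'],2),'bottom rel slot (along,across,h)',np.round([b@sl,b@ns,b[2]],2),'yaw',np.degrees(np.arctan2(P[1,1],P[0,1])).round(2),'tilt z',P[:,2]@ns.round(3),P[:,2]@sl.round(3),'F along,across,z',np.round([F@sl,F@ns,F[2]],1),'M',np.round(o['ft_torque'],2))
E
python3 ss.py
python3 - <<'E'
from rig import camera
import h,numpy as np,cv2
for c_ in ('top','scene'):
    c=camera(c_); np.savez(c_+'8.npz',**c)
E
python3 ov.py 8
```

```text
37.58 bottom rel slot (along,across,h) [-2.000e-02  1.000e-02  3.414e+01] yaw 70.45 tilt z 0.0008028776453480153 -0.030319693888554135 F along,across,z [-0.2  0.5 -1.2] M [-0.93  0.37 -0.04]
```

View pics/ovt8.png

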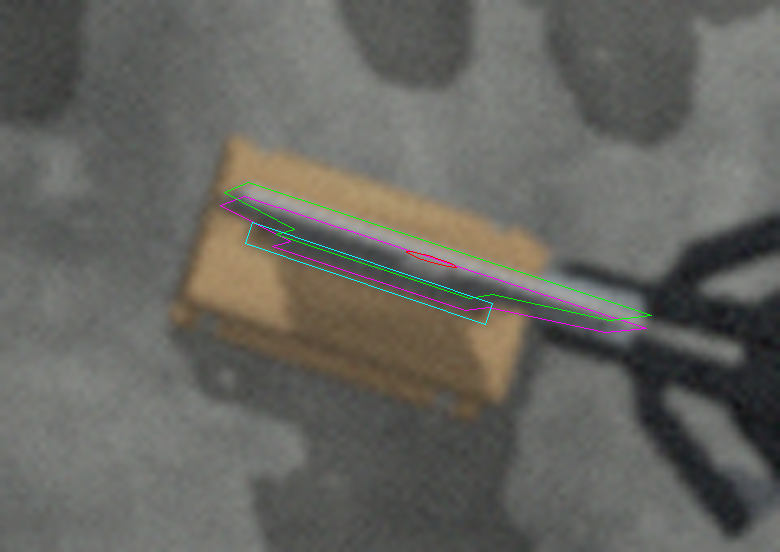

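View pics/ovs8.png

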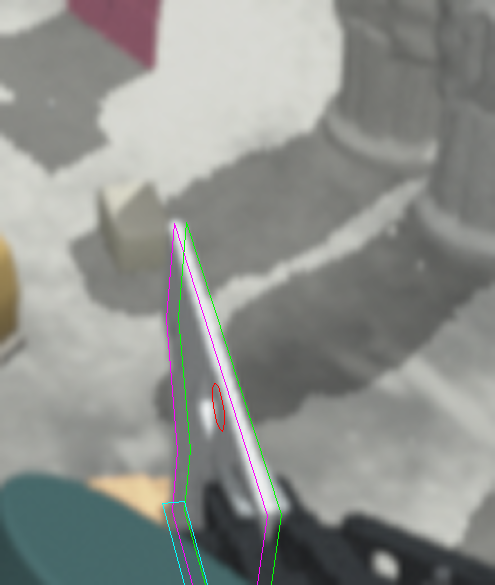

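Call:
jog_arm --pt "-1.4 0 0.45" --pt "-1.4 0 0.45" --pt "-1.4 0 0.45" --pt "-1.4 0 0.45" --pt "0 0 0" --roll '[0,0,0,0,0]' --grip '[1,1,1,1,1]'

```text
t: 38.3
tcp_pos: [511.0, -316.2, 162.1]
eef_rot: [-3.136, -1.271, 1.225]
wrist_force: [0.2, -0.6, -2.1]
grip_width: 3.6
```

```bash
python3 ss.py
```

```text
38.3 bottom rel slot (along,across,h) [ 0.24 -0.33 27.7 ] yaw 70.45 tilt z 0.0018905493042592713 -0.03072835671360748 F along,across,z [-0.5  0.4 -2.1] M [-0.93  0.33 -0.01]
```

Call:
jog_arm --pt "-1.4 0 0.45" --pt "-1.4 0 0.45" --pt "-1.4 0 0.45" --pt "0 0 0" --roll '[0,0,0,0]' --grip '[1,1,1,1]'

```text
t: 38.8
tcp_pos: [511.1, -316.2, 157.8]
eef_rot: [-3.137, -1.271, 1.225]
wrist_force: [-0.4, -0.9, -2.1]
grip_width: 3.4
```

```bash
python3 ss.py
```

```text
38.8 bottom rel slot (along,across,h) [ 0.26 -0.3  23.33] yaw 70.45 tilt z 0.001807687975029055 -0.03062408841922502 F along,across,z [-1.  -0.1 -2.1] M [-0.92  0.31 -0.03]
```

Call:
jog_arm --pt "-1.4 0 0.45" --pt "-1.4 0 0.45" --pt "-1.4 0 0.45" --pt "-1.4 0 0.45" --pt "0 0 0" --roll '[0,0,0,0,0]' --grip '[1,1,1,1,1]'

```text
t: 39.42
tcp_pos: [511.1, -316.2, 151.9]
eef_rot: [-3.137, -1.271, 1.225]
wrist_force: [-0.5, 0.2, -3.1]
grip_width: 3.5
```

```bash
python3 ss.py
```

```text
39.42 bottom rel slot (along,across,h) [ 0.3  -0.3  17.46] yaw 70.45 tilt z 0.0017898275905373065 -0.030571505462920385 F along,across,z [ 0.1 -0.6 -3.1] M [-0.87  0.37 -0.03]
```

Call:
jog_arm --pt "-1.4 0 0.45" --pt "-1.4 0 0.45" --pt "-1.4 0 0.45" --pt "-1.4 0 0.45" --pt "0 0 0" --roll '[0,0,0,0,0]' --grip '[1,1,1,1,1]'

```text
t: 40.05
tcp_pos: [511.1, -316.1, 146.0]
eef_rot: [-3.136, -1.271, 1.225]
wrist_force: [-0.8, -0.4, -1.6]
grip_width: 3.9
```

```bash
python3 ss.py
```

```text
40.05 bottom rel slot (along,across,h) [ 0.38 -0.33 11.55] yaw 70.45 tilt z 0.0018343084497548271 -0.030657477465660624 F along,across,z [-0.6 -0.6 -1.6] M [-0.94  0.29  0.04]
```

Call:
jog_arm --pt "-1.4 0 0.45" --pt "-1.4 0 0.45" --pt "-1.4 0 0.45" --pt "0 0 0" --roll '[0,0,0,0]' --grip '[1,1,1,1]'

```text
t: 40.55
tcp_pos: [511.1, -316.0, 141.6]
eef_rot: [-3.136, -1.271, 1.225]
wrist_force: [0.3, -0.4, -2.9]
grip_width: 3.4
```

```bash
python3 ss.py
```

```text
40.55 bottom rel slot (along,across,h) [ 0.44 -0.34  7.13] yaw 70.45 tilt z 0.0018522388557634317 -0.030655939138565208 F along,across,z [-0.3  0.4 -2.9] M [-0.98  0.32  0.01]
```

Call:
jog_arm --pt "-1 0 0.3" --pt "-1 0 0.3" --pt "0 0 0" --roll '[0,0,0]' --grip '[1,1,1]'

```text
t: 40.92
tcp_pos: [511.1, -316.1, 139.6]
eef_rot: [-3.137, -1.271, 1.225]
wrist_force: [-0.1, -0.4, -3.1]
grip_width: 3.4
```

```bash
python3 ss.py
```

```text
40.92 bottom rel slot (along,across,h) [ 0.39 -0.31  5.11] yaw 70.45 tilt z 0.0017104131038108575 -0.03057592432569664 F along,across,z [-0.4  0.1 -3.1] M [-1.01  0.28 -0.02]
```

Call:
jog_arm --pt "-0.6 0 0.2" --pt "-0.6 0 0.2" --pt "0 0 0" --roll '[0,0,0]' --grip '[1,1,1]'

```text
t: 41.3
tcp_pos: [511.1, -316.1, 138.3]
eef_rot: [-3.137, -1.271, 1.225]
wrist_force: [-0.1, -0.7, -1.5]
grip_width: 3.5
```

```bash
python3 ss.py
```

```text
41.3 bottom rel slot (along,across,h) [ 0.4  -0.3   3.88] yaw 70.45 tilt z 0.0016823824512436727 -0.03053325647351001 F along,across,z [-0.7  0.1 -1.5] M [-0.94  0.37  0.02]
```

Call:
jog_arm --pt "-0.5 0 0.15" --pt "-0.5 0 0.15" --pt "-0.5 0 0.15" --roll '[0,0,0]' --grip '[1,1,1]'

```text
t: 41.68
tcp_pos: [511.1, -316.1, 136.8]
eef_rot: [-3.137, -1.271, 1.226]
wrist_force: [-0.0, 0.1, -2.4]
grip_width: 3.6
```

```bash
python3 ss.py
```

```text
41.67 bottom rel slot (along,across,h) [ 0.36 -0.28  2.33] yaw 70.45 tilt z 0.0015676483044784438 -0.030497119676488646 F along,across,z [ 0.1 -0.1 -2.4] M [-0.96  0.36 -0.03]
```

Call:
jog_arm --pt "-0.5 0 0.15" --pt "-0.5 0 0.15" --roll '[0,0]' --grip '[1,1]'

```text
t: 41.92
tcp_pos: [511.1, -316.1, 135.9]
eef_rot: [-3.138, -1.271, 1.226]
wrist_force: [-0.4, -1.1, -1.4]
grip_width: 3.4
```

```bash
python3 ss.py
```

```text
41.92 bottom rel slot (along,across,h) [ 0.42 -0.24  1.46] yaw 70.46 tilt z 0.0013691741083330393 -0.030739182843555923 F along,across,z [-1.2  0.  -1.4] M [-0.75  0.34  0.09]
```

Call:
jog_arm --pt "-0.5 0 0.15" --pt "-0.3 0 0.1" --roll '[0,0]' --grip '[1,1]'

```text
t: 42.18
tcp_pos: [511.1, -316.2, 135.8]
eef_rot: [-3.141, -1.271, 1.229]
wrist_force: [-1.8, -0.5, 0.8]
grip_width: 3.7
```

```bash
python3 ss.py
```

```text
42.17 bottom rel slot (along,across,h) [ 0.37 -0.17  1.41] yaw 70.48 tilt z 0.000548258088744475 -0.03134663944407049 F along,across,z [-1.1 -1.5  0.8] M [-0.33  0.25  0.15]
```

Call:
jog_arm --pt "0 0 0" --pt "0 0 0" --pt "0 0 0" --pt "0 0 0" --roll '[0,0,0,0]' --grip '[1,1,0.9,0.8]' --force 20

```text
t: 42.68
tcp_pos: [511.3, -316.1, 134.6]
eef_rot: [-3.137, -1.27, 1.225]
wrist_force: [-0.1, 0.6, -0.0]
grip_width: 8.5
```

```bash
python3 ss.py; python3 -c "
from rig import monitor;print(monitor.get_obs()['grip_width'])"
```

```text
42.67 bottom rel slot (along,across,h) [ 0.36 -0.1   0.03] yaw 70.42 tilt z 0.001620105175473266 -0.029693700329624474 F along,across,z [ 0.5 -0.3 -0. ] M [-0.45  0.16 -0.04]
8.462304293423701
```

Released; opening further and backing out along the tool axis.

Call:
jog_arm --pt "0 0 0" --pt "0 0 0" --pt "0 0 0" --roll '[0,0,0]' --grip '[0.6,0.4,0.3]'

```text
t: 43.05
tcp_pos: [511.1, -316.0, 134.7]
eef_rot: [-3.136, -1.271, 1.225]
wrist_force: [-0.7, 0.0, -0.3]
grip_width: 30.0
```

Run:
```python
from rig import camera
import h,numpy as np,cv2
for c_ in ('top','scene'):
    c=camera(c_); np.savez(c_+'9.npz',**c)
h.crop(h.load('top9.npz'),305,165,120,85,6.5,'pics/t9.png')
```

```text
(no output)
```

View pics/t9.png

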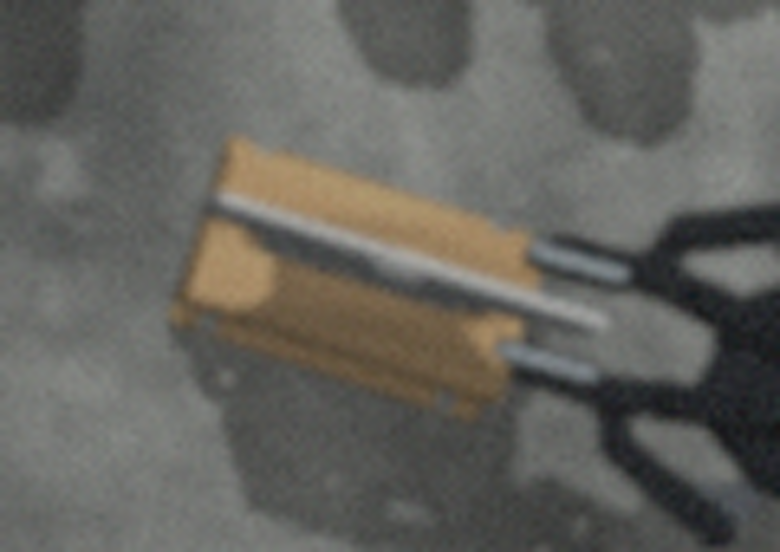

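Call:
jog_arm --pt "0 0 -8" --pt "0 0 -15" --pt "0 0 -20" --pt "0 0 -20" --pt "0 0 -25" --pt "0 0 -25" --pt "0 0 0" --pt "0 0 0" --roll '[0,0,0,0,0,0,0,0]' --grip '[0.3,0.3,0.3,0.3,0.3,0.3,0.3,0.3]'

```text
t: 44.15
tcp_pos: [474.9, -417.9, 168.1]
eef_rot: [-3.136, -1.271, 1.224]
wrist_force: [-0.1, -0.4, -0.3]
grip_width: 29.8
```

```bash
python3 ob.py
python3 - <<'E'
from slot import *
from rig import camera
import h,cv2
for c_ in ('top','scene'):
    c=camera(c_); np.savez(c_+'10.npz',**c)
import ov
# ideal seated pose: same along/across, upright, h=0
z=np.array([0,0,1.]); yw=np.radians(70.2); P=np.c_[[np.sin(yw),-np.cos(yw),0],[np.cos(yw),np.sin(yw),0],z]
E=SLOT+100*z+.4*sl
ov.draw('top','top10.npz','pics/ovt10.png',305,165,120,85,6.5,P,E)
ov.draw('scene','scene10.npz','pics/ovs10.png',290,200,110,130,4.5,P,E)
cv2.imwrite('pics/s10.png',h.load('scene10.npz')['img'])
E
```

```text
44.15 {'joints': [-1.0969, 0.7441, 1.1185, 0.9746, 2.1443, -0.5908], 'tcp_pos': [474.9263, -417.8546, 168.1098], 'eef_rot': [-3.1362, -1.2707, 1.2242], 'wrist_force': [-0.0899, -0.3767, -0.3062], 'ft_torque': [-0.4146, 0.136, -0.0093]}
```

View pics/ovt10.png

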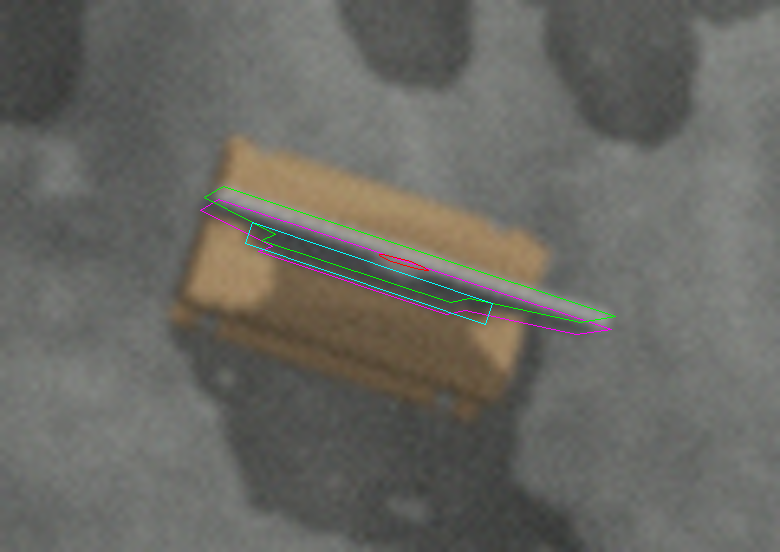

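View pics/ovs10.png

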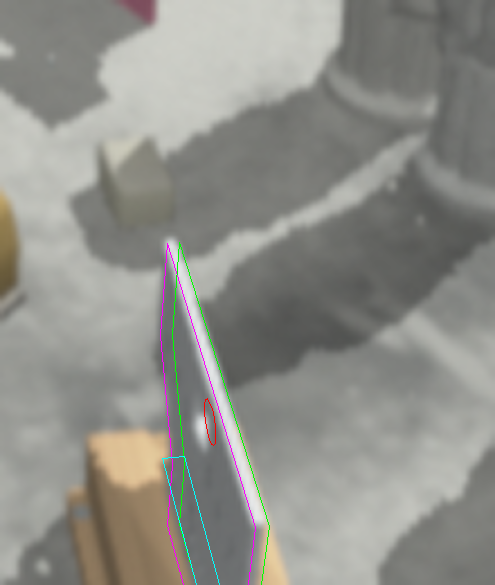

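View pics/s10.png

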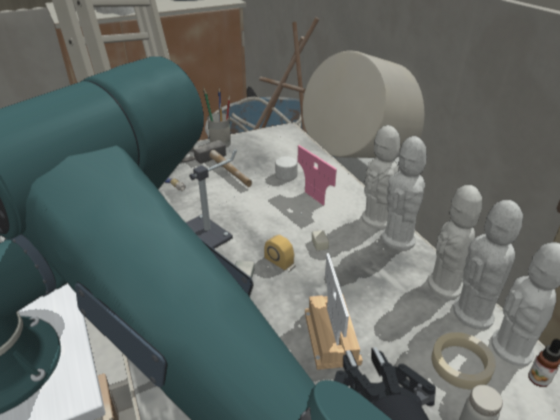

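Run:
```python
import h,cv2,numpy as np
a=h.load('top0.npz')['img'];b=h.load('top10.npz')['img']
cv2.imwrite('pics/cmp.png',np.hstack([a[90:350,140:500],b[90:350,140:500]]))
```

```text
(no output)
```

View pics/cmp.png

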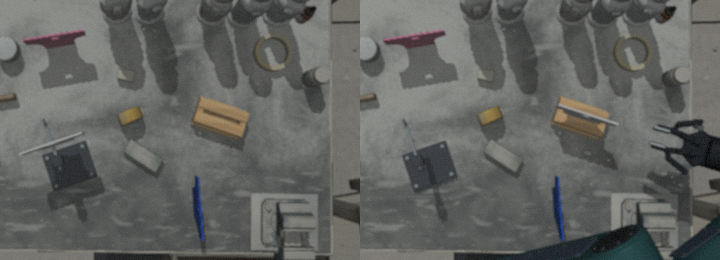

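```bash
python3 -c "
from rig import robot,monitor
o=monitor.get_obs();print(o['t'],o['wrist_force'],abs(o['dq']).max())
print(robot.close_job())"
```

```text
44.25 [0.3056108  0.03213467 0.01818218] 0.005390600085718682
the job is handed in; nothing more can be done
None
```

The template is off its hook and standing upright, fully down, in the slot of the wooden block. The gripper has let go and backed clear, and I handed the job in at 44 s.

- **Tool tilt:** The jog interface has no tilt command. I leaned the tool sideways beforehand, and later turned it to match the slot, by driving joints against their range ends. The plate's tilt on the hook was then done with the tool roll.
- **Off the hook:** I gripped the shoulder, raised the plate about 5 mm off the shank and pushed it out in steps of 0.4 to 0.5 mm near the bend. It touched about 46 mm beyond where it hung, and I read about 3 N before backing off 2 mm. I then rolled it about 45° and slid it up the rising bar and over the barb. Readings between steps showed no contact.
- **Into the slot:** It went down until a corner met the floor at about 3 N, then I opened the fingers. The plate was about 1.7° out of level in its own plane at that point, and it settled when released.
- **Last checks:** In both camera views the plate lies on the outline of an upright, fully seated one. The other things on the desk and the look-alikes look unmoved. Wrist force read about zero.
- **Uncertain:** While driven to its range end, joint 5 read 2.654 to 2.655, just above the stated 2.65. I can't tell whether that is rounding or counts as passing the range. The wrist force readings carry about 1 N of noise.

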